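Clear the battery charger and close up the row of packs

TASK

Switch the battery charger off by throwing its lever fully over to the far side, and only then pull every battery pack out of the charger. Stand all the packs, with the two already on the white stock board, upright in one single row on the board, starting hard against the blue end stop, each butted flush against its neighbour with no gap and in line with the stop plate. Leave the other things on the bench where they are.

Things in the scene. Friction and masses are not known exactly. Their poses are not given: they have to be found in the camera images.
- dock: Battery charger: fixed black bar, 96 (x) x 224 mm (y: -96 to 128), top 26 mm up. Origin on the table. Bays at y = -62, -10, 42, 94 mm, x = 0; +x is the far side. A pack stands on the bay floor 6 mm above the table, 42 mm of it standing out, axes along the charger's. Sprung bars on its x sides click into its notches: a straight upward pull of 10 to 15 N frees it; 22 mm up it is out.
- sw (a joint): The charger's lever switch: 0 = on, leaning to the charger's -x side (towards the robot); 1.0 rad = off, leaning to its +x side (away). Hinge axis along the charger's y, 22 mm above the table, at x = 0, y = -123 mm of the charger. Very light; stays where it is left.
- sw_tip (a point): Centre of the lever's black ball (26 mm across), 80 mm from the hinge axis, 92 mm above the table when fully on or off.
- board: White stock board with blue edges, fixed on the table, 170 mm (x) by 340 mm (y), 10 mm thick; origin on the table under its centre. Near its +y end stands the blue end stop, a plate 50 mm wide in x (x = -25 to 25 mm), 10 mm thick, its top 62 mm above the table; the row runs from it towards the board's -y, along x = 0.
- stop (a point): Foot of the end stop's working face, on the board's top, at the board's x = 0, y = 155 mm; the face looks towards the board's -y.
- S1_c (a point): Battery pack standing loose on the board, the one nearer the stop: grey upright block, darker foot, 50 (own x) x 40 (own y) x 62 mm tall, about 0.25 kg, weight low. This point is its centre, 31 mm above its underside; own z up. In the row its 40 mm run along the row (own x along the board's x, either way round).
- S2_c (a point): Battery pack standing loose on the board, the one farther from the stop: grey upright block, darker foot, 50 (own x) x 40 (own y) x 62 mm tall, about 0.25 kg, weight low. This point is its centre, 31 mm above its underside; own z up. In the row its 40 mm run along the row (own x along the board's x, either way round).
- P1_c (a point): Battery pack in a charger bay, or absent (None): grey upright block, darker foot, like S1: 50 (own x) x 40 (own y) x 62 mm tall, about 0.25 kg, weight low. This point is its centre, 31 mm above its underside; own z up. Each x face has a notch 4 mm deep, 6 to 16 mm above the underside; all else is flat.
- P2_c (a point): Battery pack in a charger bay, or absent (None): grey upright block, darker foot, like S1: 50 (own x) x 40 (own y) x 62 mm tall, about 0.25 kg, weight low. This point is its centre, 31 mm above its underside; own z up. Each x face has a notch 4 mm deep, 6 to 16 mm above the underside; all else is flat.
- P3_c (a point): Battery pack in a charger bay, or absent (None): grey upright block, darker foot, like S1: 50 (own x) x 40 (own y) x 62 mm tall, about 0.25 kg, weight low. This point is its centre, 31 mm above its underside; own z up. Each x face has a notch 4 mm deep, 6 to 16 mm above the underside; all else is flat.
- P4_c (a point): Battery pack in a charger bay, or absent (None): grey upright block, darker foot, like S1: 50 (own x) x 40 (own y) x 62 mm tall, about 0.25 kg, weight low. This point is its centre, 31 mm above its underside; own z up. Each x face has a notch 4 mm deep, 6 to 16 mm above the underside; all else is flat.
- carton: Brown carton, 75 x 95 x 50 mm, beyond the charger; not to be disturbed. Origin under its centre.
- tape: Roll of amber tape lying flat, 96 mm across, 45 mm tall, beyond the charger; not to be disturbed.
- scanner: Hand-held scanner lying on the table on the robot's side of the board, about 60 x 160 x 28 mm, long along its y; not to be disturbed.
- smallbox: Small white box with a red band, 50 x 40 x 30 mm, on the robot's side of the charger; not to be disturbed.
- driver: Screwdriver, 160 mm long, lying beyond the board; not to be disturbed.
- jar: Small closed jar, 48 mm across, 60 mm tall, beyond the board; not to be disturbed.
Not all that is in view belongs to the job. What is shaped like the part that bears S1_c but pink is not meant. What is shaped like the part that bears P3_c but pink is not meant.

How it is judged (in metres and radians):
On the way, in this order (a step that is already met when the one before it is completed fails the run):
1. the charger is switched off (value of joint sw above 0.85 rad), for 0.2 s.
2. every pack is out of the charger (not (x of P1_c in the frame of dock between -0.045 and 0.045 m and y of P1_c in the frame of dock between -0.1 and 0.13 m and z of P1_c in the frame of dock below 0.058 m) and not (x of P2_c in the frame of dock between -0.045 and 0.045 m and y of P2_c in the frame of dock between -0.1 and 0.13 m and z of P2_c in the frame of dock below 0.058 m) and not (x of P3_c in the frame of dock between -0.045 and 0.045 m and y of P3_c in the frame of dock between -0.1 and 0.13 m and z of P3_c in the frame of dock below 0.058 m) and not (x of P4_c in the frame of dock between -0.045 and 0.045 m and y of P4_c in the frame of dock between -0.1 and 0.13 m and z of P4_c in the frame of dock below 0.058 m)), for 0.2 s.
At the end, for the whole second after the job is handed in: Lever off (over 0.85 rad). All packs present upright, still, in one row on the board from the stop, every one within 3 mm of where a row without gaps would have it (centres 20, 60, 100.. mm from the stop), within 6 mm of the stop's middle line and 0.08 rad of its direction (value of joint sw above 0.85 rad and (y of S1_c in the frame of board between 0.132 and 0.137 m or y of S2_c in the frame of board between 0.132 and 0.137 m or y of P1_c in the frame of board between 0.132 and 0.137 m or y of P2_c in the frame of board between 0.132 and 0.137 m or y of P3_c in the frame of board between 0.132 and 0.137 m or y of P4_c in the frame of board between 0.132 and 0.137 m) and (y of S1_c in the frame of board between 0.092 and 0.097 m or y of S2_c in the frame of board between 0.092 and 0.097 m or y of P1_c in the frame of board between 0.092 and 0.097 m or y of P2_c in the frame of board between 0.092 and 0.097 m or y of P3_c in the frame of board between 0.092 and 0.097 m or y of P4_c in the frame of board between 0.092 and 0.097 m) and (y of S1_c in the frame of board between 0.052 and 0.057 m or y of S2_c in the frame of board between 0.052 and 0.057 m or y of P1_c in the frame of board between 0.052 and 0.057 m or y of P2_c in the frame of board between 0.052 and 0.057 m or y of P3_c in the frame of board between 0.052 and 0.057 m or y of P4_c in the frame of board between 0.052 and 0.057 m) and (y of S1_c in the frame of board between 0.012 and 0.017 m or y of S2_c in the frame of board between 0.012 and 0.017 m or y of P1_c in the frame of board between 0.012 and 0.017 m or y of P2_c in the frame of board between 0.012 and 0.017 m or y of P3_c in the frame of board between 0.012 and 0.017 m or y of P4_c in the frame of board between 0.012 and 0.017 m) and (y of S1_c in the frame of board between -0.028 and -0.023 m or y of S2_c in the frame of board between -0.028 and -0.023 m or y of P1_c in the frame of board between -0.028 and -0.023 m or y of P2_c in the frame of board between -0.028 and -0.023 m or y of P3_c in the frame of board between -0.028 and -0.023 m or y of P4_c in the frame of board between -0.028 and -0.023 m or y of each of S1_c, S2_c, P1_c, P2_c, P3_c, P4_c in the frame of board above -0.005 m) and (y of S1_c in the frame of board between -0.068 and -0.063 m or y of S2_c in the frame of board between -0.068 and -0.063 m or y of P1_c in the frame of board between -0.068 and -0.063 m or y of P2_c in the frame of board between -0.068 and -0.063 m or y of P3_c in the frame of board between -0.068 and -0.063 m or y of P4_c in the frame of board between -0.068 and -0.063 m or y of each of S1_c, S2_c, P1_c, P2_c, P3_c, P4_c in the frame of board above -0.045 m) and x of S1_c in the frame of board between -0.006 and 0.006 m and x of S2_c in the frame of board between -0.006 and 0.006 m and x of P1_c in the frame of board between -0.006 and 0.006 m and x of P2_c in the frame of board between -0.006 and 0.006 m and x of P3_c in the frame of board between -0.006 and 0.006 m and x of P4_c in the frame of board between -0.006 and 0.006 m and z of S1_c in the frame of board between 0.035 and 0.047 m and z of S2_c in the frame of board between 0.035 and 0.047 m and z of P1_c in the frame of board between 0.035 and 0.047 m and z of P2_c in the frame of board between 0.035 and 0.047 m and z of P3_c in the frame of board between 0.035 and 0.047 m and z of P4_c in the frame of board between 0.035 and 0.047 m and angle between each of S1_c, S2_c, P1_c, P2_c, P3_c, P4_c's own z axis and vertical below 0.08 rad and angle between the x axis of each of S1_c, S2_c, P1_c, P2_c, P3_c, P4_c and the x axis of board, either way round below 0.08 rad and linear speed of each of S1, S2, P1, P2, P3, P4 below 0.02 m/s); the robot touches nothing.
It fails at once if a pack is pulled while the charger is on (value of joint sw below 0.7 rad and z of any of P1_c, P2_c, P3_c, P4_c in the frame of dock above 0.049 m).
It fails at once if another thing on the bench is disturbed (moved over 30 mm) (distance of any of carton, tape, scanner, smallbox, driver, jar from where it was at the start of the episode above 0.03 m).
Of P1, P2, P3, P4 only 2 to 4 are there at a start; the rules pass over those that are not, and their reading is None.
At some moment in a run one of S1, S2 may be knocked a few centimetres aside while the robot is not near it.
It also fails if it takes over 210 s, if anything falls off the work surface, if the arm or the gripper's body presses on something with over 40 N, if the wrist force passes 120 N, or if a joint passes its speed limit or range.

ROBOT

A 6-joint arm with a two-finger parallel gripper is mounted at the origin on the work surface. World frame = base frame: x ahead of the robot, y to its left, z up, the work surface at z = 0. Lengths are in mm, angles in rad, forces in N, time in s.
With the tool pointing down it reaches from about 250 to 850 mm from the base axis. Payload 12.5 kg.
Tool frame: the origin (TCP) lies at the very end of the fingers, on their centre line; the grasp point (between the pads) lies 19 mm behind it; x points along the fingers, y is the direction in which the jaws open and shut, and the axes are right-handed (so a half turn about x gives the same grasp; the last joint's range is limited). The gripper opens to 93 mm and grips with 3 to 60 N. Pads are 15 mm wide; open, the fingers measure 128 mm over their backs; the gripper's body (75 mm by 188 mm) begins 65 mm behind the grasp point.
Start: joints at [-1.364, 0.351, 1.652, -0, 1.139, -0.085], TCP at [158.242, -526.729, 195.333] pointing down, gripper open.
Joint ranges: [-2.75, 2.75], [-0.79, 2.1], [0.01, 2.65], [-1.57, 4.71], [0.07, 3.14], [-2.87, 2.87]. Speed limits (rad/s): [2.22, 2.22, 2.79, 3.14, 3.14, 3.14].

INTERFACE

Orientations are given as a 3x3 rotation matrix whose columns are the frame's x, y, z axes.
In Python, from plant import manip gives the robot as it stands.
- The arm moves only by the tool drive_tool, never from a script. Its argument "moves" is a list that holds one entry, the list of rows, each a list of 6 numbers: the shift along the tool's x, y, z in m, then the turn, a rotation vector about the tool's x, y, z in rad. A call has exactly 10 rows; each row shifts and turns the commanded pose from where the row before left it, along the tool's axes as they then stand; what a row does not reach is not made up. A row lasts 1/12 s, in which the tool goes at most 41.7 mm and 7.16 degrees, less where a joint would pass 70% of its speed; a pose out of reach is approached as far as the arm can. A call with a gripper value outside its range is refused whole. "hand" is the closure, from 0 (fully open) to 1 (shut), set as the call begins (left out, the last holds). The fingers move at their own pace and stop on an object; "squeeze" is the grip in N (left out, the last holds). Time passes only in rows, so rows that do not move let the fingers close, or fill a call up. It gives the time, the measured TCP pose, the force and the opening at its end, in the units of the state.
- manip.get_state(): the state, without advancing time (a new reading comes with each control period).
- manip.camera(name): name is "scene" or "top" or "wrist"; returns the picture (400x640x3 uint8, red, green, blue); there is no depth.
- manip.get_calibration(name): a dict with "K" (3x3 intrinsics, pixels), "position" and "rotation" of the camera in the world. Camera axes: x right, y down, z forward; pixel columns grow to the right and rows downward; lengths in mm; the calibration is good to about 2 mm. A picture is of the moment at which its call begins: read the wrist's pose just before it. get_calibration takes no time and is no camera call; for the wrist camera it gives the pose at the moment of the call.
- manip.sign_off(): hands the job in, once; it reports no verdict.
The state is a dict: "clock": time; "q": joint angles; "joint_vel": joint speeds; "joint_torque": joint torques, N m; "ee_pos": TCP position; "tool_rot": TCP orientation; "wrist_force": force on the tool from outside, world axes, zero at the start; "wrist_torque": the same for the moment, N m; "gripper_width": finger opening in mm.
Only numpy, scipy, OpenCV 4.12 (cv2) and the standard library are available. Lean on these libraries where they do the work, as an engineer would, in place of code of your own. Each camera call takes 0.05 s, during which the arm holds its last target.

## Working session

There is one attempt and no reset: what is moved stays moved. The work goes in short steps, Python scripts to look and compute and a tool call to move; the robot and the scene stay as the last step left them, time stands still between calls to the robot, and variables do not carry over. Pictures are saved under pics/ and viewed, and the job is handed in when it is done.

Besides the shell and the picture viewer there is one more tool, called after "Request:" as name(argument=value, ...) on one line, values as JSON. drive_tool: Moves the arm, as the interface text tells. Its arguments: {"type":"object","properties":{"moves":{"type":"array","items":{"type":"array","items":{"type":"array","items":{"type":"number"}}}},"hand":{"type":"number"},"squeeze":{"type":"number"}},"required":["moves"]}

```bash
mkdir -p pics; ls; python3 - <<'E'
from plant import manip
import cv2
for n in ["scene","top"]:
    im=manip.camera(n); cv2.imwrite(f"pics/{n}0.png",im[:,:,::-1])
    c=manip.get_calibration(n); print(n,c)
print(manip.get_state()); print(manip.get_calibration("wrist"))
E
```

```text
pics
scene {'K': array([[474.32057716,   0.        , 306.43917582],
       [  0.        , 474.32057716, 202.28750121],
       [  0.        ,   0.        ,   1.        ]]), 'position': array([1239.30191904,  361.14513452,  794.49159189]), 'rotation': array([[-0.40242081,  0.61820163, -0.675192  ],
       [ 0.9153443 ,  0.26026043, -0.307261  ],
       [-0.01422349, -0.74168137, -0.67060155]])}
top {'K': array([[391.37767001,   0.        , 313.72310291],
       [  0.        , 391.37767001, 208.41730233],
       [  0.        ,   0.        ,   1.        ]]), 'position': array([364.70143698,  28.11110445, 928.68497946]), 'rotation': array([[-0.01744891, -0.98577528,  0.16716048],
       [-0.99977556,  0.01921115,  0.00893081],
       [-0.01201512, -0.16696713, -0.98588925]])}
{'clock': 0.1, 'q': array([-1.36361474e+00,  3.51151773e-01,  1.65234103e+00, -1.62094294e-05,
        1.13910921e+00, -8.46390829e-02]), 'joint_vel': array([-0.00040921, -0.0018258 , -0.00228729,  0.00026936,  0.00035573,
        0.00099673]), 'joint_torque': array([ 9.37300974e-04, -4.98027706e+01, -2.85703504e+01,
[... 166 characters left out ...]
7702789e-01, -9.57719717e-01],
       [ 9.84741376e-04, -9.57719213e-01, -2.87702866e-01],
       [-9.99999490e-01, -1.00698621e-03, -7.06660886e-05]]), 'wrist_force': array([-0.37147632,  0.10301082,  0.33061161]), 'wrist_torque': array([-0.01039931, -0.04760307,  0.01350798]), 'gripper_width': 92.82936982849772}
{'K': array([[357.64934194,   0.        , 317.51245668],
       [  0.        , 357.64934194, 198.29049178],
       [  0.        ,   0.        ,   1.        ]]), 'position': array([ 231.53459957, -504.94013311,  383.72360394]), 'rotation': array([[ 0.28773821, -0.92026405, -0.26518072],
       [-0.95770755, -0.27698669, -0.07793991],
       [-0.00172623,  0.27639186, -0.96104347]])}
```

View pics/scene0.png

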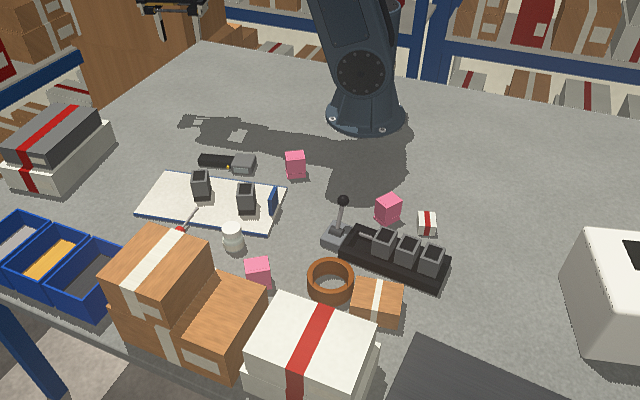

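View pics/top0.png

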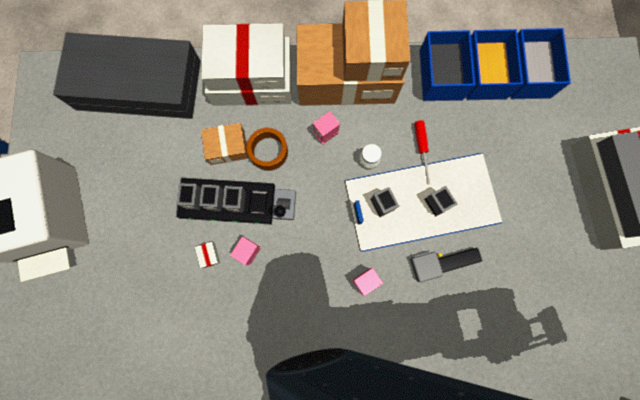

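The top view shows the three filled bays (187,195), (209,195) and (232,195). The bay at (258,200) is empty, and the lever is at (282,208). S1 is at (385,200), S2 at (440,200), and the stop at (358,212). The look-alikes are the pink blocks at (244,250), (326,126) and (368,281). I choose the grey ones and check them in close crops.

```bash
python3 - <<'E'
import cv2
t=cv2.imread("pics/top0.png")
def crop(n,o,u0,v0,w,h,s):
    c=cv2.resize(n[v0:v0+h,u0:u0+w],None,fx=s,fy=s,interpolation=cv2.INTER_CUBIC)
    for i in range(0,w,10):
        cv2.line(c,(i*s,0),(i*s,6 if i%50 else 14),(0,0,255),1)
        if i%20==0: cv2.putText(c,str(u0+i),(i*s,22),0,.35,(0,0,255))
    for i in range(0,h,10):
        cv2.line(c,(0,i*s),(6,i*s),(0,0,255),1)
        if i%20==0: cv2.putText(c,str(v0+i),(8,i*s+4),0,.35,(0,0,255))
    cv2.imwrite(o,c)
crop(t,"pics/t_dock.png",170,170,130,60,6)
crop(t,"pics/t_board.png",340,150,165,105,4)
s=cv2.imread("pics/scene0.png")
crop(s,"pics/s_dock.png",310,185,150,110,5)
crop(s,"pics/s_board.png",130,145,165,100,4)
E
```

```text
(no output)
```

View pics/t_dock.png

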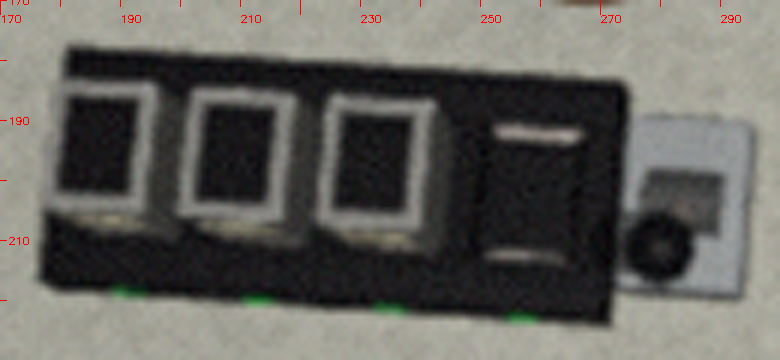

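View pics/t_board.png

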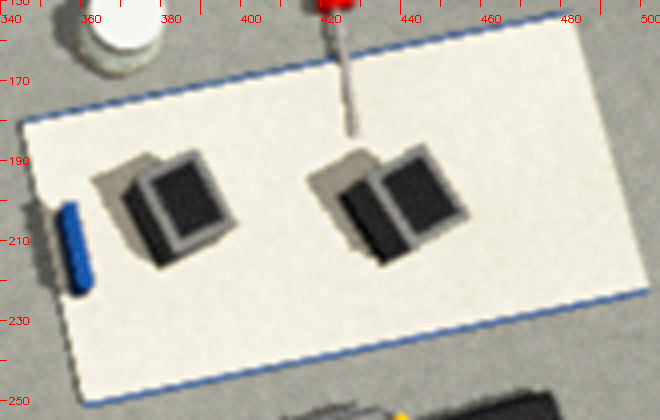

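View pics/s_dock.png

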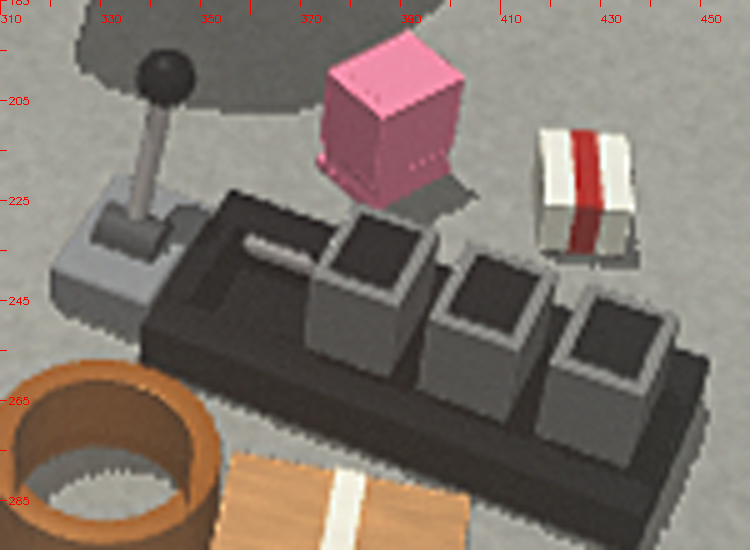

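View pics/s_board.png

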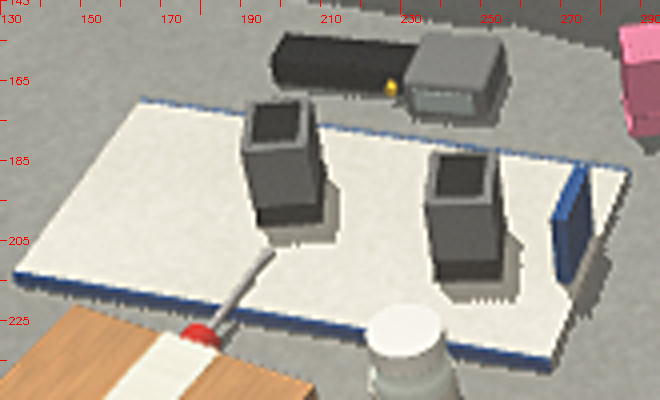

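```bash
cat > h.py <<'E'
import numpy as np
from scipy.optimize import least_squares
from scipy.spatial.transform import Rotation as R
def proj(cal,X):
    p=(np.asarray(X,float)-cal["position"])@cal["rotation"]
    p=p@cal["K"].T
    return p[:,:2]/p[:,2:]
def ray(cal,uv,z):
    uv=np.atleast_2d(uv).astype(float)
    d=np.c_[uv,np.ones(len(uv))]@np.linalg.inv(cal["K"]).T@cal["rotation"].T
    t=(z-cal["position"][2])/d[:,2]
    return cal["position"]+d*t[:,None]
def place(p,L):
    c,s=np.cos(p[2]),np.sin(p[2]); L=np.asarray(L,float)
    return np.c_[p[0]+c*L[:,0]-s*L[:,1],p[1]+s*L[:,0]+c*L[:,1],L[:,2]]
def fit(obs,x0):
    # obs list of (cal,local pts,uv)
    f=lambda p:np.concatenate([(proj(c,place(p,L))-np.asarray(uv,float)).ravel() for c,L,uv in obs])
    r=least_squares(f,x0,loss="soft_l1",x_scale=[10,10,.1]); return r.x,f(r.x)
E
cat > fit0.py <<'E'
from h import *
from plant import manip
T=manip.get_calibration("top");S=manip.get_calibration("scene")
np.set_printoptions(precision=2,suppress=True)
def crop(a,o,s): return np.array(a,float)/s+np.array(o)
def dk(yc): return [[-25,yc-20,68],[-25,yc+20,68],[25,yc+20,68],[25,yc-20,68]]
td=lambda a:crop(a,(170,170),6); sd=lambda a:crop(a,(310,185),5)
tb=lambda a:crop(a,(340,150),4); sb=lambda a:crop(a,(130,145),4)
# scene dock
obsS=[(S,[[-48,-96,26],[48,-96,26],[-48,128,26],[48,128,26]],sd([(235,190),(143,325),(710,360),(648,512)])),
(S,dk(-10),sd([(358,205),(440,238),(397,303),(312,268)])),
(S,dk(42),sd([(470,240),(555,277),(517,350),(430,312)])),
(S,dk(94),sd([(592,285),(680,322),(640,392),(552,355)]))]
m=lambda L:[np.mean(L,0)]
# top image corners order: far(+x)/+y ,+x/-y , -x/-y, -x/+y
perm=[2,3,0,1]
obsT=[(T,[dk(y)[i] for i in perm],td(a)) for y,a in [(94,[(63,80),(160,83),(148,212),(50,208)]),(42,[(190,87),(300,93),(285,222),(178,212)]),(-10,[(327,95),(437,100),(422,230),(316,220)])]]
obsT.append((T,[[48,128,26],[48,-96,26]],td([(68,46),(625,85)])))
for o in (obsS,obsT,obsS+obsT):
    p,r=fit(o,[400,150,0]); print("dock",p,"rms",np.sqrt(np.mean(r**2)))
Bl=[[85,170,10],[85,-170,10],[-85,-170,10],[-85,170,10]]
oS=[(S,[Bl[2],Bl[3],Bl[0],Bl[1]],sb([(140,98),(630,170),(553,360),(12,272)]))]
oT=[(T,Bl,tb([(22,120),(570,12),(650,290),(85,403)]))]
for o in (oS,oT,oS+oT):
    b,r=fit(o,[400,-150,0]); print("board",b,"rms",np.sqrt(np.mean(r**2)))
ball=least_squares(lambda X:np.r_[proj(T,[X])[0]-td([(659,247)])[0],proj(S,[X])[0]-sd([(165,77)])[0]],[350,20,90]).x
print("ball",ball, "pred", place(p,[[-67.3,-123,92]]))
for n,a,c in [("S1",[(195,150),(237,222),(178,252),(138,180)],[(432,152),(500,152),(494,200),(425,200)]),("S2",[(425,145),(467,215),(415,248),(370,178)],[(247,100),(312,97),(307,147),(240,150)])]:
    for nm,X in (("T",ray(T,tb(a),72)),("S",ray(S,sb(c),72))):
        e=np.roll(X,-1,0)-X
        print(n,nm,X.mean(0)[:2],np.linalg.norm(e,axis=1),np.degrees(np.arctan2(e[:,1],e[:,0])))
E
python3 fit0.py
```

```text
dock [539.26 233.94  -0.09] rms 0.8483730023460498
dock [540.85 227.28  -0.08] rms 0.5347064927343772
dock [540.09 231.41  -0.09] rms 1.325139440872551
board [ 532.35 -217.55    0.18] rms 0.42551716060070227
board [ 533.28 -224.17    0.18] rms 0.5164894944339904
board [ 532.29 -221.62    0.18] rms 1.029185758457362
ball [500.46 110.88  96.44] pred [[461.96 114.99  92.  ]]
S1 T [ 525.3  -126.75] [46.41 37.14 45.76 36.46] [-152.81  115.84   26.34  -63.16]
S1 S [ 524.37 -120.42] [40.67 43.4  40.09 43.44] [ 112.75   23.75  -67.2  -155.49]
S2 T [ 525.3  -255.47] [44.92 34.96 45.57 36.67] [-153.24  120.84   28.96  -60.31]
S2 S [ 525.14 -249.31] [39.94 48.69 39.91 48.55] [ 116.99   29.01  -63.21 -150.96]
```

```bash
cat > pl.py <<'E'
from h import *
import math
def rotd(a):  # tool down, jaw axis (tool y) at world angle a
    x=np.array([0,0,-1.]);y=np.array([math.cos(a),math.sin(a),0]);return np.c_[x,y,np.cross(x,y)]
def plan(pos,ang,n=10,total=10,state=None,quiet=False):
    """rows from present pose (or given (pos,R)) to TCP pos mm, jaw angle"""
    from plant import manip
    if state is None:
        s=manip.get_state();P,Q=s["ee_pos"],s["tool_rot"]
    else: P,Q=state
    cur=math.atan2(Q[1,1],Q[0,1])
    d=(ang-cur+math.pi)%(2*math.pi)-math.pi
    if d>math.pi/2+.2: d-=math.pi
    if d<-math.pi/2-.2: d+=math.pi
    Rt=rotd(cur+d)
    rv=R.from_matrix(Q.T@Rt).as_rotvec()
    out=[];C=Q.copy()
    dp=(np.array(pos,float)-P)/n
    for i in range(n):
        out.append([round(v,4) for v in (C.T@dp)/1000]+[round(v,4) for v in rv/n])
        C=C@R.from_rotvec(rv/n).as_matrix()
    if not quiet:
        print("per row mm",np.linalg.norm(dp).round(1),"deg",np.degrees(np.linalg.norm(rv)/n).round(2))
        for o in out: print(o,end=",\n")
        if n<total: print(total-n,"idle rows")
    return out
E
python3 -c "
from pl import *
plan([300,-215,240],-1.66)"
```

```text
per row mm 34.5 deg 2.18
[np.float64(-0.0045), np.float64(-0.0257), np.float64(-0.0225), np.float64(0.0381), np.float64(0.0), np.float64(0.0001)],
[np.float64(-0.0045), np.float64(-0.0266), np.float64(-0.0215), np.float64(0.0381), np.float64(0.0), np.float64(0.0001)],
[np.float64(-0.0045), np.float64(-0.0274), np.float64(-0.0205), np.float64(0.0381), np.float64(0.0), np.float64(0.0001)],
[np.float64(-0.0045), np.float64(-0.0282), np.float64(-0.0195), np.float64(0.0381), np.float64(0.0), np.float64(0.0001)],
[np.float64(-0.0045), np.float64(-0.0289), np.float64(-0.0184), np.float64(0.0381), np.float64(0.0), np.float64(0.0001)],
[np.float64(-0.0045), np.float64(-0.0296), np.float64(-0.0173), np.float64(0.0381), np.float64(0.0), np.float64(0.0001)],
[np.float64(-0.0045), np.float64(-0.0302), np.float64(-0.0161), np.float64(0.0381), np.float64(0.0), np.float64(0.0001)],
[np.float64(-0.0045), np.float64(-0.0308), np.float64(-0.015), np.float64(0.0381), np.float64(0.0), np.float64(0.0001)],
[np.float64(-0.0045), np.float64(-0.0313), np.float64(-0.0138), np.float64(0.0381), np.float64(0.0), np.float64(0.0001)],
[np.float64(-0.0045), np.float64(-0.0318), np.float64(-0.0126), np.float64(0.0381), np.float64(0.0), np.float64(0.0001)],
```

Request:
drive_tool(moves=[[[-0.005, -0.026, -0.027, 0.038, 0, 0], [-0.005, -0.027, -0.026, 0.038, 0, 0], [-0.005, -0.028, -0.025, 0.038, 0, 0], [-0.005, -0.029, -0.024, 0.038, 0, 0], [-0.005, -0.03, -0.023, 0.038, 0, 0], [-0.005, -0.031, -0.022, 0.038, 0, 0], [-0.005, -0.031, -0.021, 0.038, 0, 0], [-0.005, -0.031, -0.02, 0.038, 0, 0], [-0.005, -0.031, -0.019, 0.038, 0, 0], [-0.005, -0.031, -0.018, 0.038, 0, 0]]], hand=1, squeeze=20)

```text
clock: 0.93
ee_pos: [346.7, -203.5, 245.6]
tool_rot: [[-0.0, -0.09, -0.996], [0.0, -0.996, 0.09], [-1.0, -0.0, 0.0]]
wrist_force: [0.3, -0.9, -0.2]
gripper_width: 31.1
```

```bash
cat > w.py <<'E'
import sys,cv2,json
from pl import *
from plant import manip
def snap(name,s=1):
    st=manip.get_state(); cal=manip.get_calibration("wrist")
    im=manip.camera("wrist"); cv2.imwrite(f"pics/{name}.png",im[:,:,::-1])
    np.savez(f"pics/{name}.npz",K=cal["K"],position=cal["position"],rotation=cal["rotation"])
    print(st["clock"],st["ee_pos"].round(1),"ang",round(math.atan2(st["tool_rot"][1,1],st["tool_rot"][0,1]),3),"w",round(st["gripper_width"],1),"F",st["wrist_force"].round(1))
    return im[:,:,::-1],cal
def big(im,name,u0,v0,w,h,s):
    c=cv2.resize(im[v0:v0+h,u0:u0+w],None,fx=s,fy=s,interpolation=cv2.INTER_CUBIC)
    st=20 
    for i in range(0,w,10):
        cv2.line(c,(int(i*s),0),(int(i*s),6),(0,0,255),1)
        if (i//10)%2==0: cv2.putText(c,str(u0+i),(int(i*s),18),0,.35,(0,0,255))
    for i in range(0,h,10):
        cv2.line(c,(0,int(i*s)),(6,int(i*s)),(0,0,255),1)
        if (i//10)%2==0: cv2.putText(c,str(v0+i),(8,int(i*s)+4),0,.35,(0,0,255))
    cv2.imwrite(f"pics/{name}.png",c)
E
python3 -c "
from w import *
snap('w1')"
```

```text
0.9333 [ 346.7 -203.5  245.6] ang -1.661 w 31.1 F [ 0.3 -0.9 -0.2]
```

View pics/w1.png

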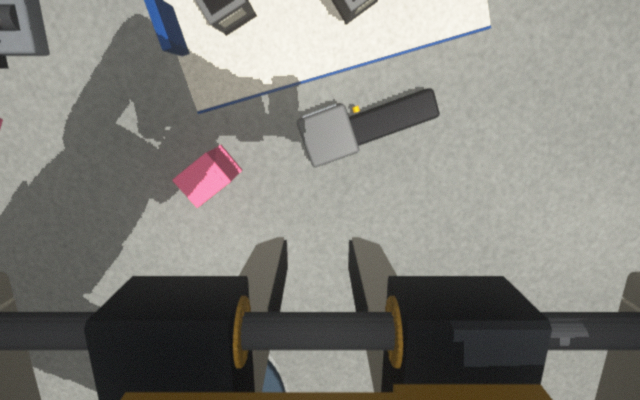

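Request:
drive_tool(moves=[[[0.004, -0.0327, -0.006, 0, 0, 0], [0.004, -0.0327, -0.006, 0, 0, 0], [0.004, -0.0327, -0.006, 0, 0, 0], [0.004, -0.0327, -0.006, 0, 0, 0], [0.004, -0.0327, -0.006, 0, 0, 0], [0.004, -0.0327, -0.006, 0, 0, 0], [0.004, -0.0327, -0.006, 0, 0, 0], [0.004, -0.0327, -0.006, 0, 0, 0], [0.004, -0.0327, -0.006, 0, 0, 0], [0, 0, 0, 0, 0, 0]]])

```text
clock: 1.82
ee_pos: [426.4, 87.0, 208.5]
tool_rot: [[-0.001, -0.085, -0.996], [0.001, -0.996, 0.085], [-1.0, -0.001, 0.001]]
wrist_force: [-1.0, -0.3, 0.2]
gripper_width: 0.5
```

```bash
python3 -c "
from w import *
snap('w2')"
```

```text
1.8167 [426.4  87.  208.5] ang -1.656 w 0.5 F [-1.  -0.3  0.2]
```

View pics/w2.png

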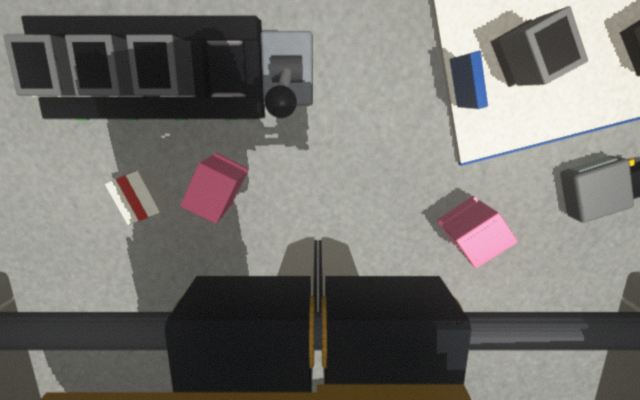

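```bash
python3 -c "
from w import *
im=cv2.imread('pics/w2.png')
big(im,'w2a',0,5,320,125,2.5)
big(im,'w2b',420,0,220,170,3.5)"
```

```text
(no output)
```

View pics/w2a.png

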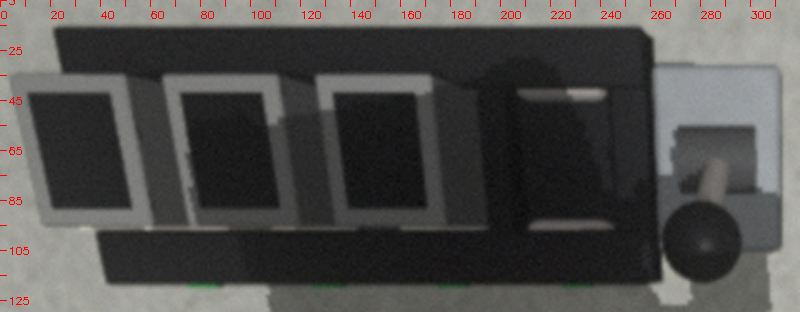

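View pics/w2b.png

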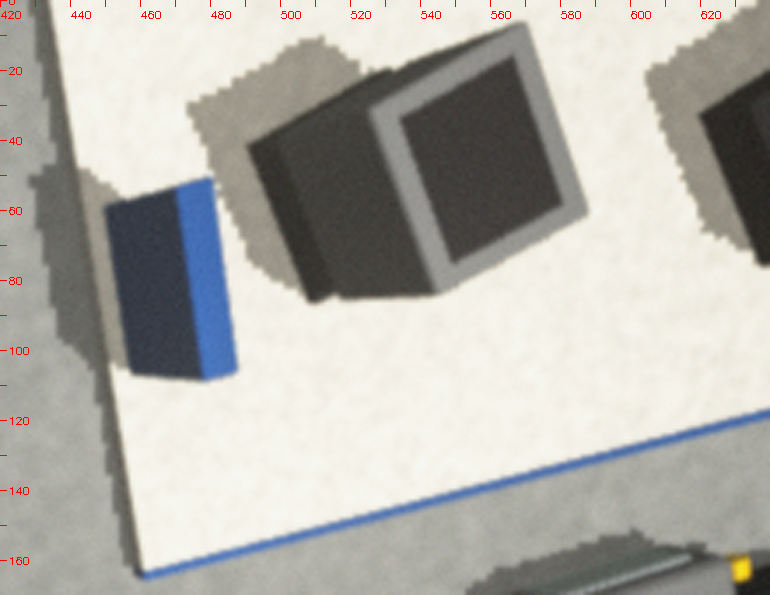

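```bash
cat > fit1.py <<'E'
from h import *
np.set_printoptions(precision=2,suppress=True)
W=dict(np.load("pics/w2.npz"))
c=lambda a:np.array(a,float)/2.5+np.array([0,5])
tl=lambda y,z:[[25,y+20,z],[25,y-20,z],[-25,y-20,z],[-25,y+20,z]]
o=[(W,[[48,128,26],[48,-96,26],[-48,-96,26],[-48,128,26]],c([(55,28),(652,28),(661,283),(107,283)])),
(W,tl(94,68),c([(8,75),(125,74),(152,228),(45,226)])),
(W,tl(42,68),c([(163,75),(277,75),(302,228),(193,226)])),
(W,tl(-10,68),c([(316,75),(430,75),(447,228),(337,226)]))]
p,r=fit(o,[540,230,-.09]);print("dock",p,np.sqrt(np.mean(r**2)));print(r.reshape(-1,2))
b=lambda a:np.array(a,float)/3.5+np.array([420,0])
o=[(W,[[-85,170,10],[-85,-25,10]],b([(143,576),(143,576)])[:1].repeat(2,0))]
# board: corner + edge dirs via rays
X=ray(W,b([(143,576),(770,412),(50,0)]),10);print(X)
print("yaw edge",np.arctan2(X[0]-X[1],1)[0:2],np.arctan2(-(X[0,0]-X[1,0])*1,(X[0,1]-X[1,1])),np.arctan2(X[2,1]-X[0,1],X[2,0]-X[0,0]))
Xs=ray(W,b([(177,190),(212,180),(237,372),(202,380)]),62);print("stop top",Xs[:,:2])
S=ray(W,b([(370,108),(525,25),(588,213),(435,295)]),72);print("S1",S[:,:2],S.mean(0),np.linalg.norm(np.roll(S,-1,0)-S,axis=1))
E
python3 fit1.py
```

```text
dock [539.72 229.76  -0.08] 0.976605328982756
[[-1.47 -0.83]
 [-2.69 -0.85]
 [-1.95  1.32]
 [-0.53  1.24]
 [ 0.47 -0.3 ]
 [ 0.81  0.1 ]
 [ 1.68 -0.13]
 [-0.6   0.65]
 [-0.24 -0.3 ]
 [ 1.32 -0.3 ]
 [ 0.31 -0.12]
 [-1.19  0.67]
 [-0.12 -0.3 ]
 [ 1.47 -0.3 ]
 [ 0.96 -0.1 ]
 [-0.16  0.69]]
[[ 416.53  -70.01   10.  ]
 [ 451.04 -257.22   10.  ]
 [ 581.58  -40.07   10.  ]]
yaw edge [-1.54  1.57] 0.18231700979167095 0.1794141731317244
stop top [[525.6  -55.79]
 [527.2  -64.39]
 [479.98 -72.76]
 [478.72 -63.8 ]]
S1 [[ 539.35  -96.88]
 [ 554.26 -131.64]
 [ 511.2  -151.45]
 [ 495.13 -116.13]] [ 524.98 -124.03   72.  ] [37.83 47.4  38.8  48.23]
```

Request:
drive_tool(moves=[[[0.01, -0.004, -0.0035, 0, 0, 0], [0.015, -0.004, -0.0035, 0, 0, 0], [0.018, -0.004, -0.003, 0, 0, 0], [0.018, -0.004, -0.003, 0, 0, 0], [0.018, -0.004, -0.003, 0, 0, 0], [0.018, -0.004, -0.003, 0, 0, 0], [0.018, -0.003, -0.0024, 0, 0, 0], [0.012, 0, 0, 0, 0, 0], [0.006, 0, 0, 0, 0, 0], [0, 0, 0, 0, 0, 0]]])

```text
clock: 2.7
ee_pos: [448.9, 107.1, 75.0]
tool_rot: [[-0.002, -0.089, -0.996], [-0.0, -0.996, 0.089], [-1.0, 0.001, 0.002]]
wrist_force: [0.5, -0.5, 0.8]
gripper_width: 0.6
```

Request:
drive_tool(moves=[[[0, 0, -0.012, 0, 0, 0], [0, 0, -0.012, 0, 0, 0], [0, 0, -0.012, 0, 0, 0], [0, 0, -0.012, 0, 0, 0], [0, 0, -0.012, 0, 0, 0], [0, 0, -0.012, 0, 0, 0], [0, 0, -0.008, 0, 0, 0], [0, 0, 0, 0, 0, 0], [0, 0, 0, 0, 0, 0], [0, 0, 0, 0, 0, 0]]])

```text
clock: 3.53
ee_pos: [528.9, 100.9, 76.5]
tool_rot: [[-0.0, -0.088, -0.996], [0.0, -0.996, 0.088], [-1.0, 0.0, 0.0]]
wrist_force: [-0.5, 0.5, 0.4]
gripper_width: 0.6
```

```bash
python3 -c "
from w import *
im,_=snap('w3');im=manip.camera('scene')[:,:,::-1];cv2.imwrite('pics/s3.png',im)"
```

```text
3.5333 [528.9 100.9  76.5] ang -1.659 w 0.6 F [-0.5  0.5  0.4]
```

View pics/w3.png

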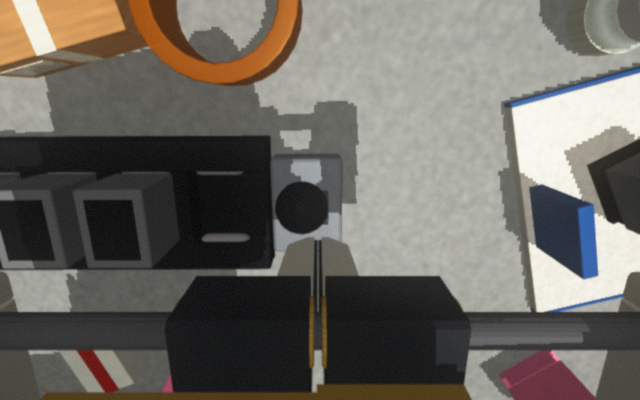

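View pics/s3.png

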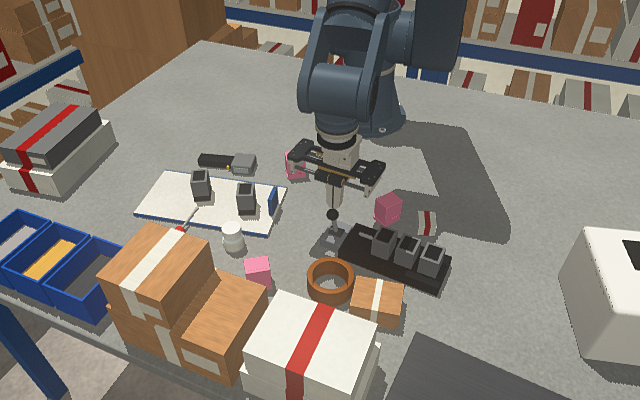

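Request:
drive_tool(moves=[[[0, -0.003, -0.006, 0, 0, 0], [0, -0.003, -0.006, 0, 0, 0], [0, 0, -0.006, 0, 0, 0], [0, 0, -0.005, 0, 0, 0], [0, 0, -0.004, 0, 0, 0], [0, 0, -0.002, 0, 0, 0], [0, 0, -0.002, 0, 0, 0], [0, 0, 0, 0, 0, 0], [0, 0, 0, 0, 0, 0], [0, 0, 0, 0, 0, 0]]])

```text
clock: 4.47
ee_pos: [552.3, 105.4, 75.2]
tool_rot: [[-0.021, -0.088, -0.996], [0.001, -0.996, 0.088], [-1.0, 0.001, 0.021]]
wrist_force: [-42.3, 7.9, 27.6]
gripper_width: 0.3
```

```bash
python3 -c "
from w import *
im,_=snap('w4')"
```

```text
4.4667 [552.3 105.4  75.2] ang -1.659 w 0.3 F [-42.3   7.9  27.6]
```

View pics/w4.png

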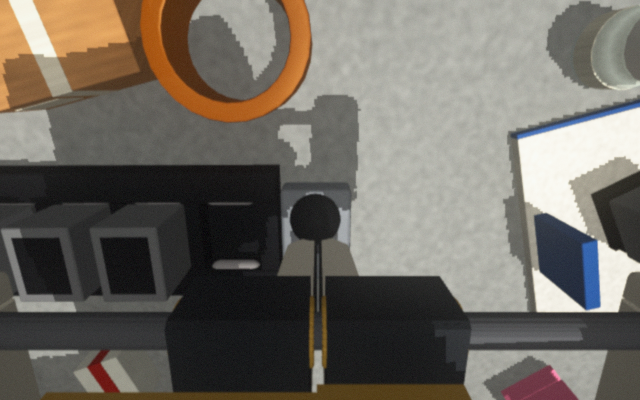

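The 42 N reading means the lever is on its end stop. I back off and lift away.

Request:
drive_tool(moves=[[[0, 0, 0.01, 0, 0, 0], [0, 0, 0.015, 0, 0, 0], [0, 0, 0.02, 0, 0, 0], [-0.01, 0, 0.02, 0, 0, 0], [-0.02, 0, 0.02, 0, 0, 0], [-0.025, 0, 0.01, 0, 0, 0], [-0.025, 0, 0, 0, 0, 0], [-0.025, 0, 0, 0, 0, 0], [-0.025, 0, 0, 0, 0, 0], [-0.01, 0, 0, 0, 0, 0]]], hand=0)

```text
clock: 5.35
ee_pos: [467.9, 112.9, 219.6]
tool_rot: [[0.005, -0.088, -0.996], [0.001, -0.996, 0.088], [-1.0, -0.001, -0.005]]
wrist_force: [0.9, 0.0, 1.0]
gripper_width: 62.3
```

```bash
python3 -c "
from w import *
im,_=snap('w5');im=manip.camera('scene')[:,:,::-1];big(im,'s5',130,140,320,160,2.4)
im=manip.camera('top')[:,:,::-1];cv2.imwrite('pics/t5.png',im)"
```

```text
5.35 [467.9 112.9 219.6] ang -1.659 w 62.3 F [0.9 0.  1. ]
```

View pics/w5.png

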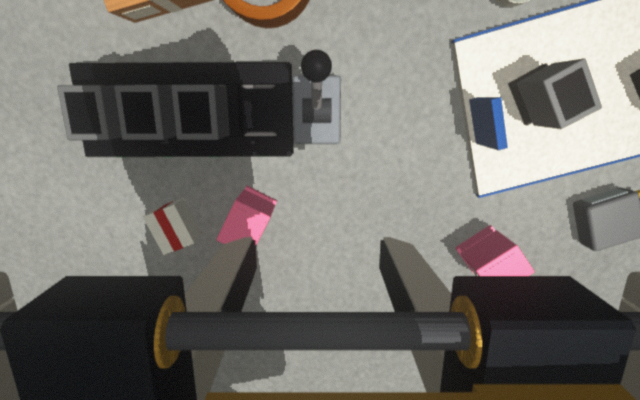

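View pics/s5.png

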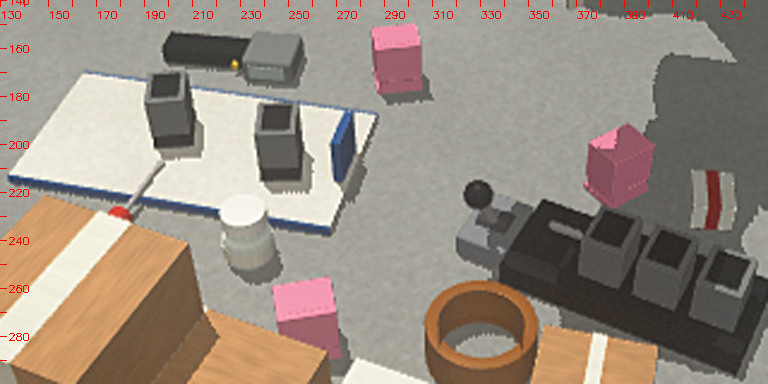

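```bash
sed -i 's/round(v,4) for v/round(float(v),4) for v/g' pl.py; sed -i 's/    if d>math.pi\/2+.2: d-=math.pi/    if not full and d>math.pi\/2+.2: d-=math.pi/; s/    if d<-math.pi\/2-.2/    if not full and d<-math.pi\/2-.2/; s/quiet=False/quiet=False,full=False/' pl.py; python3 -c "
from pl import *
from plant import manip
plan([525,-125,190],0.44,n=20,full=True)
S=manip.get_calibration('scene');W=dict(np.load('pics/w5.npz'))
b=place([540,231,-.085],[[38.7,-123,92],[48*0+80*np.sin(.35),-123,22+80*np.cos(.35)]]);print(b,proj(S,b),proj(W,b))
print(ray(S,[[130+160/2.4,140+163/2.4]],14))
"
```

```text
per row mm 12.3 deg 6.01
[0.0013, 0.0116, -0.004, -0.105, -0.0, -0.0],
[0.0013, 0.0119, -0.0027, -0.105, -0.0, -0.0],
[0.0013, 0.0121, -0.0015, -0.105, -0.0, -0.0],
[0.0013, 0.0122, -0.0002, -0.105, -0.0, -0.0],
[0.0013, 0.0122, 0.0011, -0.105, -0.0, -0.0],
[0.0013, 0.012, 0.0024, -0.105, -0.0, -0.0],
[0.0013, 0.0117, 0.0036, -0.105, -0.0, -0.0],
[0.0013, 0.0112, 0.0048, -0.105, -0.0, -0.0],
[0.0013, 0.0107, 0.006, -0.105, -0.0, -0.0],
[0.0013, 0.01, 0.0071, -0.105, -0.0, -0.0],
[0.0013, 0.0092, 0.0081, -0.105, -0.0, -0.0],
[0.0013, 0.0083, 0.009, -0.105, -0.0, -0.0],
[0.0013, 0.0073, 0.0098, -0.105, -0.0, -0.0],
[0.0013, 0.0062, 0.0105, -0.105, -0.0, -0.0],
[0.0013, 0.0051, 0.0111, -0.105, -0.0, -0.0],
[0.0013, 0.0039, 0.0116, -0.105, -0.0, -0.0],
[0.0013, 0.0027, 0.0119, -0.105, -0.0, -0.0],
[0.0013, 0.0014, 0.0122, -0.105, -0.0, -0.0],
[0.0013, 0.0001, 0.0122, -0.105, -0.0, -0.0],
[0.0013, -0.0011, 0.0122, -0.105, -0.0, -0.0],
[[568.11786542 105.15852971  92.        ]
 [556.8903718  106.11517169  97.14981703]] [[328.08761275 220.95654646]
 [330.51190745 215.93315643]] [[316.03759157  66.16244132]
 [316.05743233  80.1048967 ]]
[[ 575.85237909 -234.52918235   14.        ]]
```

Request:
drive_tool(moves=[[[0.001, 0.012, -0.004, -0.105, 0, 0], [0.001, 0.012, -0.003, -0.105, 0, 0], [0.001, 0.012, -0.0015, -0.105, 0, 0], [0.001, 0.012, 0, -0.105, 0, 0], [0.001, 0.012, 0.001, -0.105, 0, 0], [0.001, 0.012, 0.0025, -0.105, 0, 0], [0.001, 0.012, 0.0035, -0.105, 0, 0], [0.001, 0.011, 0.005, -0.105, 0, 0], [0.001, 0.011, 0.006, -0.105, 0, 0], [0.001, 0.01, 0.007, -0.105, 0, 0]]])

```text
clock: 6.33
ee_pos: [495.1, -7.0, 204.1]
tool_rot: [[-0.003, 0.823, -0.568], [0.0, -0.568, -0.823], [-1.0, -0.003, 0.001]]
wrist_force: [0.2, -0.3, -0.3]
gripper_width: 93.4
```

Request:
drive_tool(moves=[[[0.001, 0.009, 0.008, -0.105, 0, 0], [0.001, 0.008, 0.009, -0.105, 0, 0], [0.001, 0.007, 0.01, -0.105, 0, 0], [0.001, 0.006, 0.0105, -0.105, 0, 0], [0.001, 0.005, 0.011, -0.105, 0, 0], [0.001, 0.004, 0.0115, -0.105, 0, 0], [0.001, 0.003, 0.012, -0.105, 0, 0], [0.001, 0.001, 0.012, -0.105, 0, 0], [0.001, 0, 0.012, -0.105, 0, 0], [0.001, -0.001, 0.012, -0.105, 0, 0]]])

```text
clock: 7.17
ee_pos: [523.2, -124.6, 194.0]
tool_rot: [[-0.003, 0.902, 0.431], [0.001, 0.431, -0.902], [-1.0, -0.002, -0.002]]
wrist_force: [0.5, 0.6, -0.4]
gripper_width: 93.0
```

```bash
python3 -c "
from w import *
im,_=snap('w6')
im=manip.camera('top')[:,:,::-1];big(im,'t6',340,140,165,115,4)"
```

```text
7.1667 [ 523.2 -124.6  194. ] ang 0.446 w 93.0 F [ 0.5  0.6 -0.4]
```

View pics/w6.png

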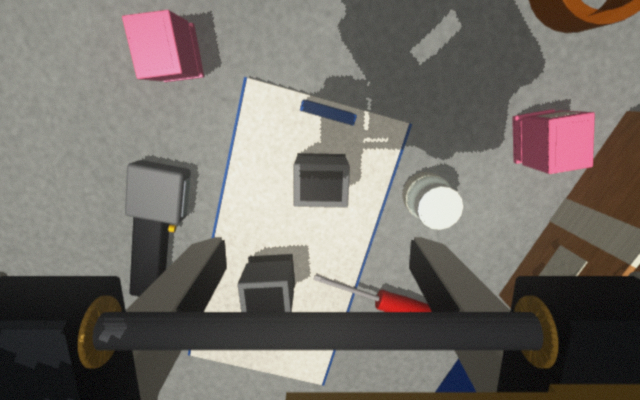

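View pics/t6.png

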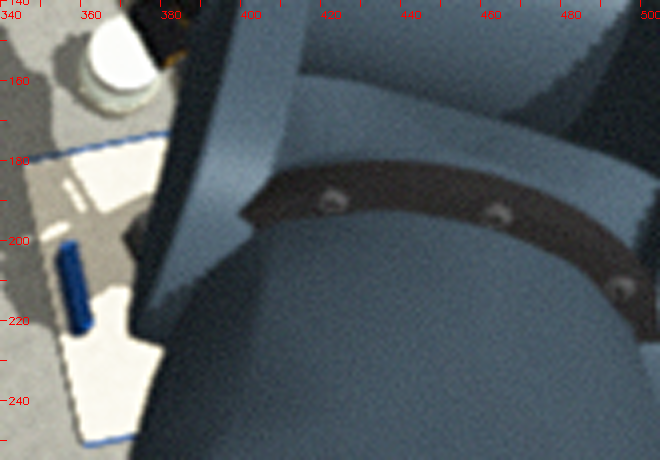

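```bash
python3 -c "
from w import *
im=cv2.imread('pics/w6.png')
big(im,'w6a',220,70,200,150,4)"
```

```text
(no output)
```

View pics/w6a.png

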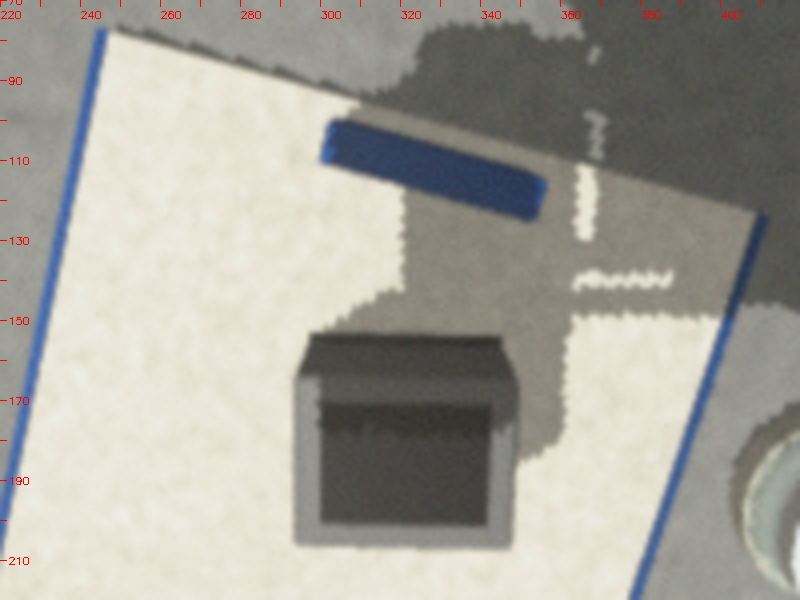

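```bash
python3 -c "
from h import *
np.set_printoptions(precision=2,suppress=True)
W=dict(np.load('pics/w6.npz'))
f=lambda a:np.array(a,float)/4+np.array([220,70])
S=ray(W,f([(296,376),(517,376),(513,548),(296,546)]),72);print(S[:,:2],S.mean(0),np.arctan2(*(S[1]-S[0])[[1,0]]),np.arctan2(*(S[2]-S[3])[[1,0]]))
B=ray(W,f([(103,27),(765,213)]),10);print(B, place([532,-221.8,.181],[[-85,170,10],[85,170,10]]))
print('yaw',np.arctan2(*(B[1]-B[0])[[1,0]]))
"
```

```text
[[ 495.63 -116.69]
 [ 539.49  -95.69]
 [ 556.63 -131.41]
 [ 511.89 -152.32]] [ 525.91 -124.03   72.  ] 0.4465107299074575 0.4370927424222492
[[417.41 -69.95  10.  ]
 [587.39 -38.64  10.  ]] [[417.79 -69.88  10.  ]
 [585.01 -39.28  10.  ]]
yaw 0.18217131069590212
```

Request:
drive_tool(moves=[[[0.015, 0.001, 0.0005, 0, 0, 0], [0.02, 0.001, 0, 0, 0, 0], [0.022, 0.001, 0, 0, 0, 0], [0.022, 0, 0, 0, 0, 0], [0.022, 0, 0, 0, 0, 0], [0.022, 0, 0, 0, 0, 0], [0.02, 0, 0, 0, 0, 0], [0.015, 0, 0, 0, 0, 0], [0.008, 0, 0, 0, 0, 0], [0, 0, 0, 0, 0, 0]]])

```text
clock: 8.1
ee_pos: [525.2, -122.5, 28.2]
tool_rot: [[-0.004, 0.905, 0.425], [0.001, 0.425, -0.905], [-1.0, -0.003, -0.003]]
wrist_force: [-0.3, 0.2, 0.1]
gripper_width: 92.9
```

Request:
drive_tool(moves=[[[0, 0, 0, 0, 0, 0], [0, 0, 0, 0, 0, 0], [0, 0, 0, 0, 0, 0], [0, 0, 0, 0, 0, 0], [0, 0, 0, 0, 0, 0], [0, 0, 0, 0, 0, 0], [0, 0, 0, 0, 0, 0], [0, 0, 0, 0, 0, 0], [0, 0, 0, 0, 0, 0], [0, 0, 0, 0, 0, 0]]], hand=1, squeeze=25)

```text
clock: 8.93
ee_pos: [526.8, -123.5, 30.5]
tool_rot: [[0.0, 0.904, 0.427], [-0.0, 0.427, -0.904], [-1.0, 0.0, 0.0]]
wrist_force: [-1.3, -0.3, 4.0]
gripper_width: 49.8
```

```bash
python3 -c "
from w import *
snap('w7')
b=[532,-221.8,.181]
print('board y=134,x=0 ->',place(b,[[0,133,0],[0,95,0]]))"
```

```text
8.9333 [ 526.8 -123.5   30.5] ang 0.441 w 49.8 F [-1.3 -0.3  4. ]
board y=134,x=0 -> [[ 508.05822745  -90.97266521    0.        ]
 [ 514.89873389 -128.35190372    0.        ]]
```

Request:
drive_tool(moves=[[[-0.004, 0, 0, 0, 0, 0], [-0.004, 0, 0, 0.065, 0, 0], [0, 0, 0, 0.065, 0, 0], [0, 0, 0, 0.065, 0, 0], [0, 0, 0, 0.065, 0, 0], [0, -0.004, -0.01, 0, 0, 0], [0, -0.004, -0.01, 0, 0, 0], [0, -0.003, -0.01, 0, 0, 0], [0, -0.0016, -0.005, 0, 0, 0], [0, 0, 0, 0, 0, 0]]])

```text
clock: 9.82
ee_pos: [507.2, -89.8, 38.3]
tool_rot: [[-0.001, 0.983, 0.182], [0.0, 0.182, -0.983], [-1.0, -0.001, -0.0]]
wrist_force: [-0.8, 0.5, -2.7]
gripper_width: 49.7
```

```bash
python3 -c "
from w import *
im,_=snap('w8')
big(im,'w8a',200,50,240,180,3.3)"
```

```text
9.8167 [507.2 -89.8  38.3] ang 0.183 w 49.7 F [-0.8  0.5 -2.7]
```

View pics/w8a.png

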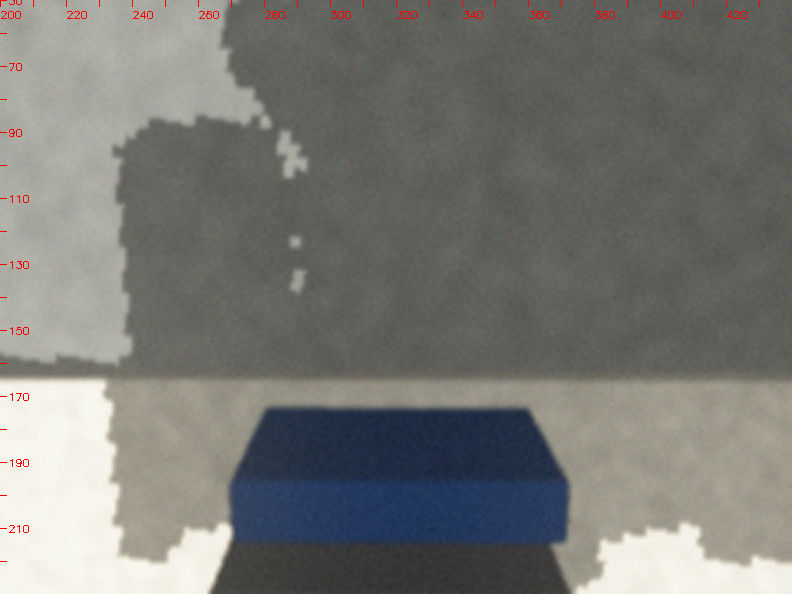

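Request:
drive_tool(moves=[[[0.003, 0.001, 0, 0, 0, 0], [0.003, 0, 0, 0, 0, 0], [0.0015, 0, 0, 0, 0, 0], [0, 0, 0, 0, 0, 0], [0, 0, -0.001, 0, 0, 0], [0, 0, -0.001, 0, 0, 0], [0, 0, -0.001, 0, 0, 0], [0, 0, 0, 0, 0, 0], [0, 0, 0, 0, 0, 0], [0, 0, 0, 0, 0, 0]]])

```text
clock: 10.7
ee_pos: [508.5, -88.5, 30.8]
tool_rot: [[0.0, 0.984, 0.18], [-0.001, 0.18, -0.984], [-1.0, 0.0, 0.001]]
wrist_force: [0.9, -7.1, -4.7]
gripper_width: 49.6
```

Request:
drive_tool(moves=[[[0.0006, 0, 0, 0, 0, 0], [0.0006, 0, 0, 0, 0, 0], [0.0006, 0, 0, 0, 0, 0], [0, 0, 0, 0, 0, 0], [0, 0, 0, 0, 0, 0], [0, 0, 0, 0, 0, 0], [0, 0, 0, 0, 0, 0], [0, 0, 0, 0, 0, 0], [0, 0, 0, 0, 0, 0], [0, 0, 0, 0, 0, 0]]])

```text
clock: 11.53
ee_pos: [508.7, -88.6, 30.4]
tool_rot: [[0.001, 0.984, 0.18], [-0.001, 0.18, -0.984], [-1.0, 0.0, 0.001]]
wrist_force: [-7.2, -4.1, 16.9]
gripper_width: 49.9
```

Request:
drive_tool(moves=[[[0, 0, 0, 0, 0, 0], [0, 0, 0, 0, 0, 0], [0, 0, 0, 0, 0, 0], [0, 0, 0, 0, 0, 0], [0, 0, 0, 0, 0, 0], [0, 0, 0, 0, 0, 0], [-0.01, 0, 0, 0, 0, 0], [-0.02, 0, 0, 0, 0, 0], [-0.03, 0, 0, 0, 0, 0], [-0.03, 0, 0, 0, 0, 0]]], hand=0)

```text
clock: 12.37
ee_pos: [508.0, -87.9, 120.4]
tool_rot: [[-0.001, 0.984, 0.18], [0.0, 0.18, -0.984], [-1.0, -0.001, -0.001]]
wrist_force: [1.0, -0.3, -0.6]
gripper_width: 92.9
```

Request:
drive_tool(moves=[[[-0.03, 0, 0.007, -0.03, 0, 0], [-0.03, 0, 0.012, -0.03, 0, 0], [-0.01, 0, 0.012, -0.03, 0, 0], [0, 0, 0.012, -0.03, 0, 0], [0, 0, 0.012, -0.03, 0, 0], [0, 0, 0.012, -0.03, 0, 0], [0, 0, 0.012, -0.03, 0, 0], [0, 0, 0.012, -0.03, 0, 0], [0, 0, 0.008, -0.03, 0, 0], [0, 0, 0, 0, 0, 0]]])

```text
clock: 13.2
ee_pos: [538.1, -183.4, 189.6]
tool_rot: [[0.001, 0.9, 0.436], [-0.0, 0.436, -0.9], [-1.0, 0.0, 0.001]]
wrist_force: [-0.5, -0.5, -0.4]
gripper_width: 92.9
```

```bash
python3 -c "
from w import *
im,_=snap('w9')"
```

```text
13.2 [ 538.1 -183.4  189.6] ang 0.451 w 92.9 F [-0.5 -0.5 -0.4]
```

View pics/w9.png

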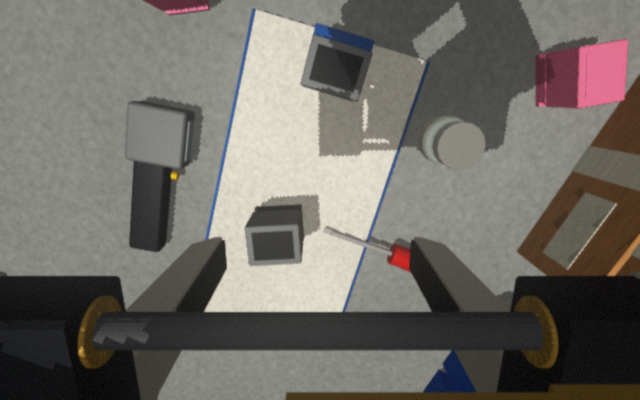

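S1 now stands flush against the stop at (340,60). S2 is at (275,243), and I measure its pose next.

```bash
python3 -c "
from w import *
im=cv2.imread('pics/w9.png')
big(im,'w9a',200,0,240,290,2.05)
big(im,'w9b',230,190,90,80,8)
big(im,'w9c',290,10,90,100,6)"
```

```text
(no output)
```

View pics/w9b.png

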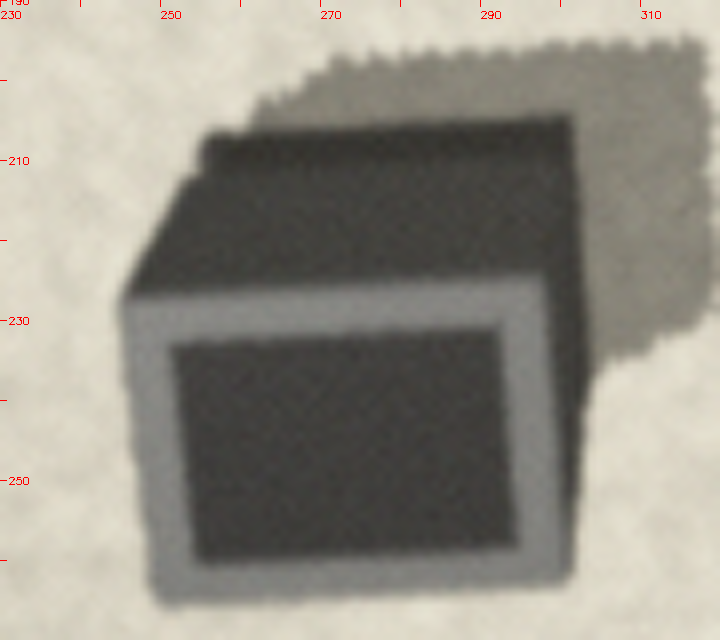

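View pics/w9c.png

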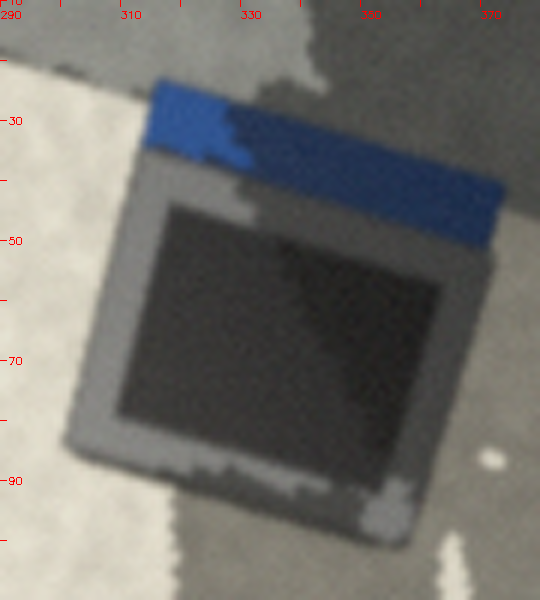

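```bash
cat > pk.py <<'E'
from h import *
np.set_printoptions(precision=2,suppress=True)
B=[532,-221.8,.181]
def inb(X):
    c,s=np.cos(B[2]),np.sin(B[2]);d=np.asarray(X)[...,:2]-np.array(B[:2])
    return np.stack([c*d[...,0]+s*d[...,1],-s*d[...,0]+c*d[...,1]],-1)
def pack(name,pts,sc,off,z=72):
    W=dict(np.load(f'pics/{name}.npz'))
    S=ray(W,np.array(pts,float)/sc+np.array(off),z)
    a1=np.arctan2(*(S[1]-S[0])[[1,0]]);a2=np.arctan2(*(S[2]-S[3])[[1,0]])
    print("centre",S.mean(0)[:2],"long edge",a1,a2,"len",np.linalg.norm(np.roll(S,-1,0)-S,axis=1),"board",inb(S.mean(0)))
    return S
E
python3 -c "
from pk import *
pack('w9',[(122,300),(548,275),(572,585),(155,605)],8,(230,190))
pack('w9',[(145,148),(495,255),(405,548),(68,440)],6,(290,10))
print(place(B,[[0,94,0]]))
"
```

```text
centre [ 526.04 -252.53] long edge 0.5134006747405309 0.5036314632695718 len [48.75 38.81 49.23 38.34] board [-11.39 -29.16]
centre [508.93 -89.06] long edge 0.17734359946859554 0.15413336275622874 len [48.32 39.14 48.4  38.02] board [  1.2  134.72]
[[ 515.08 -129.34    0.  ]]
```

Request:
drive_tool(moves=[[[0, 0, 0, -0.057, 0, 0], [0.005, -0.008, 0.01, 0, 0, 0], [0.01, -0.008, 0.01, 0, 0, 0], [0.015, -0.008, 0.01, 0, 0, 0], [0.015, -0.008, 0.01, 0, 0, 0], [0.015, -0.007, 0.009, 0, 0, 0], [0.014, -0.005, 0.0055, 0, 0, 0], [0.01, 0, 0, 0, 0, 0], [0, 0, 0, 0, 0, 0], [0, 0, 0, 0, 0, 0]]], hand=0.29)

```text
clock: 14.08
ee_pos: [525.6, -251.3, 104.6]
tool_rot: [[-0.001, 0.874, 0.486], [0.001, 0.486, -0.874], [-1.0, -0.001, -0.001]]
wrist_force: [0.7, -0.2, -0.2]
gripper_width: 66.3
```

```bash
python3 -c "
from w import *
im,_=snap('w10')"
```

```text
14.0833 [ 525.6 -251.3  104.6] ang 0.507 w 66.3 F [ 0.7 -0.2 -0.2]
```

View pics/w10.png

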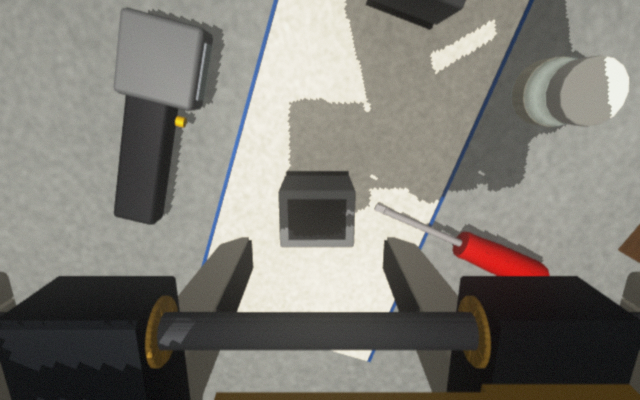

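Request:
drive_tool(moves=[[[0.012, 0, 0.001, 0, 0, 0], [0.016, 0, 0, 0, 0, 0], [0.016, 0, 0, 0, 0, 0], [0.014, 0, 0, 0, 0, 0], [0.009, 0, 0, 0, 0, 0], [0.0015, 0, 0, 0, 0, 0], [0, 0, 0, 0, 0, 0], [0, 0, 0, 0, 0, 0], [0, 0, 0, 0, 0, 0], [0, 0, 0, 0, 0, 0]]])

```text
clock: 14.97
ee_pos: [526.8, -252.5, 37.3]
tool_rot: [[0.001, 0.874, 0.486], [-0.001, 0.486, -0.874], [-1.0, 0.001, 0.001]]
wrist_force: [-0.7, 0.1, -0.6]
gripper_width: 66.1
```

Request:
drive_tool(moves=[[[0, 0, 0, 0, 0, 0], [0, 0, 0, 0, 0, 0], [0, 0, 0, 0, 0, 0], [0, 0, 0, 0, 0, 0], [0, 0, 0, 0, 0, 0], [0, 0, 0, 0, 0, 0], [0, 0, 0, 0, 0, 0], [0, 0, 0, 0, 0, 0], [0, 0, 0, 0, 0, 0], [0, 0, 0, 0, 0, 0]]], hand=1, squeeze=25)

```text
clock: 15.8
ee_pos: [526.5, -252.4, 36.7]
tool_rot: [[0.0, 0.874, 0.486], [-0.0, 0.486, -0.874], [-1.0, 0.0, 0.0]]
wrist_force: [-1.2, 0.4, 5.3]
gripper_width: 49.7
```

```bash
python3 -c "
from w import *
from pk import *
pack('w10',[(280,207.5),(354.5,206),(354,246),(280.5,247)],1,(0,0))
im,_=snap('w11')"
```

```text
centre [ 528.14 -257.32] long edge 0.5280825623548497 0.5217189581291705 len [48.34 28.05 49.27 27.76] board [-10.19 -34.25]
15.8 [ 526.5 -252.4   36.7] ang 0.508 w 49.7 F [-1.2  0.4  5.3]
```

View pics/w11.png

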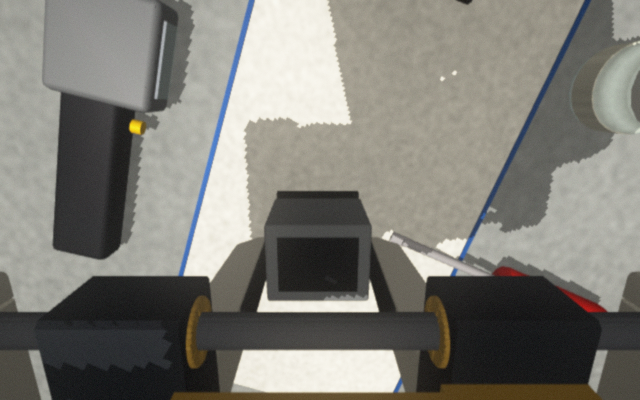

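Request:
drive_tool(moves=[[[-0.006, 0, 0, 0, 0, 0], [-0.006, 0, 0, 0.0655, 0, 0], [0, 0, 0, 0.0655, 0, 0], [0, 0, 0, 0.0655, 0, 0], [0, 0, 0, 0.0655, 0, 0], [0, 0, 0, 0.065, 0, 0], [0, 0.004, -0.02, 0, 0, 0], [0, 0.004, -0.025, 0, 0, 0], [0, 0.004, -0.025, 0, 0, 0], [0, 0, -0.02, 0, 0, 0]]])

```text
clock: 16.68
ee_pos: [521.8, -159.9, 48.4]
tool_rot: [[-0.001, 0.984, 0.18], [0.001, 0.18, -0.984], [-1.0, -0.0, -0.001]]
wrist_force: [-0.0, -0.8, -2.1]
gripper_width: 49.9
```

```bash
python3 -c "
from w import *
from pk import *
im,_=snap('w12');print(inb(manip.get_state()['ee_pos']))"
```

```text
16.6833 [ 521.8 -159.9   48.4] ang 0.181 w 49.9 F [-0.  -0.8 -2.1]
[ 0.46 65.63]
```

View pics/w12.png

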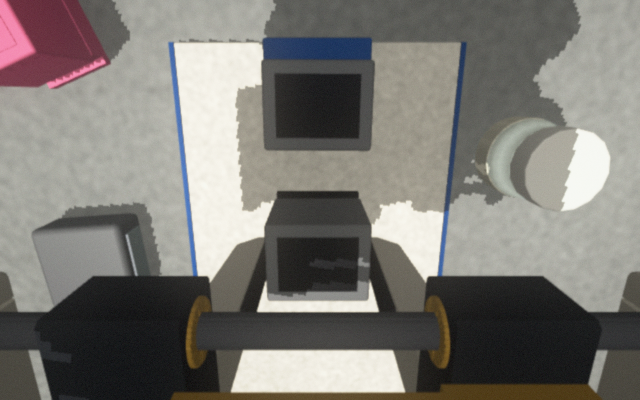

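Request:
drive_tool(moves=[[[0, 0, -0.012, 0, 0, 0], [0.003, 0, -0.01, 0, 0, 0], [0.004, 0, -0.002, 0, 0, 0], [0.003, 0, 0, 0, 0, 0], [0, 0, -0.001, 0, 0, 0], [0, 0, -0.001, 0, 0, 0], [0, 0, -0.001, 0, 0, 0], [0, 0, -0.001, 0, 0, 0], [0, 0, 0, 0, 0, 0], [0, 0, 0, 0, 0, 0]]])

```text
clock: 17.57
ee_pos: [517.0, -134.1, 38.6]
tool_rot: [[0.0, 0.984, 0.18], [-0.0, 0.18, -0.984], [-1.0, 0.0, 0.0]]
wrist_force: [0.6, 1.1, -2.2]
gripper_width: 50.0
```

Request:
drive_tool(moves=[[[0.001, 0, -0.002, 0, 0, 0], [0, 0, -0.002, 0, 0, 0], [0, 0, -0.001, 0, 0, 0], [0, 0, -0.001, 0, 0, 0], [0, 0, -0.001, 0, 0, 0], [0, 0, -0.001, 0, 0, 0], [0, 0, 0, 0, 0, 0], [0, 0, 0, 0, 0, 0], [0, 0, 0, 0, 0, 0], [0, 0, 0, 0, 0, 0]]])

```text
clock: 18.4
ee_pos: [516.0, -127.9, 37.9]
tool_rot: [[0.001, 0.984, 0.181], [-0.003, 0.181, -0.984], [-1.0, 0.001, 0.003]]
wrist_force: [-0.7, -12.8, -2.5]
gripper_width: 50.1
```

```bash
python3 -c "
from w import *
from pk import *
im,_=snap('w13');print(inb(manip.get_state()['ee_pos']))
big(im,'w13a',220,120,200,190,3)"
```

```text
18.4 [ 516.  -127.9   37.9] ang 0.182 w 50.1 F [ -0.7 -12.8  -2.5]
[ 1.24 95.26]
```

View pics/w13a.png

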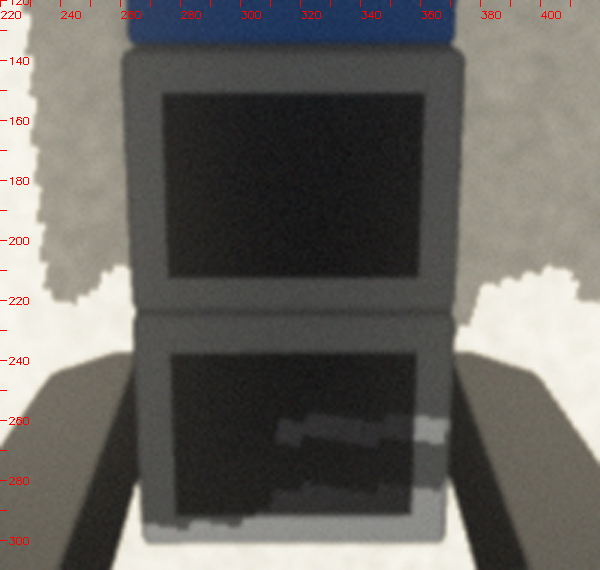

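Request:
drive_tool(moves=[[[0.0006, 0, 0, 0, 0, 0], [0.0006, 0, 0, 0, 0, 0], [0, 0, 0, 0, 0, 0], [0, 0, 0, 0, 0, 0], [0, 0, 0, 0, 0, 0], [0, 0, 0, 0, 0, 0], [0, 0, 0, 0, 0, 0], [0, 0, 0, 0, 0, 0], [0, 0, 0, 0, 0, 0], [0, 0, 0, 0, 0, 0]]], hand=0)

```text
clock: 19.28
ee_pos: [515.5, -126.1, 36.3]
tool_rot: [[-0.0, 0.984, 0.18], [0.0, 0.18, -0.984], [-1.0, -0.0, -0.0]]
wrist_force: [0.4, 0.5, 0.3]
gripper_width: 92.9
```

Request:
drive_tool(moves=[[[-0.01, 0, 0, 0, 0, 0], [-0.02, 0, 0, 0, 0, 0], [-0.03, 0, 0, 0, 0, 0], [-0.03, 0, 0, 0, 0, 0], [-0.03, 0, 0, 0, 0, 0], [-0.03, 0, 0, 0, 0, 0], [-0.02, 0, -0.01, 0, 0, 0], [0, 0, -0.02, 0, 0, 0], [0, 0, -0.03, 0, 0, 0], [0, 0, -0.03, 0, 0, 0]]])

```text
clock: 20.12
ee_pos: [499.1, -37.0, 207.4]
tool_rot: [[0.001, 0.984, 0.179], [-0.0, 0.179, -0.984], [-1.0, 0.001, 0.0]]
wrist_force: [1.3, 0.5, -0.3]
gripper_width: 92.8
```

```bash
python3 -c "
from w import *
im=manip.camera('scene')[:,:,::-1];big(im,'s14',120,130,190,120,4)
snap('w14')
p=place([540,230.5,-.085],[[0,-10,0],[0,42,0],[0,94,0]]);print(p)
plan(list(p[0,:2])+[195],-.085,n=10)"
```

```text
20.1667 [497.9 -32.9 207.2] ang 0.182 w 92.9 F [1.3 2.7 0.6]
[[539.15102317 220.53610325   0.        ]
 [543.56570268 272.34836633   0.        ]
 [547.98038218 324.1606294    0.        ]]
per row mm 25.9 deg 1.54
[0.0012, 0.0087, -0.0244, 0.0269, -0.0001, -0.0],
[0.0012, 0.008, -0.0246, 0.0269, -0.0001, -0.0],
[0.0012, 0.0073, -0.0248, 0.0269, -0.0001, -0.0],
[0.0012, 0.0067, -0.025, 0.0269, -0.0001, -0.0],
[0.0012, 0.006, -0.0252, 0.0269, -0.0001, -0.0],
[0.0012, 0.0053, -0.0253, 0.0269, -0.0001, -0.0],
[0.0012, 0.0046, -0.0254, 0.0269, -0.0001, -0.0],
[0.0012, 0.0039, -0.0256, 0.0269, -0.0001, -0.0],
[0.0012, 0.0033, -0.0257, 0.0269, -0.0001, -0.0],
[0.0012, 0.0026, -0.0257, 0.0269, -0.0001, -0.0],
```

View pics/s14.png

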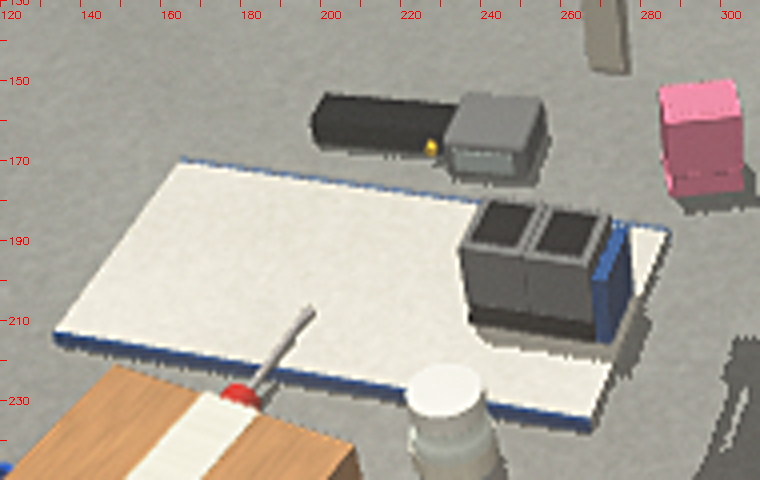

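Request:
drive_tool(moves=[[[0.001, 0.009, -0.024, 0.027, 0, 0], [0.001, 0.008, -0.0245, 0.027, 0, 0], [0.001, 0.0075, -0.025, 0.027, 0, 0], [0.001, 0.0065, -0.025, 0.027, 0, 0], [0.001, 0.006, -0.025, 0.027, 0, 0], [0.001, 0.005, -0.025, 0.027, 0, 0], [0.001, 0.0045, -0.0255, 0.027, 0, 0], [0.001, 0.004, -0.0255, 0.027, 0, 0], [0.001, 0.003, -0.0255, 0.027, 0, 0], [0.001, 0.0025, -0.0255, 0.027, 0, 0]]])

```text
clock: 21.05
ee_pos: [540.9, 217.3, 196.9]
tool_rot: [[0.0, 0.996, -0.09], [-0.0, -0.09, -0.996], [-1.0, 0.0, 0.0]]
wrist_force: [0.6, -0.1, 0.1]
gripper_width: 92.9
```

```bash
python3 -c "
from w import *
im,_=snap('w15')"
```

```text
21.05 [540.9 217.3 196.9] ang -0.09 w 92.9 F [ 0.6 -0.1  0.1]
```

View pics/w15.png

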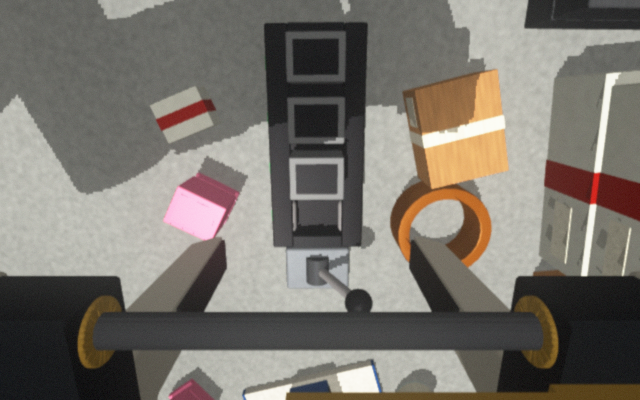

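```bash
python3 -c "
from w import *
big(im:=cv2.imread('pics/w15.png'),'w15a',255,15,125,240,2.5)"
```

```text
(no output)
```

View pics/w15a.png

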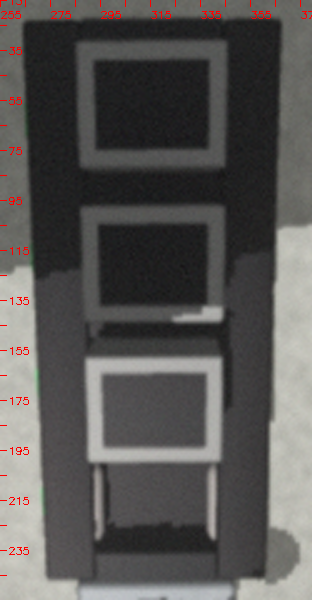

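```bash
python3 -c "
from pk import *
o=(255,15)
pack('w15',[(85,357),(222,357),(221,462),(88,462)],2.5,o,68)
pack('w15',[(80,207),(225,207),(224,320),(84,320)],2.5,o,68)
pack('w15',[(77,41),(227,41),(226,166),(80,166)],2.5,o,68)
"
```

```text
centre [540.06 220.76] long edge -0.09053163589074018 -0.09059911279929238 len [49.06 39.17 49.23 39.17] board [ 87.59 433.88]
centre [544.54 272.61] long edge -0.09044254732857389 -0.09050889688871465 len [49.61 38.52 49.56 38.52] board [101.33 484.08]
centre [549.03 324.4 ] long edge -0.09035278170997761 -0.09041956238953609 len [48.91 38.77 49.35 38.76] board [115.08 534.21]
```

Request:
drive_tool(moves=[[[0.01, -0.001, -0.0035, 0, 0, 0], [0.02, 0, 0, 0, 0, 0], [0.022, 0, 0, 0, 0, 0], [0.022, 0, 0, 0, 0, 0], [0.022, 0, 0, 0, 0, 0], [0.022, 0, 0, 0, 0, 0], [0.02, 0, 0, 0, 0, 0], [0.015, 0, 0, 0, 0, 0], [0.008, 0, 0, 0, 0, 0], [0, 0, 0, 0, 0, 0]]])

```text
clock: 21.93
ee_pos: [538.9, 218.9, 33.7]
tool_rot: [[-0.003, 0.996, -0.089], [-0.001, -0.089, -0.996], [-1.0, -0.003, 0.001]]
wrist_force: [-0.3, 0.8, 0.3]
gripper_width: 92.7
```

Request:
drive_tool(moves=[[[0, 0, 0, 0, 0, 0], [0, 0, 0, 0, 0, 0], [0, 0, 0, 0, 0, 0], [0, 0, 0, 0, 0, 0], [0, 0, 0, 0, 0, 0], [0, 0, 0, 0, 0, 0], [0, 0, 0, 0, 0, 0], [0, 0, 0, 0, 0, 0], [0, 0, 0, 0, 0, 0], [0, 0, 0, 0, 0, 0]]], hand=1, squeeze=45)

```text
clock: 22.77
ee_pos: [540.0, 220.2, 35.5]
tool_rot: [[0.0, 0.996, -0.089], [0.0, -0.089, -0.996], [-1.0, 0.0, -0.0]]
wrist_force: [0.6, -0.0, 1.3]
gripper_width: 49.7
```

Request:
drive_tool(moves=[[[-0.003, 0, 0, 0, 0, 0], [-0.003, 0, 0, 0, 0, 0], [-0.003, 0, 0, 0, 0, 0], [-0.004, 0, 0, 0, 0, 0], [-0.004, 0, 0, 0, 0, 0], [-0.005, 0, 0, 0, 0, 0], [-0.005, 0, 0, 0, 0, 0], [-0.005, 0, 0, 0, 0, 0], [-0.005, 0, 0, 0, 0, 0], [-0.005, 0, 0, 0, 0, 0]]])

```text
clock: 23.6
ee_pos: [539.7, 220.2, 77.9]
tool_rot: [[0.0, 0.996, -0.089], [0.0, -0.089, -0.996], [-1.0, 0.0, -0.0]]
wrist_force: [0.5, -0.1, -2.9]
gripper_width: 49.0
```

```bash
python3 -c "
from w import *
im,_=snap('w16')
im=manip.camera('scene')[:,:,::-1];big(im,'s16',300,150,160,150,4)"
```

```text
23.6 [539.7 220.2  77.9] ang -0.089 w 49.0 F [ 0.5 -0.1 -2.9]
```

View pics/s16.png

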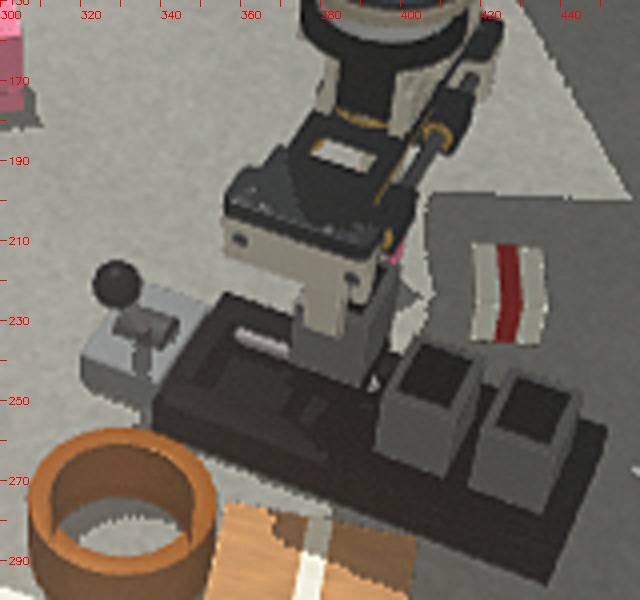

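View pics/w16.png

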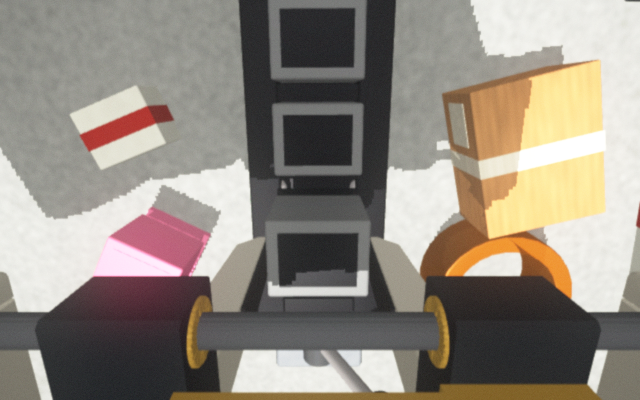

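```bash
python3 -c "
from pl import *
from pk import B
print(place(B,[[.5,46,0]]))
p=place(B,[[.5,46,0]])[0]
plan([p[0],p[1],168],.181,n=16,state=(np.array([539.7,220.2,168]),rotd(-.089)))"
```

```text
[[ 524.21 -176.46    0.  ]]
per row mm 24.8 deg 0.97
[0.0, 0.0012, 0.0248, -0.0169, 0.0, 0.0],
[0.0, 0.0008, 0.0248, -0.0169, 0.0, 0.0],
[0.0, 0.0004, 0.0248, -0.0169, 0.0, 0.0],
[0.0, -0.0, 0.0248, -0.0169, 0.0, 0.0],
[0.0, -0.0004, 0.0248, -0.0169, 0.0, 0.0],
[0.0, -0.0009, 0.0248, -0.0169, 0.0, 0.0],
[0.0, -0.0013, 0.0248, -0.0169, 0.0, 0.0],
[0.0, -0.0017, 0.0248, -0.0169, 0.0, 0.0],
[0.0, -0.0021, 0.0247, -0.0169, 0.0, 0.0],
[0.0, -0.0025, 0.0247, -0.0169, 0.0, 0.0],
[0.0, -0.0029, 0.0246, -0.0169, 0.0, 0.0],
[0.0, -0.0034, 0.0246, -0.0169, 0.0, 0.0],
[0.0, -0.0038, 0.0245, -0.0169, 0.0, 0.0],
[0.0, -0.0042, 0.0245, -0.0169, 0.0, 0.0],
[0.0, -0.0046, 0.0244, -0.0169, 0.0, 0.0],
[0.0, -0.005, 0.0243, -0.0169, 0.0, 0.0],
```

Request:
drive_tool(moves=[[[-0.02, 0, 0, 0, 0, 0], [-0.025, 0, 0, 0, 0, 0], [-0.025, 0, 0, 0, 0, 0], [-0.02, 0, 0, 0, 0, 0], [0, 0.0012, 0.015, 0, 0, 0], [0, 0.0012, 0.025, 0, 0, 0], [0, 0.0012, 0.025, 0, 0, 0], [0, 0.0012, 0.025, 0, 0, 0], [0, 0.0012, 0.025, 0, 0, 0], [0, 0.0012, 0.025, 0, 0, 0]]])

```text
clock: 24.53
ee_pos: [533.6, 78.3, 166.2]
tool_rot: [[-0.001, 0.996, -0.089], [-0.0, -0.089, -0.996], [-1.0, -0.001, 0.0]]
wrist_force: [0.4, -0.3, -2.6]
gripper_width: 49.2
```

```bash
python3 -c "
from w import *
from pk import B
snap('w17')
p=place(B,[[.5,46,0]])[0]
plan([p[0],p[1],168],.181,n=10)"
```

```text
24.5333 [533.6  78.3 166.2] ang -0.089 w 49.2 F [ 0.4 -0.3 -2.6]
per row mm 25.1 deg 1.55
[-0.0001, 0.0013, 0.0251, -0.0271, 0.0002, 0.0002],
[-0.0001, 0.0007, 0.0251, -0.0271, 0.0002, 0.0002],
[-0.0001, -0.0, 0.0251, -0.0271, 0.0002, 0.0002],
[-0.0001, -0.0007, 0.0251, -0.0271, 0.0002, 0.0002],
[-0.0001, -0.0014, 0.0251, -0.0271, 0.0002, 0.0002],
[-0.0002, -0.0021, 0.0251, -0.0271, 0.0002, 0.0002],
[-0.0002, -0.0027, 0.025, -0.0271, 0.0002, 0.0002],
[-0.0002, -0.0034, 0.0249, -0.0271, 0.0002, 0.0002],
[-0.0002, -0.0041, 0.0248, -0.0271, 0.0002, 0.0002],
[-0.0002, -0.0048, 0.0247, -0.0271, 0.0002, 0.0002],
```

Request:
drive_tool(moves=[[[0, 0.001, 0.025, -0.027, 0, 0], [0, 0.0005, 0.025, -0.027, 0, 0], [0, 0, 0.025, -0.027, 0, 0], [0, -0.0005, 0.025, -0.027, 0, 0], [0, -0.0015, 0.025, -0.027, 0, 0], [0, -0.002, 0.025, -0.027, 0, 0], [0, -0.0025, 0.025, -0.027, 0, 0], [0, -0.0035, 0.025, -0.027, 0, 0], [0, -0.004, 0.025, -0.027, 0, 0], [0, -0.005, 0.02, -0.027, 0, 0]]])

```text
clock: 25.42
ee_pos: [523.6, -168.0, 166.3]
tool_rot: [[-0.001, 0.984, 0.181], [0.0, 0.181, -0.984], [-1.0, -0.001, -0.0]]
wrist_force: [0.4, 0.3, -3.3]
gripper_width: 49.6
```

Request:
drive_tool(moves=[[[0.01, 0, 0, 0, 0, 0], [0.02, 0, 0, 0, 0, 0], [0.025, 0, 0, 0, 0, 0], [0.025, 0, 0, 0, 0, 0], [0.02, 0, 0, 0, 0, 0], [0.015, 0, 0, 0, 0, 0], [0, 0, 0, 0, 0, 0], [0, 0, 0, 0, 0, 0], [0, 0, 0, 0, 0, 0], [0, 0, 0, 0, 0, 0]]])

```text
clock: 26.25
ee_pos: [524.7, -167.6, 51.7]
tool_rot: [[0.001, 0.984, 0.18], [-0.003, 0.18, -0.984], [-1.0, 0.001, 0.003]]
wrist_force: [2.5, -11.2, -4.2]
gripper_width: 49.2
```

```bash
python3 -c "
from w import *
from pk import *
im,_=snap('w18');print(inb(manip.get_state()['ee_pos']))"
```

```text
26.25 [ 524.7 -167.6   51.7] ang 0.181 w 49.2 F [  2.5 -11.2  -4.2]
[ 2.55 54.68]
```

View pics/w18.png

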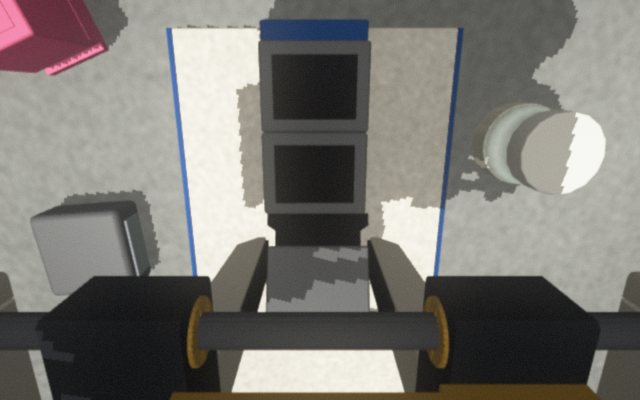

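The pack seems to have tilted in the grip against S2. I check it from the scene camera before going on.

```bash
python3 -c "
from w import *
im=manip.camera('scene')[:,:,::-1];big(im,'s18',170,110,150,140,5)"
```

```text
(no output)
```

View pics/s18.png

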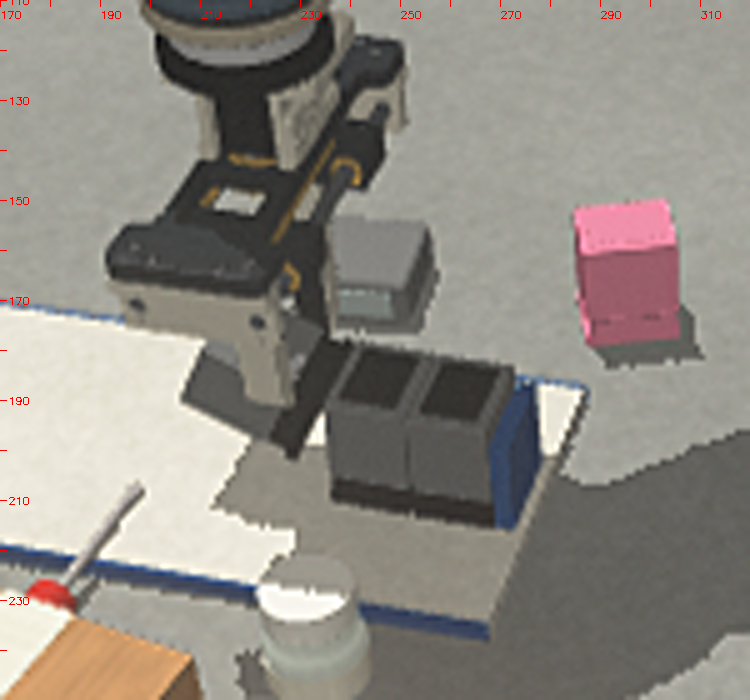

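Request:
drive_tool(moves=[[[0, 0, 0.01, 0, 0, 0], [0, 0, 0.012, 0, 0, 0], [0, 0, 0.012, 0, 0, 0], [0, 0, 0.01, 0, 0, 0], [0.004, 0, 0, 0, 0, 0], [0.004, 0, 0, 0, 0, 0], [0, 0, 0, 0, 0, 0], [0, 0, 0, 0, 0, 0], [0, 0, 0, 0, 0, 0], [0, 0, 0, 0, 0, 0]]], squeeze=12)

```text
clock: 27.18
ee_pos: [532.4, -209.1, 44.4]
tool_rot: [[0.0, 0.984, 0.18], [-0.0, 0.18, -0.984], [-1.0, 0.0, 0.0]]
wrist_force: [-0.4, 0.1, -3.2]
gripper_width: 50.1
```

```bash
python3 -c "
from w import *
from pk import *
im,_=snap('w19');print(inb(manip.get_state()['ee_pos']))
im=manip.camera('scene')[:,:,::-1];big(im,'s19',150,110,150,140,4)"
```

```text
27.1833 [ 532.4 -209.1   44.4] ang 0.181 w 50.1 F [-0.4  0.1 -3.2]
[ 2.72 12.36]
```

View pics/w19.png

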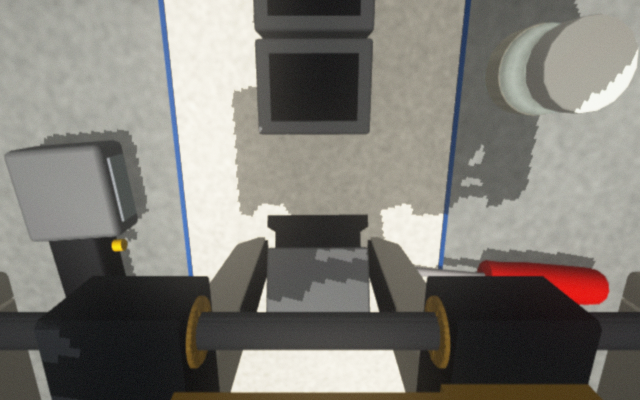

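View pics/s19.png

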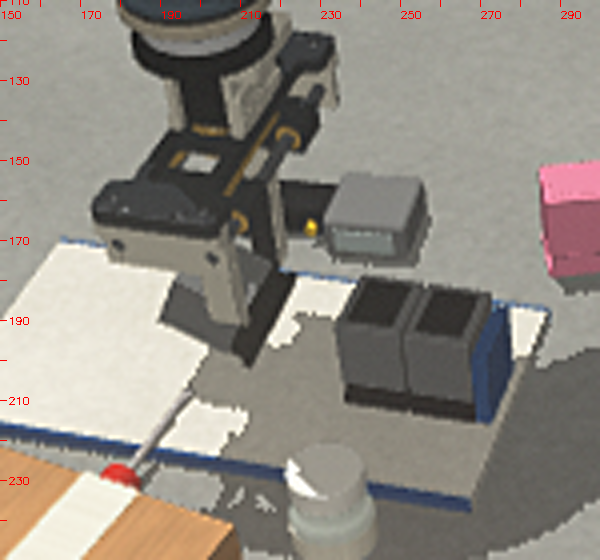

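Request:
drive_tool(moves=[[[0, 0, -0.006, 0, 0, 0], [0, 0, -0.006, 0, 0, 0], [0, 0, 0, 0, 0, 0], [0, 0, 0, 0, 0, 0], [0, 0, 0, 0, 0, 0], [0, 0, 0, 0, 0, 0], [0, 0, 0, 0, 0, 0], [0, 0, 0, 0, 0, 0], [0, 0, 0, 0, 0, 0], [0, 0, 0, 0, 0, 0]]], squeeze=6)

```text
clock: 28.12
ee_pos: [530.2, -197.7, 44.3]
tool_rot: [[-0.0, 0.984, 0.18], [0.0, 0.18, -0.984], [-1.0, -0.0, -0.0]]
wrist_force: [0.3, -0.1, -3.3]
gripper_width: 50.0
```

```bash
python3 -c "
from w import *
im,_=snap('w20')"
```

```text
28.1167 [ 530.2 -197.7   44.3] ang 0.181 w 50.0 F [ 0.3 -0.1 -3.3]
```

View pics/w20.png

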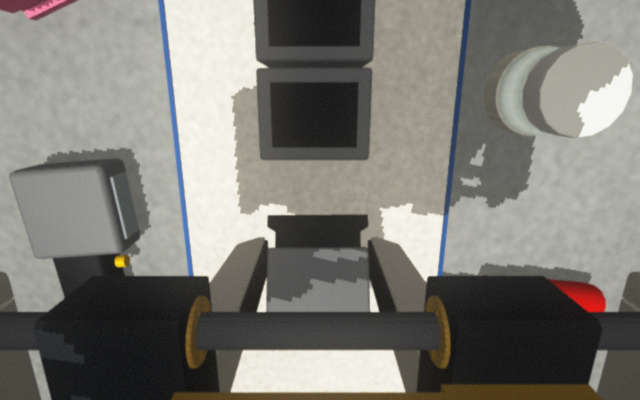

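Request:
drive_tool(moves=[[[0, 0, 0, 0, 0, 0], [0, 0, 0, 0, 0, 0], [0, 0, 0, 0, 0, 0], [0, 0, 0, 0, 0, 0], [0, 0, 0, 0, 0, 0], [0, 0, 0, 0, 0, 0], [0, 0, 0, 0, 0, 0], [0, 0, 0, 0, 0, 0], [0, 0, 0, 0, 0, 0], [0, 0, 0, 0, 0, 0]]], squeeze=3)

```text
clock: 29.0
ee_pos: [530.2, -197.6, 44.3]
tool_rot: [[-0.0, 0.984, 0.18], [0.0, 0.18, -0.984], [-1.0, -0.0, -0.0]]
wrist_force: [-0.1, -0.4, -2.3]
gripper_width: 50.1
```

```bash
python3 -c "
from w import *
im,_=snap('w21')
im=manip.camera('scene')[:,:,::-1];big(im,'s21',150,110,150,140,4)"
```

```text
29.0 [ 530.2 -197.6   44.3] ang 0.181 w 50.1 F [-0.1 -0.4 -2.3]
```

View pics/w21.png

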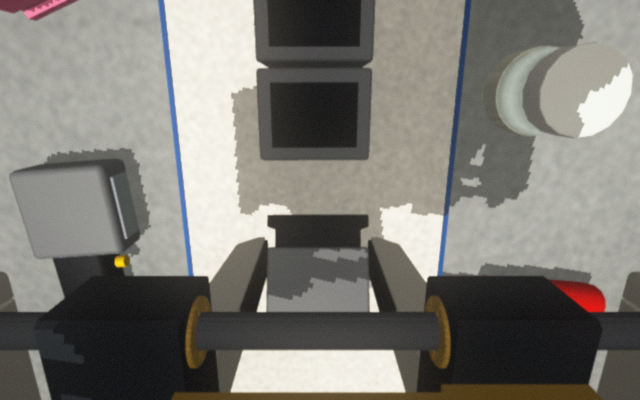

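View pics/s21.png

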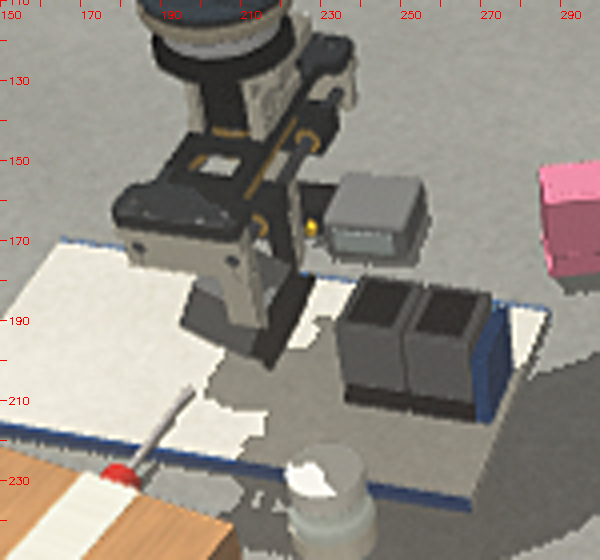

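```bash
python3 -c "
from w import *
im=cv2.imread('pics/w21.png')
big(im,'w21a',230,195,170,130,4.6)
s=manip.get_state();c=manip.get_calibration('wrist')
Q=s['tool_rot'];print('cam in tool',Q.T@(c['position']-s['ee_pos']));print(Q.T@c['rotation'])"
```

```text
cam in tool [-188.8750742    -0.48918444  -76.58831037]
[[-3.55551305e-04 -2.76161866e-01  9.61111075e-01]
 [ 9.99999933e-01 -1.68117303e-05  3.65107147e-04]
 [-8.46707306e-05  9.61111140e-01  2.76161853e-01]]
```

View pics/w21a.png

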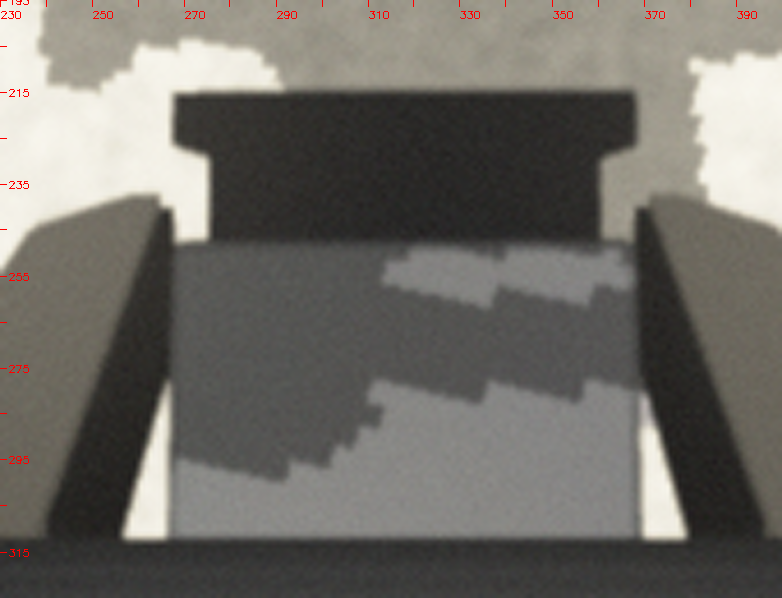

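Request:
drive_tool(moves=[[[0, 0, 0, 0, 0, 0], [0, 0, 0, 0, 0, 0], [-0.015, 0, 0, 0, 0, 0], [-0.02, 0, 0, 0, 0, 0], [-0.01, 0, 0.015, 0, 0, 0], [0, 0, 0.02, 0, 0, 0], [0, 0, 0.02, 0, 0, 0], [0, 0, 0.02, 0, 0, 0], [0, 0, 0.01, 0, 0, 0], [0, 0, 0, 0, 0, 0]]], squeeze=25)

```text
clock: 29.93
ee_pos: [545.6, -282.8, 89.2]
tool_rot: [[0.0, 0.984, 0.178], [-0.0, 0.178, -0.984], [-1.0, 0.0, 0.0]]
wrist_force: [0.0, 0.2, -3.4]
gripper_width: 49.7
```

Request:
drive_tool(moves=[[[0, 0, 0, 0, -0.08, 0], [0, 0, 0, 0, -0.08, 0], [0, 0, 0, 0, -0.08, 0], [0, 0, 0, 0, -0.08, 0], [0, 0, 0, 0, -0.08, 0], [0, 0, 0, 0, -0.08, 0], [0, 0, 0, 0, -0.08, 0], [0, 0, 0, 0, -0.08, 0], [0, 0, 0, 0, -0.08, 0], [0, 0, 0, 0, 0, 0]]])

```text
clock: 30.77
ee_pos: [544.5, -278.5, 87.6]
tool_rot: [[0.119, 0.983, 0.138], [-0.65, 0.183, -0.738], [-0.751, -0.002, 0.66]]
wrist_force: [-0.3, 0.2, -3.7]
gripper_width: 49.5
```

```bash
python3 -c "
from w import *
from pk import *
im,_=snap('w22');s=manip.get_state();print(inb(s['ee_pos']),s['q'],s['tool_rot'])
im=manip.camera('scene')[:,:,::-1];big(im,'s22',130,90,180,150,4)"
```

```text
30.7667 [ 544.5 -278.5   87.6] ang 0.184 w 49.5 F [-0.3  0.2 -3.7]
[  2.33 -58.61] [-0.25  0.56  1.87 -1.13  0.72  0.45] [[ 0.12  0.98  0.14]
 [-0.65  0.18 -0.74]
 [-0.75 -0.    0.66]]
```

View pics/s22.png

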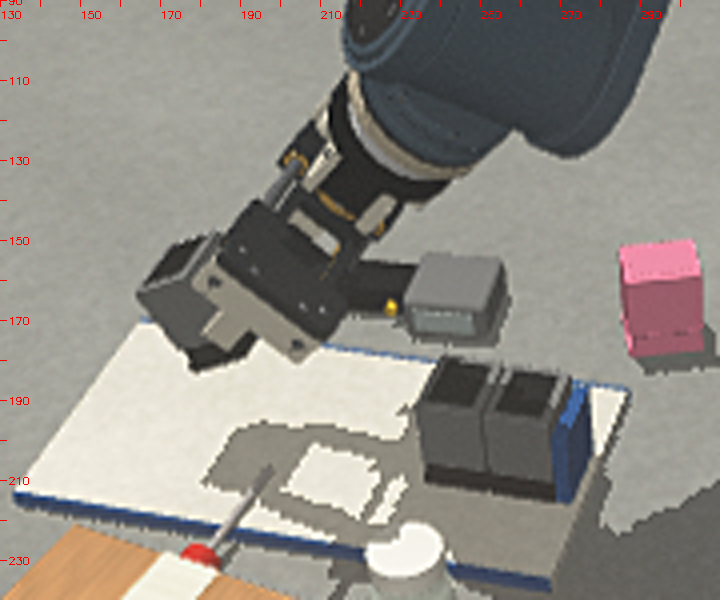

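View pics/w22.png

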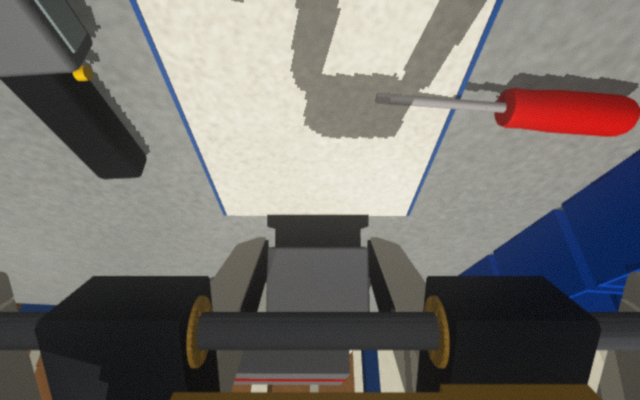

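Request:
drive_tool(moves=[[[0.006, 0, -0.0053, 0, 0, 0], [0.0075, 0, -0.0066, 0, 0, 0], [0.0075, 0, -0.0066, 0, 0, 0], [0.0075, 0, -0.0066, 0, 0, 0], [0.006, 0, -0.0053, 0, 0, 0], [0.0045, 0, -0.004, 0, 0, 0], [0.003, 0, -0.0026, 0, 0, 0], [0, 0, 0, 0, 0, 0], [0, 0, 0, 0, 0, 0], [0, 0, 0, 0, 0, 0]]], squeeze=12)

```text
clock: 31.7
ee_pos: [545.7, -281.2, 33.8]
tool_rot: [[0.119, 0.984, 0.135], [-0.649, 0.18, -0.74], [-0.752, 0.001, 0.659]]
wrist_force: [-0.4, 0.0, -2.7]
gripper_width: 49.9
```

```bash
python3 -c "
from w import *
from pk import *
im,_=snap('w23');s=manip.get_state();print(inb(s['ee_pos']))
im=manip.camera('scene')[:,:,::-1];big(im,'s23',130,90,180,150,4)"
```

```text
31.7 [ 545.7 -281.2   33.8] ang 0.181 w 49.9 F [-0.4  0.  -2.7]
[  2.85 -60.89]
```

View pics/s23.png

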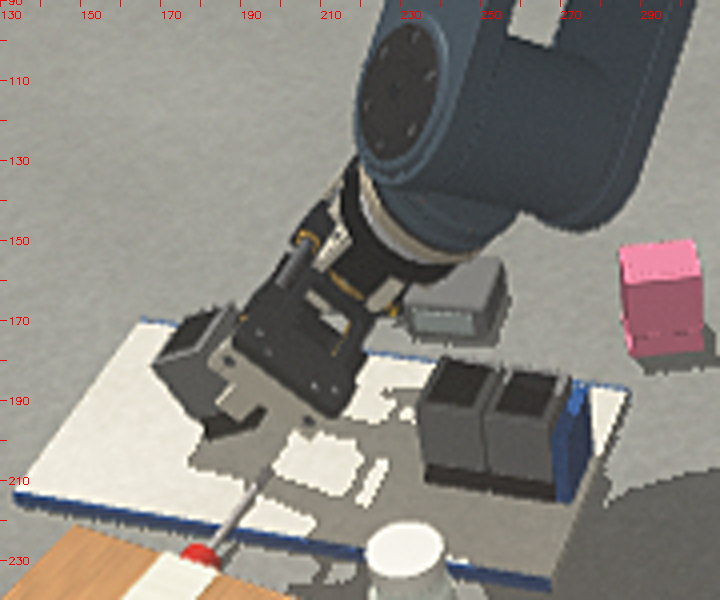

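Request:
drive_tool(moves=[[[0.0015, 0, -0.0013, 0, 0, 0], [0.0015, 0, -0.0013, 0, 0, 0], [0.0015, 0, -0.0013, 0, 0, 0], [0.0015, 0, -0.0013, 0, 0, 0], [0.0015, 0, -0.0013, 0, 0, 0], [0, 0, 0, 0, 0, 0], [0, 0, 0, 0, 0, 0], [0, 0, 0, 0, 0, 0], [0, 0, 0, 0, 0, 0], [0, 0, 0, 0, 0, 0]]], squeeze=8)

```text
clock: 32.63
ee_pos: [545.7, -281.2, 23.7]
tool_rot: [[0.119, 0.984, 0.135], [-0.649, 0.18, -0.739], [-0.752, 0.0, 0.66]]
wrist_force: [0.0, 2.0, 1.8]
gripper_width: 49.8
```

```bash
python3 -c "
from w import *
im,_=snap('w24')
big(im,'w24a',230,195,170,130,4.6)"
```

```text
32.6333 [ 545.7 -281.2   23.7] ang 0.181 w 49.8 F [0.  2.  1.8]
```

View pics/w24a.png

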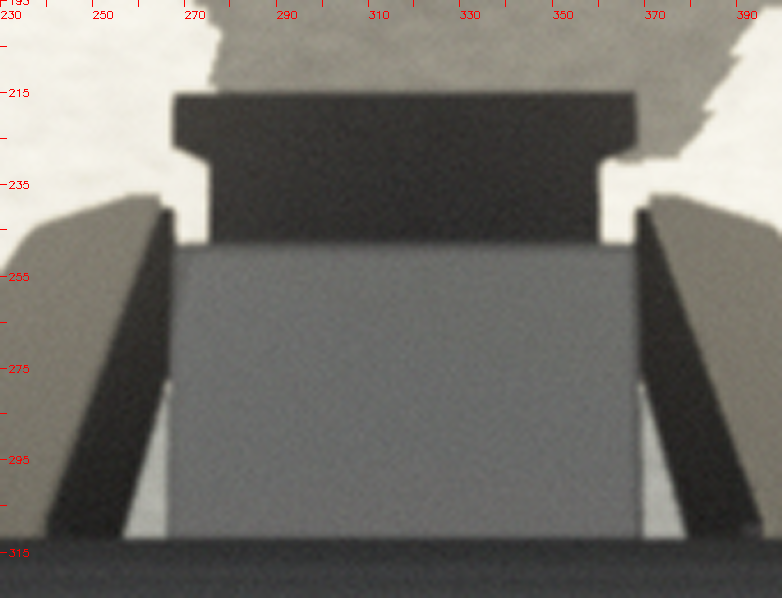

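Request:
drive_tool(moves=[[[0.0015, 0, -0.0013, 0, 0, 0], [0, 0, 0, 0, 0, 0], [0.0015, 0, -0.0013, 0, 0, 0], [0, 0, 0, 0, 0, 0], [0.0015, 0, -0.0013, 0, 0, 0], [0, 0, 0, 0, 0, 0], [0, 0, 0, 0, 0, 0], [0, 0, 0, 0, 0, 0], [0, 0, 0, 0, 0, 0], [0, 0, 0, 0, 0, 0]]], squeeze=5)

```text
clock: 33.52
ee_pos: [545.4, -281.3, 17.3]
tool_rot: [[0.118, 0.984, 0.135], [-0.649, 0.18, -0.74], [-0.752, -0.0, 0.659]]
wrist_force: [0.8, 0.5, -0.7]
gripper_width: 50.1
```

```bash
python3 -c "
from w import *
im,_=snap('w25')
big(im,'w25a',230,195,170,130,4.6)
im=manip.camera('scene')[:,:,::-1];big(im,'s25',130,90,180,150,4)"
```

```text
33.5167 [ 545.4 -281.3   17.3] ang 0.181 w 50.1 F [ 0.8  0.5 -0.7]
```

View pics/w25a.png

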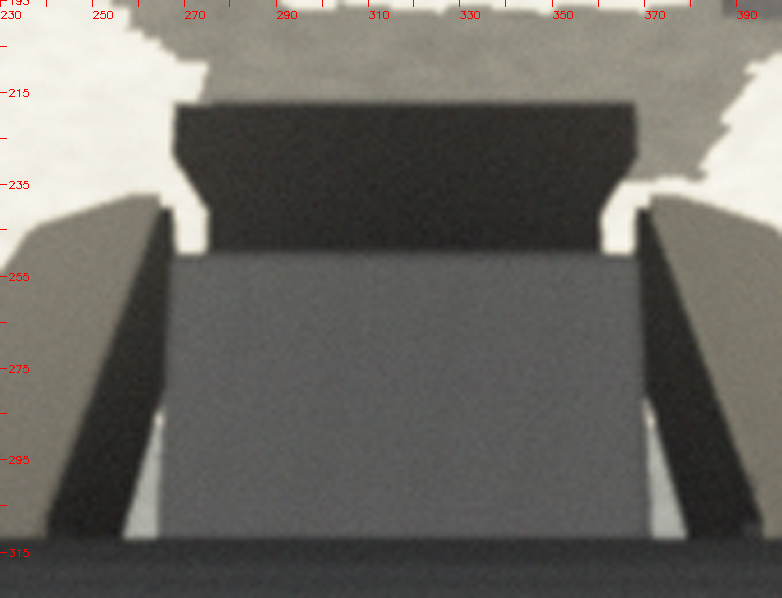

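View pics/s25.png

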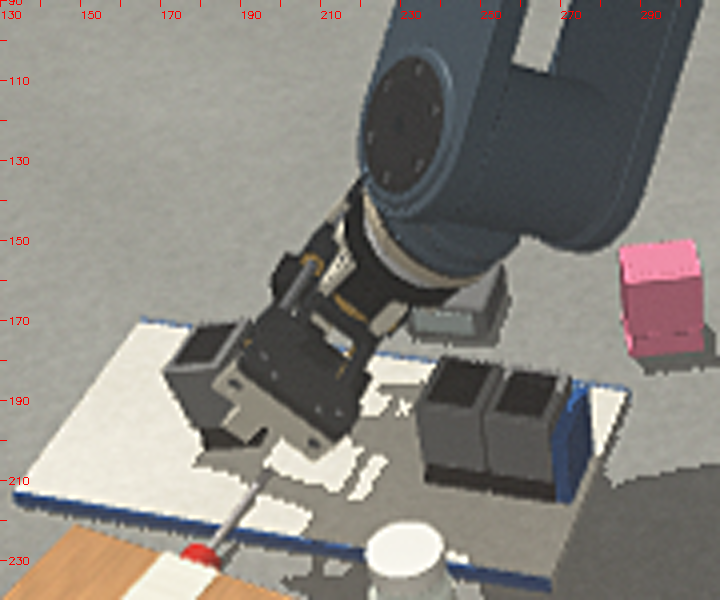

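Request:
drive_tool(moves=[[[0, 0, 0, 0, 0, 0], [0, 0, 0, 0, 0, 0], [0, 0, 0, 0, 0, 0], [0, 0, 0, 0, 0, 0], [0, 0, 0, 0, 0, 0], [0, 0, 0, 0, 0, 0], [0, 0, 0, 0, 0, 0], [0, 0, 0, 0, 0, 0], [0, 0, 0, 0, 0, 0], [0, 0, 0, 0, 0, 0]]], hand=0.15)

```text
clock: 34.45
ee_pos: [545.5, -281.2, 17.5]
tool_rot: [[0.119, 0.984, 0.135], [-0.649, 0.18, -0.74], [-0.752, 0.0, 0.659]]
wrist_force: [-0.5, 0.5, 0.3]
gripper_width: 78.7
```

```bash
python3 -c "
from w import *
im,_=snap('w26')
im=manip.camera('scene')[:,:,::-1];big(im,'s26',130,90,180,150,4)"
```

```text
34.45 [ 545.5 -281.2   17.5] ang 0.181 w 78.7 F [-0.5  0.5  0.3]
```

View pics/s26.png

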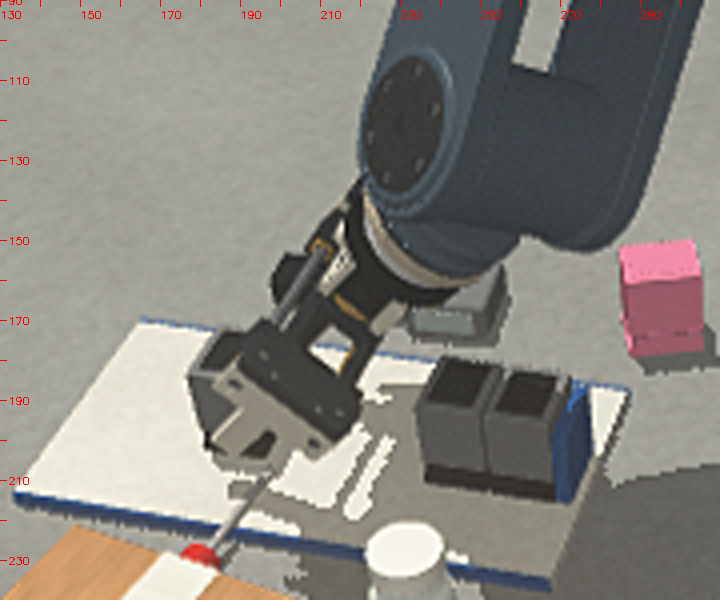

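View pics/w26.png

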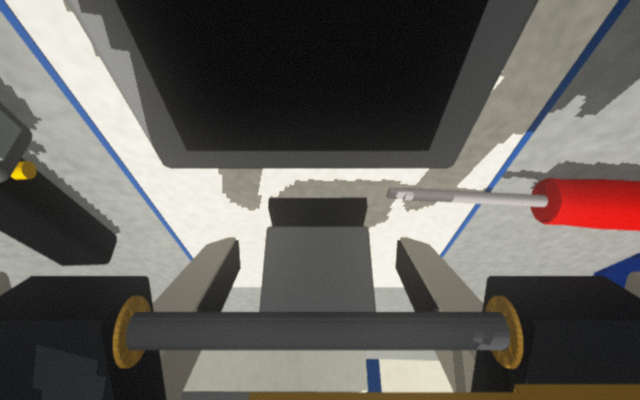

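Request:
drive_tool(moves=[[[-0.004, 0, 0.0035, 0, 0, 0], [-0.0075, 0, 0.0066, 0, 0, 0], [-0.011, 0, 0.0099, 0, 0, 0], [-0.015, 0, 0.0132, 0, 0, 0], [-0.015, 0, 0.0132, 0, 0, 0], [-0.015, 0, 0.0132, 0, 0, 0], [-0.015, 0, 0.0132, 0, 0, 0], [-0.015, 0, 0.0132, 0, 0, 0], [-0.011, 0, 0.0099, 0, 0, 0], [0, 0, 0, 0, 0, 0]]])

```text
clock: 35.38
ee_pos: [546.8, -282.1, 165.8]
tool_rot: [[0.122, 0.984, 0.132], [-0.65, 0.18, -0.739], [-0.75, 0.004, 0.661]]
wrist_force: [-0.4, -0.3, 0.8]
gripper_width: 79.1
```

Request:
drive_tool(moves=[[[0, 0, 0, 0, 0.08, 0], [0, 0, 0, 0, 0.08, 0], [0, 0, 0, 0, 0.08, 0], [0, 0, 0, 0, 0.08, 0], [0, 0, 0, 0, 0.08, 0], [0, 0, 0, 0, 0.08, 0], [0, 0, 0, 0, 0.08, 0], [0, 0, 0, 0, 0.08, 0], [0, 0, 0, 0, 0.08, 0], [0, 0, 0, 0, 0, 0]]])

```text
clock: 36.22
ee_pos: [545.3, -283.5, 161.5]
tool_rot: [[-0.001, 0.984, 0.177], [0.003, 0.177, -0.984], [-1.0, -0.0, -0.004]]
wrist_force: [-0.2, -0.2, -0.2]
gripper_width: 78.8
```

```bash
python3 -c "
from w import *
from pk import *
im,_=snap('w27');s=manip.get_state();print(inb(s['ee_pos']),s['tool_rot'])"
```

```text
36.2167 [ 545.3 -283.5  161.5] ang 0.178 w 78.8 F [-0.2 -0.2 -0.2]
[  1.88 -62.56] [[-0.    0.98  0.18]
 [-0.    0.18 -0.98]
 [-1.   -0.    0.  ]]
```

View pics/w27.png

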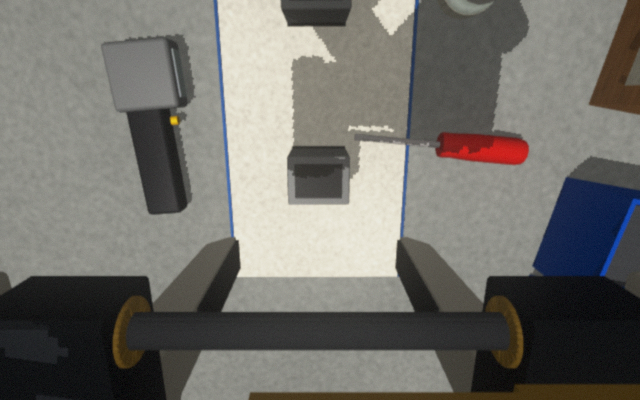

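```bash
python3 -c "
from w import *
big(cv2.imread('pics/w27.png'),'w27a',270,130,100,90,7)"
```

```text
(no output)
```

View pics/w27a.png

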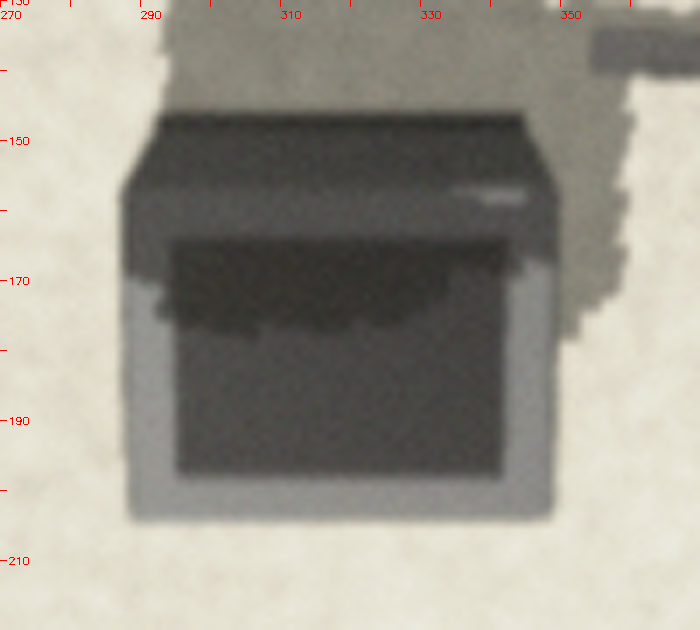

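```bash
python3 -c "
from pk import *
pack('w27',[(122,187),(558,187),(552,520),(128,520)],7,(270,130))
"
```

```text
centre [ 543.69 -272.23] long edge 0.1784437533148221 0.1784608627245174 len [48.82 38.94 49.28 38.94] board [  2.42 -51.71]
```

Request:
drive_tool(moves=[[[0, 0, -0.006, 0, 0, 0], [0.01, 0, -0.005, 0, 0, 0], [0.018, 0, 0, 0, 0, 0], [0.02, 0, 0, 0, 0, 0], [0.02, 0, 0, 0, 0, 0], [0.02, 0, 0, 0, 0, 0], [0.018, 0, 0, 0, 0, 0], [0.013, 0, 0, 0, 0, 0], [0.006, 0, 0, 0, 0, 0], [0, 0, 0, 0, 0, 0]]])

```text
clock: 37.1
ee_pos: [543.0, -269.8, 36.0]
tool_rot: [[-0.002, 0.984, 0.181], [0.001, 0.181, -0.984], [-1.0, -0.002, -0.001]]
wrist_force: [0.7, -0.2, 1.7]
gripper_width: 79.3
```

Request:
drive_tool(moves=[[[0, 0, 0, 0, 0, 0], [0, 0, 0, 0, 0, 0], [0, 0, 0, 0, 0, 0], [0, 0, 0, 0, 0, 0], [0, 0, 0, 0, 0, 0], [0, 0, 0, 0, 0, 0], [0, 0, 0, 0, 0, 0], [0, 0, 0, 0, 0, 0], [0, 0, 0, 0, 0, 0], [0, 0, 0, 0, 0, 0]]], hand=1, squeeze=30)

```text
clock: 37.93
ee_pos: [543.8, -271.1, 37.8]
tool_rot: [[0.001, 0.984, 0.18], [-0.0, 0.18, -0.984], [-1.0, 0.0, 0.0]]
wrist_force: [-2.8, 0.2, 6.2]
gripper_width: 49.7
```

```bash
python3 -c "
from w import *
from pk import *
im,_=snap('w28');s=manip.get_state();print(inb(s['ee_pos']))"
```

```text
37.9333 [ 543.8 -271.1   37.8] ang 0.181 w 49.7 F [-2.8  0.2  6.2]
[  2.74 -50.66]
```

View pics/w28.png

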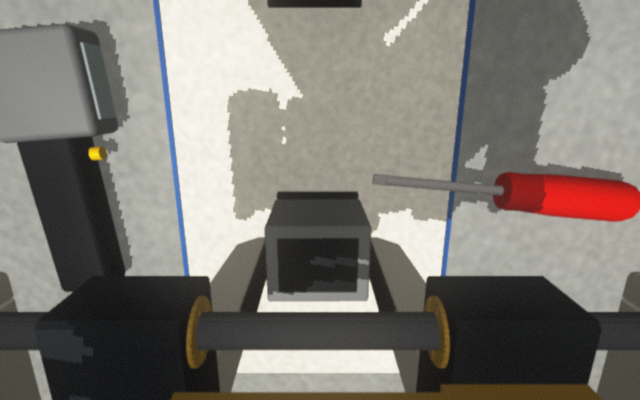

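Request:
drive_tool(moves=[[[-0.006, 0, 0, 0, 0, 0], [-0.006, 0, 0, 0, 0, 0], [0, 0, -0.012, 0, 0, 0], [0, -0.0015, -0.02, 0, 0, 0], [0, 0, -0.02, 0, 0, 0], [0, 0, -0.02, 0, 0, 0], [0, 0, -0.015, 0, 0, 0], [0, 0, -0.005, 0, 0, 0], [0, 0, 0, 0, 0, 0], [0, 0, 0, 0, 0, 0]]])

```text
clock: 38.82
ee_pos: [525.9, -181.0, 49.5]
tool_rot: [[0.001, 0.984, 0.18], [-0.0, 0.18, -0.984], [-1.0, 0.0, 0.0]]
wrist_force: [-0.3, -0.2, -2.3]
gripper_width: 49.7
```

Request:
drive_tool(moves=[[[0.005, 0, 0, 0, 0, 0], [0.005, 0, 0, 0, 0, 0], [0.001, 0, 0, 0, 0, 0], [0, 0, 0, 0, 0, 0], [0, 0, -0.002, 0, 0, 0], [0, 0, -0.002, 0, 0, 0], [0, 0, -0.001, 0, 0, 0], [0, 0, 0, 0, 0, 0], [0, 0, 0, 0, 0, 0], [0, 0, 0, 0, 0, 0]]])

```text
clock: 39.65
ee_pos: [524.7, -175.8, 38.3]
tool_rot: [[0.0, 0.984, 0.18], [-0.0, 0.18, -0.984], [-1.0, 0.0, 0.0]]
wrist_force: [0.7, 0.6, -3.9]
gripper_width: 49.9
```

```bash
python3 -c "
from w import *
from pk import *
im,_=snap('w29');s=manip.get_state();print(inb(s['ee_pos']))"
```

```text
39.65 [ 524.7 -175.8   38.3] ang 0.181 w 49.9 F [ 0.7  0.6 -3.9]
[ 1.1  46.59]
```

View pics/w29.png

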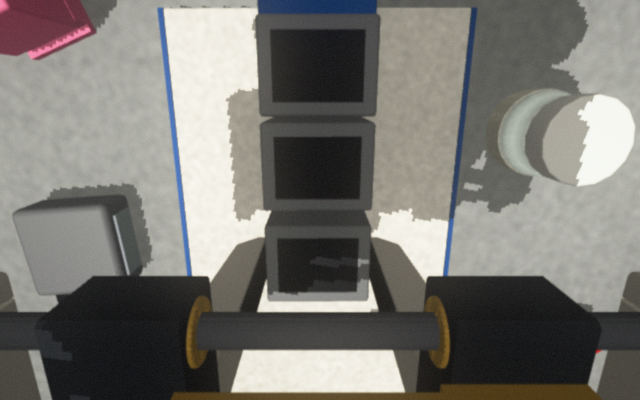

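Request:
drive_tool(moves=[[[0, 0, -0.002, 0, 0, 0], [0, 0, -0.002, 0, 0, 0], [0, 0, -0.002, 0, 0, 0], [0, 0, -0.0015, 0, 0, 0], [0, 0, -0.0015, 0, 0, 0], [0, 0, -0.001, 0, 0, 0], [0, 0, -0.001, 0, 0, 0], [0, 0, 0, 0, 0, 0], [0, 0, 0, 0, 0, 0], [0, 0, 0, 0, 0, 0]]])

```text
clock: 40.53
ee_pos: [523.2, -166.4, 38.5]
tool_rot: [[0.001, 0.984, 0.181], [-0.002, 0.181, -0.984], [-1.0, 0.001, 0.003]]
wrist_force: [-0.6, -9.3, -5.1]
gripper_width: 49.8
```

```bash
python3 -c "
from w import *
from pk import *
im,_=snap('w30');s=manip.get_state();print(inb(s['ee_pos']))
big(im,'w30a',220,0,200,310,1.9)"
```

```text
40.5333 [ 523.2 -166.4   38.5] ang 0.182 w 49.8 F [-0.6 -9.3 -5.1]
[ 1.3  56.12]
```

View pics/w30a.png

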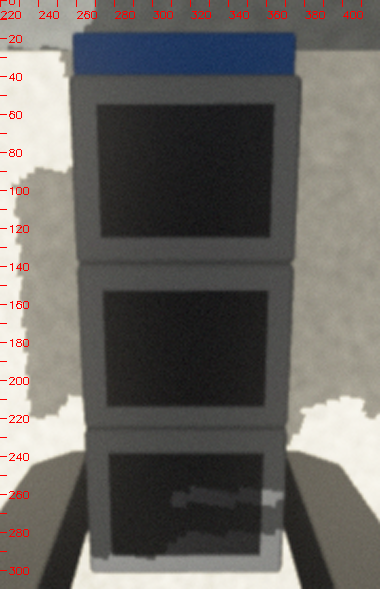

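Three packs stand flush. I lower the last bit and release.

Request:
drive_tool(moves=[[[0.0006, 0, 0, 0, 0, 0], [0.0004, 0, 0, 0, 0, 0], [0, 0, 0, 0, 0, 0], [0, 0, 0, 0, 0, 0], [0, 0, 0, 0, 0, 0], [0, 0, 0, 0, 0, 0], [0, 0, 0, 0, 0, 0], [0, 0, 0, 0, 0, 0], [0, 0, 0, 0, 0, 0], [0, 0, 0, 0, 0, 0]]], hand=0)

```text
clock: 41.42
ee_pos: [522.7, -164.9, 37.3]
tool_rot: [[-0.0, 0.984, 0.18], [0.0, 0.18, -0.984], [-1.0, -0.0, -0.0]]
wrist_force: [-0.3, 1.4, 0.9]
gripper_width: 92.8
```

Request:
drive_tool(moves=[[[-0.01, 0, 0, 0, 0, 0], [-0.02, 0, 0, 0, 0, 0], [-0.03, 0, 0, 0, 0, 0], [-0.03, 0, 0, 0, 0, 0], [-0.03, 0, 0, 0, 0, 0], [-0.03, 0, 0, 0, 0, 0], [-0.01, 0, -0.01, 0, 0, 0], [0, 0, -0.02, 0, 0, 0], [0, 0, -0.01, 0, 0, 0], [0, 0, 0, 0, 0, 0]]])

```text
clock: 42.25
ee_pos: [514.8, -123.8, 197.1]
tool_rot: [[-0.001, 0.983, 0.182], [0.001, 0.182, -0.983], [-1.0, -0.001, -0.001]]
wrist_force: [-0.3, -0.4, -0.1]
gripper_width: 92.7
```

```bash
python3 -c "
from w import *
im,_=snap('w31')
plan([544,270,195],-.09,n=20)"
```

```text
42.25 [ 514.8 -123.8  197.1] ang 0.183 w 92.7 F [-0.3 -0.4 -0.1]
per row mm 19.8 deg 0.78
[0.0001, 0.005, -0.0191, 0.0136, -0.0, 0.0],
[0.0001, 0.0047, -0.0192, 0.0136, -0.0, 0.0],
[0.0001, 0.0045, -0.0193, 0.0136, -0.0, 0.0],
[0.0001, 0.0042, -0.0193, 0.0136, -0.0, 0.0],
[0.0001, 0.004, -0.0194, 0.0136, -0.0, 0.0],
[0.0001, 0.0037, -0.0194, 0.0136, -0.0, 0.0],
[0.0001, 0.0034, -0.0195, 0.0136, -0.0, 0.0],
[0.0001, 0.0032, -0.0195, 0.0136, -0.0, 0.0],
[0.0001, 0.0029, -0.0196, 0.0136, -0.0, 0.0],
[0.0001, 0.0026, -0.0196, 0.0136, -0.0, 0.0],
[0.0001, 0.0024, -0.0196, 0.0136, -0.0, 0.0],
[0.0001, 0.0021, -0.0197, 0.0136, -0.0, 0.0],
[0.0001, 0.0018, -0.0197, 0.0136, -0.0, 0.0],
[0.0001, 0.0016, -0.0197, 0.0136, -0.0, 0.0],
[0.0001, 0.0013, -0.0197, 0.0136, -0.0, 0.0],
[0.0001, 0.001, -0.0198, 0.0136, -0.0, 0.0],
[0.0001, 0.0007, -0.0198, 0.0136, -0.0, 0.0],
[0.0001, 0.0005, -0.0198, 0.0136, -0.0, 0.0],
[0.0001, 0.0002, -0.0198, 0.0136, -0.0, 0.0],
[0.0001, -0.0001, -0.0198, 0.0136, -0.0, 0.0],
```

View pics/w31.png

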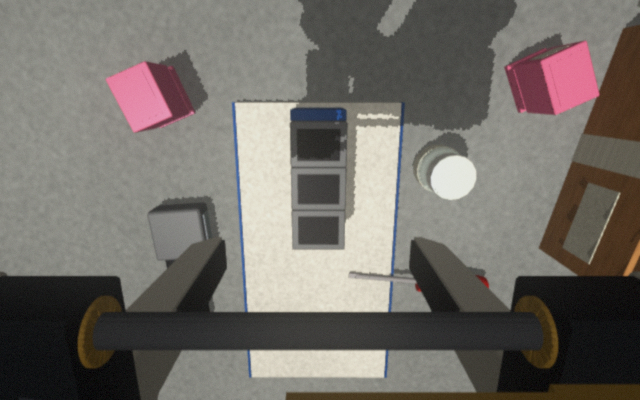

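The row of three at (318,145), (318,190) and (318,230) is straight and sits against the stop. Next is the second charger pack.

Request:
drive_tool(moves=[[[0, 0.005, -0.019, 0.0136, 0, 0], [0, 0.0047, -0.019, 0.0136, 0, 0], [0, 0.0045, -0.019, 0.0136, 0, 0], [0, 0.0042, -0.0195, 0.0136, 0, 0], [0, 0.004, -0.0195, 0.0136, 0, 0], [0, 0.0037, -0.0195, 0.0136, 0, 0], [0, 0.0034, -0.0195, 0.0136, 0, 0], [0, 0.0032, -0.0195, 0.0136, 0, 0], [0, 0.003, -0.0195, 0.0136, 0, 0], [0, 0.0026, -0.0195, 0.0136, 0, 0]]])

```text
clock: 43.13
ee_pos: [530.5, 71.7, 196.5]
tool_rot: [[-0.001, 0.999, 0.044], [-0.0, 0.044, -0.999], [-1.0, -0.001, 0.0]]
wrist_force: [0.3, 1.0, -0.5]
gripper_width: 92.6
```

Request:
drive_tool(moves=[[[0, 0.0024, -0.0196, 0.0136, 0, 0], [0, 0.002, -0.0197, 0.0136, 0, 0], [0, 0.0018, -0.0197, 0.0136, 0, 0], [0, 0.0016, -0.0197, 0.0136, 0, 0], [0, 0.0013, -0.0197, 0.0136, 0, 0], [0, 0.001, -0.0197, 0.0136, 0, 0], [0, 0.0007, -0.0197, 0.0136, 0, 0], [0, 0.0005, -0.0197, 0.0136, 0, 0], [0, 0, -0.0197, 0.0136, 0, 0], [0, 0, -0.0197, 0.0136, 0, 0]]])

```text
clock: 43.97
ee_pos: [545.1, 268.5, 196.3]
tool_rot: [[-0.001, 0.996, -0.092], [-0.001, -0.092, -0.996], [-1.0, -0.001, 0.001]]
wrist_force: [1.8, -1.1, -0.4]
gripper_width: 92.8
```

```bash
python3 -c "
from w import *
manip.camera('top');manip.camera('top')
im,_=snap('w32');s=manip.get_state()
P=s['ee_pos'];Q=s['tool_rot'];print('to P:',Q.T@(np.array([544.5,272.6,35.5])-P), 'turn',math.atan2(Q[1,1],Q[0,1])+.09)"
```

```text
44.0667 [545.  269.6 196.2] ang -0.09 w 93.2 F [ 0.7 -1.2 -0.6]
to P: [160.74970127  -0.59207706  -4.39531043] turn 0.0005737704641561314
```

View pics/w32.png

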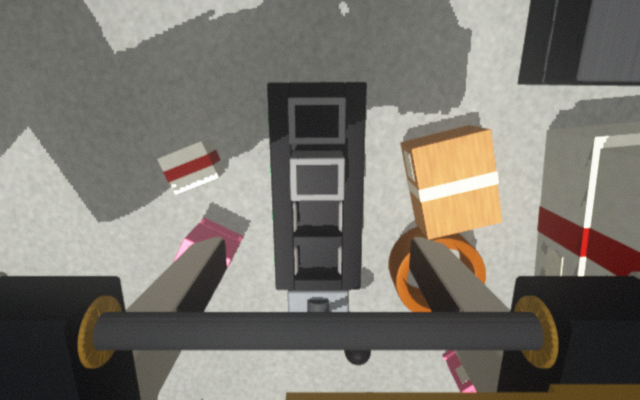

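Request:
drive_tool(moves=[[[0.01, -0.0005, -0.003, 0, 0, 0], [0.02, 0, 0, 0, 0, 0], [0.022, 0, 0, 0, 0, 0], [0.022, 0, 0, 0, 0, 0], [0.022, 0, 0, 0, 0, 0], [0.022, 0, 0, 0, 0, 0], [0.02, 0, 0, 0, 0, 0], [0.015, 0, 0, 0, 0, 0], [0.0065, 0, 0, 0, 0, 0], [0, 0, 0, 0, 0, 0]]], hand=0.14)

```text
clock: 44.95
ee_pos: [543.8, 269.9, 35.9]
tool_rot: [[-0.003, 0.996, -0.092], [-0.001, -0.092, -0.996], [-1.0, -0.003, 0.002]]
wrist_force: [-0.7, 0.8, -0.3]
gripper_width: 80.0
```

Request:
drive_tool(moves=[[[0, 0, 0, 0, 0, 0], [0, 0, 0, 0, 0, 0], [0, 0, 0, 0, 0, 0], [0, 0, 0, 0, 0, 0], [0, 0, 0, 0, 0, 0], [0, 0, 0, 0, 0, 0], [0, 0, 0, 0, 0, 0], [0, 0, 0, 0, 0, 0], [0, 0, 0, 0, 0, 0], [0, 0, 0, 0, 0, 0]]], hand=1, squeeze=45)

```text
clock: 45.78
ee_pos: [544.8, 271.3, 38.1]
tool_rot: [[0.0, 0.996, -0.091], [0.0, -0.091, -0.996], [-1.0, 0.0, -0.0]]
wrist_force: [-2.1, 0.0, 4.8]
gripper_width: 49.1
```

Request:
drive_tool(moves=[[[-0.003, 0, 0, 0, 0, 0], [-0.003, 0, 0, 0, 0, 0], [-0.003, 0, 0, 0, 0, 0], [-0.004, 0, 0, 0, 0, 0], [-0.004, 0, 0, 0, 0, 0], [-0.005, 0, 0, 0, 0, 0], [-0.005, 0, 0, 0, 0, 0], [-0.005, 0, 0, 0, 0, 0], [-0.005, 0, 0, 0, 0, 0], [-0.005, 0, 0, 0, 0, 0]]])

```text
clock: 46.62
ee_pos: [544.8, 271.1, 80.5]
tool_rot: [[0.0, 0.996, -0.091], [0.0, -0.091, -0.996], [-1.0, 0.0, -0.0]]
wrist_force: [0.8, -0.3, -2.4]
gripper_width: 49.5
```

Request:
drive_tool(moves=[[[-0.02, 0, 0, 0, 0, 0], [-0.025, 0, 0, 0, 0, 0], [-0.025, 0, 0, 0, 0, 0], [-0.02, 0, 0, 0, 0, 0], [-0.005, 0, 0.01, 0, 0, 0], [0, 0, 0.02, 0, 0, 0], [0, 0, 0.02, 0, 0, 0], [0, 0, 0.02, 0, 0, 0], [0, 0, 0.01, 0, 0, 0], [0, 0, 0, 0, 0, 0]]])

```text
clock: 47.45
ee_pos: [537.1, 189.4, 174.3]
tool_rot: [[-0.001, 0.996, -0.093], [-0.001, -0.093, -0.996], [-1.0, -0.001, 0.001]]
wrist_force: [0.4, 0.3, -2.5]
gripper_width: 49.4
```

```bash
python3 -c "
from w import *
from pk import B
im,_=snap('w33')
p=place(B,[[0.5,-5,0]])[0]
plan([p[0],p[1],168],.181,n=20)"
```

```text
47.45 [537.1 189.4 174.3] ang -0.093 w 49.4 F [ 0.4  0.3 -2.5]
per row mm 20.9 deg 0.78
[0.0003, 0.0017, 0.0208, -0.0137, -0.0, 0.0],
[0.0003, 0.0015, 0.0208, -0.0137, -0.0, 0.0],
[0.0003, 0.0012, 0.0208, -0.0137, -0.0, 0.0],
[0.0003, 0.0009, 0.0208, -0.0137, -0.0, 0.0],
[0.0003, 0.0006, 0.0209, -0.0137, -0.0, 0.0],
[0.0003, 0.0003, 0.0209, -0.0137, -0.0, 0.0],
[0.0003, 0.0, 0.0209, -0.0137, -0.0, 0.0],
[0.0003, -0.0003, 0.0209, -0.0137, -0.0, 0.0],
[0.0003, -0.0005, 0.0209, -0.0137, -0.0, 0.0],
[0.0003, -0.0008, 0.0209, -0.0137, -0.0, 0.0],
[0.0003, -0.0011, 0.0208, -0.0137, -0.0, 0.0],
[0.0003, -0.0014, 0.0208, -0.0137, -0.0, 0.0],
[0.0003, -0.0017, 0.0208, -0.0137, -0.0, 0.0],
[0.0003, -0.002, 0.0208, -0.0137, -0.0, 0.0],
[0.0003, -0.0023, 0.0207, -0.0137, -0.0, 0.0],
[0.0003, -0.0025, 0.0207, -0.0137, -0.0, 0.0],
[0.0003, -0.0028, 0.0207, -0.0137, -0.0, 0.0],
[0.0003, -0.0031, 0.0206, -0.0137, -0.0, 0.0],
[0.0003, -0.0034, 0.0206, -0.0137, -0.0, 0.0],
[0.0003, -0.0037, 0.0205, -0.0137, -0.0, 0.0],
```

View pics/w33.png

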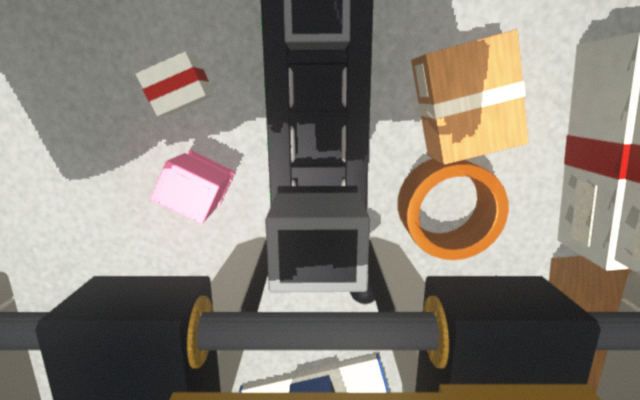

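Request:
drive_tool(moves=[[[0, 0.0017, 0.0208, -0.0137, 0, 0], [0, 0.0015, 0.0208, -0.0137, 0, 0], [0, 0.0012, 0.0208, -0.0137, 0, 0], [0, 0.0009, 0.0208, -0.0137, 0, 0], [0, 0.0006, 0.0208, -0.0137, 0, 0], [0, 0.0003, 0.0208, -0.0137, 0, 0], [0, 0, 0.0208, -0.0137, 0, 0], [0, -0.0003, 0.0208, -0.0137, 0, 0], [0, -0.0005, 0.0208, -0.0137, 0, 0], [0, -0.0008, 0.0208, -0.0137, 0, 0]]])

```text
clock: 48.33
ee_pos: [536.2, -16.9, 174.6]
tool_rot: [[0.0, 0.999, 0.047], [0.0, 0.047, -0.999], [-1.0, 0.0, -0.0]]
wrist_force: [-0.1, -0.5, -2.9]
gripper_width: 48.8
```

Request:
drive_tool(moves=[[[0, -0.0011, 0.0208, -0.0137, 0, 0], [0, -0.0014, 0.0208, -0.0137, 0, 0], [0, -0.0017, 0.0208, -0.0137, 0, 0], [0, -0.002, 0.0208, -0.0137, 0, 0], [0, -0.0023, 0.0207, -0.0137, 0, 0], [0, -0.0025, 0.0207, -0.0137, 0, 0], [0, -0.0028, 0.0207, -0.0137, 0, 0], [0, -0.0031, 0.0206, -0.0137, 0, 0], [0, -0.0034, 0.0206, -0.0137, 0, 0], [0, -0.0037, 0.0205, -0.0137, 0, 0]]])

```text
clock: 49.17
ee_pos: [534.9, -225.6, 174.5]
tool_rot: [[0.0, 0.983, 0.183], [0.0, 0.183, -0.983], [-1.0, 0.0, -0.0]]
wrist_force: [-0.3, 0.5, -2.2]
gripper_width: 49.2
```

Request:
drive_tool(moves=[[[0, 0, 0, 0, 0, 0], [0, 0, 0, 0, 0, 0], [0, 0, 0, 0, 0, 0], [0, 0, 0, 0, 0, 0], [0, 0, 0, 0, 0, 0], [0, 0, 0, 0, 0, 0], [0, 0, 0, 0, 0, 0], [0, 0, 0, 0, 0, 0], [0, 0, 0, 0, 0, 0], [0, 0, 0, 0, 0, 0]]])

```text
clock: 50.0
ee_pos: [534.3, -225.3, 174.8]
tool_rot: [[0.0, 0.983, 0.182], [-0.0, 0.182, -0.983], [-1.0, 0.0, 0.0]]
wrist_force: [0.9, 0.3, -2.3]
gripper_width: 49.3
```

```bash
python3 -c "
from w import *
from pk import *
im,_=snap('w34');s=manip.get_state();print(inb(s['ee_pos']))"
```

```text
50.0 [ 534.3 -225.3  174.8] ang 0.183 w 49.3 F [ 0.9  0.3 -2.3]
[ 1.63 -3.86]
```

View pics/w34.png

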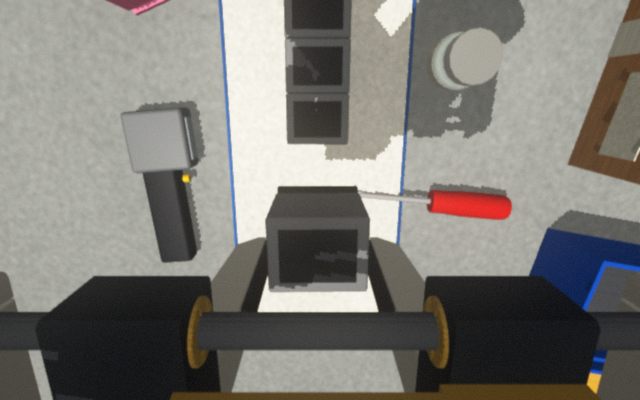

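Request:
drive_tool(moves=[[[0.01, -0.001, 0, 0, 0, 0], [0.018, 0, 0, 0, 0, 0], [0.02, 0, 0, 0, 0, 0], [0.02, 0, 0, 0, 0, 0], [0.02, 0, 0, 0, 0, 0], [0.018, 0, 0, 0, 0, 0], [0.012, 0, 0, 0, 0, 0], [0.006, 0, 0, 0, 0, 0], [0, 0, 0, 0, 0, 0], [0, 0, 0, 0, 0, 0]]])

```text
clock: 50.88
ee_pos: [533.6, -225.6, 51.1]
tool_rot: [[0.0, 0.983, 0.182], [-0.0, 0.182, -0.983], [-1.0, 0.0, 0.0]]
wrist_force: [0.7, 0.4, -1.8]
gripper_width: 49.1
```

Request:
drive_tool(moves=[[[0.002, 0, -0.003, 0, 0, 0], [0.002, 0, -0.004, 0, 0, 0], [0.002, 0, -0.003, 0, 0, 0], [0.0015, 0, -0.001, 0, 0, 0], [0, 0, 0, 0, 0, 0], [0, 0, 0, 0, 0, 0], [0, 0, 0, 0, 0, 0], [0, 0, 0, 0, 0, 0], [0, 0, 0, 0, 0, 0], [0, 0, 0, 0, 0, 0]]])

```text
clock: 51.72
ee_pos: [531.3, -214.8, 43.3]
tool_rot: [[0.0, 0.983, 0.182], [-0.0, 0.182, -0.983], [-1.0, 0.0, 0.0]]
wrist_force: [0.1, -0.4, -2.8]
gripper_width: 49.2
```

```bash
python3 -c "
from w import *
from pk import *
im,_=snap('w35');s=manip.get_state();print(inb(s['ee_pos']))"
```

```text
51.7167 [ 531.3 -214.8   43.3] ang 0.183 w 49.2 F [ 0.1 -0.4 -2.8]
[0.59 7.06]
```

View pics/w35.png

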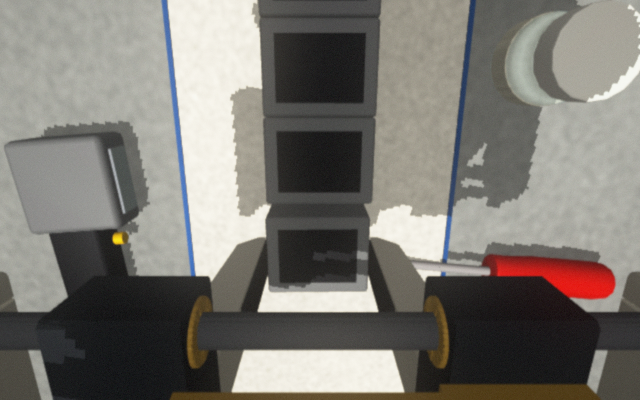

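Request:
drive_tool(moves=[[[0.0005, 0, -0.002, 0, 0, 0], [0, 0, -0.002, 0, 0, 0], [0, 0, -0.002, 0, 0, 0], [0, 0, -0.0015, 0, 0, 0], [0, 0, -0.0015, 0, 0, 0], [0, 0, -0.001, 0, 0, 0], [0, 0, -0.001, 0, 0, 0], [0, 0, 0, 0, 0, 0], [0, 0, 0, 0, 0, 0], [0, 0, 0, 0, 0, 0]]], squeeze=30)

```text
clock: 52.6
ee_pos: [531.0, -208.2, 44.0]
tool_rot: [[0.005, 0.983, 0.183], [-0.008, 0.183, -0.983], [-1.0, 0.003, 0.008]]
wrist_force: [1.7, -25.6, -5.0]
gripper_width: 49.2
```

```bash
python3 -c "
from w import *
from pk import *
im,_=snap('w36');s=manip.get_state();print(inb(s['ee_pos']))
big(im,'w36a',220,0,200,310,1.9)"
```

```text
52.6 [ 531.  -208.2   44. ] ang 0.184 w 49.2 F [  1.7 -25.6  -5. ]
[ 1.46 13.51]
```

View pics/w36a.png

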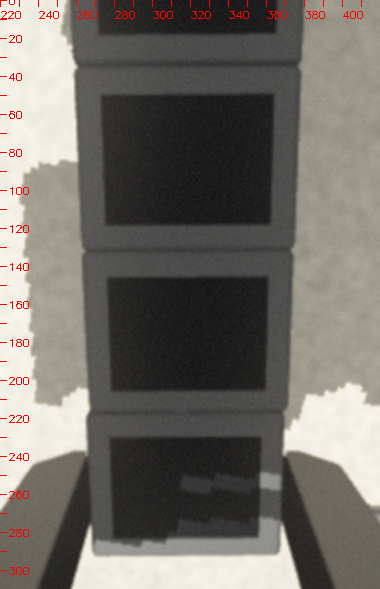

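Request:
drive_tool(moves=[[[0, 0, 0.0015, 0, 0, 0], [0.001, 0, 0, 0, 0, 0], [0.001, 0, 0, 0, 0, 0], [0, 0, 0, 0, 0, 0], [0, 0, 0, 0, 0, 0], [0, 0, 0, 0, 0, 0], [0, 0, 0, 0, 0, 0], [0, 0, 0, 0, 0, 0], [0, 0, 0, 0, 0, 0], [0, 0, 0, 0, 0, 0]]])

```text
clock: 53.48
ee_pos: [531.3, -208.4, 42.2]
tool_rot: [[0.005, 0.983, 0.182], [-0.006, 0.183, -0.983], [-1.0, 0.004, 0.006]]
wrist_force: [0.6, -16.8, 0.9]
gripper_width: 49.5
```

Request:
drive_tool(moves=[[[0, 0, 0, 0, 0, 0], [0, 0, 0, 0, 0, 0], [0, 0, 0, 0, 0, 0], [0, 0, 0, 0, 0, 0], [0, 0, 0, 0, 0, 0], [0, 0, 0, 0, 0, 0], [0, 0, 0, 0, 0, 0], [0, 0, 0, 0, 0, 0], [0, 0, 0, 0, 0, 0], [0, 0, 0, 0, 0, 0]]], hand=0.14)

```text
clock: 54.32
ee_pos: [529.5, -205.3, 40.7]
tool_rot: [[-0.0, 0.983, 0.182], [0.0, 0.182, -0.983], [-1.0, -0.0, -0.0]]
wrist_force: [0.6, -0.2, 0.4]
gripper_width: 79.9
```

Request:
drive_tool(moves=[[[-0.01, 0, 0, 0, 0, 0], [-0.02, 0, 0, 0, 0, 0], [-0.03, 0, 0, 0, 0, 0], [-0.03, 0, 0, 0, 0, 0], [-0.03, 0, 0, 0, 0, 0], [-0.03, 0, 0, 0, 0, 0], [-0.01, 0, -0.01, 0, 0, 0], [0, 0, -0.02, 0, 0, 0], [0, 0, -0.01, 0, 0, 0], [0, 0, 0, 0, 0, 0]]])

```text
clock: 55.15
ee_pos: [521.7, -164.2, 200.7]
tool_rot: [[-0.001, 0.983, 0.184], [0.001, 0.184, -0.983], [-1.0, -0.001, -0.001]]
wrist_force: [0.0, -0.1, -0.4]
gripper_width: 80.0
```

```bash
python3 -c "
from w import *
im,_=snap('w37')
plan([548.5,320,195],-.09,n=20)"
```

```text
55.15 [ 521.7 -164.2  200.7] ang 0.185 w 80.0 F [ 0.  -0.1 -0.4]
per row mm 24.3 deg 0.79
[0.0003, 0.0058, -0.0236, 0.0137, -0.0, 0.0],
[0.0003, 0.0054, -0.0237, 0.0137, -0.0, 0.0],
[0.0003, 0.0051, -0.0238, 0.0137, -0.0, 0.0],
[0.0003, 0.0048, -0.0238, 0.0137, -0.0, 0.0],
[0.0003, 0.0045, -0.0239, 0.0137, -0.0, 0.0],
[0.0003, 0.0041, -0.0239, 0.0137, -0.0, 0.0],
[0.0003, 0.0038, -0.024, 0.0137, -0.0, 0.0],
[0.0003, 0.0035, -0.024, 0.0137, -0.0, 0.0],
[0.0003, 0.0031, -0.0241, 0.0137, -0.0, 0.0],
[0.0003, 0.0028, -0.0241, 0.0137, -0.0, 0.0],
[0.0003, 0.0025, -0.0242, 0.0137, -0.0, 0.0],
[0.0003, 0.0021, -0.0242, 0.0137, -0.0, 0.0],
[0.0003, 0.0018, -0.0242, 0.0137, -0.0, 0.0],
[0.0003, 0.0015, -0.0242, 0.0137, -0.0, 0.0],
[0.0003, 0.0011, -0.0243, 0.0137, -0.0, 0.0],
[0.0003, 0.0008, -0.0243, 0.0137, -0.0, 0.0],
[0.0003, 0.0005, -0.0243, 0.0137, -0.0, 0.0],
[0.0003, 0.0001, -0.0243, 0.0137, -0.0, 0.0],
[0.0003, -0.0002, -0.0243, 0.0137, -0.0, 0.0],
[0.0003, -0.0005, -0.0243, 0.0137, -0.0, 0.0],
```

View pics/w37.png

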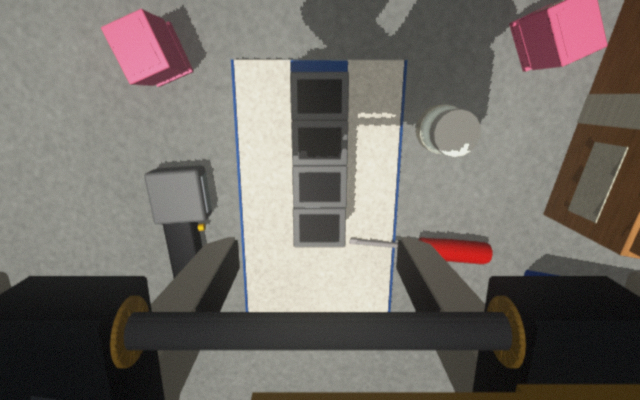

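Request:
drive_tool(moves=[[[0, 0.0058, -0.0236, 0.0137, 0, 0], [0, 0.0054, -0.0237, 0.0137, 0, 0], [0, 0.0051, -0.0238, 0.0137, 0, 0], [0, 0.0048, -0.0238, 0.0137, 0, 0], [0, 0.0045, -0.0239, 0.0137, 0, 0], [0, 0.0041, -0.0239, 0.0137, 0, 0], [0, 0.0038, -0.024, 0.0137, 0, 0], [0, 0.0035, -0.024, 0.0137, 0, 0], [0, 0.0031, -0.024, 0.0137, 0, 0], [0, 0.0028, -0.024, 0.0137, 0, 0]]])

```text
clock: 56.03
ee_pos: [536.0, 76.9, 200.1]
tool_rot: [[-0.001, 0.999, 0.045], [-0.0, 0.045, -0.999], [-1.0, -0.001, 0.0]]
wrist_force: [0.5, -0.3, -0.3]
gripper_width: 80.1
```

Request:
drive_tool(moves=[[[0, 0.0025, -0.0242, 0.0137, 0, 0], [0, 0.0021, -0.0242, 0.0137, 0, 0], [0, 0.0018, -0.0242, 0.0137, 0, 0], [0, 0.0015, -0.0242, 0.0137, 0, 0], [0, 0.0011, -0.0242, 0.0137, 0, 0], [0, 0.0008, -0.0242, 0.0137, 0, 0], [0, 0.0005, -0.0242, 0.0137, 0, 0], [0, 0.0001, -0.0242, 0.0137, 0, 0], [0, 0, -0.02, 0.0137, 0, 0], [0, 0, -0.02, 0.0137, 0, 0]]])

```text
clock: 56.87
ee_pos: [549.8, 310.6, 199.8]
tool_rot: [[-0.001, 0.996, -0.091], [-0.001, -0.091, -0.996], [-1.0, -0.001, 0.001]]
wrist_force: [0.1, 0.1, -0.6]
gripper_width: 80.0
```

```bash
python3 -c "
from w import *
manip.camera('top');manip.camera('top')
im,_=snap('w38');s=manip.get_state()
P=s['ee_pos'];Q=s['tool_rot'];print('to P:',Q.T@(np.array([549,324.4,35.5])-P), 'turn',math.atan2(Q[1,1],Q[0,1])+.09)"
```

```text
56.9667 [549.6 311.6 199.6] ang -0.089 w 80.1 F [ 0.5 -0.5 -0.3]
to P: [164.2167674   -1.68011685 -14.27737734] turn 0.0006086003151165448
```

View pics/w38.png

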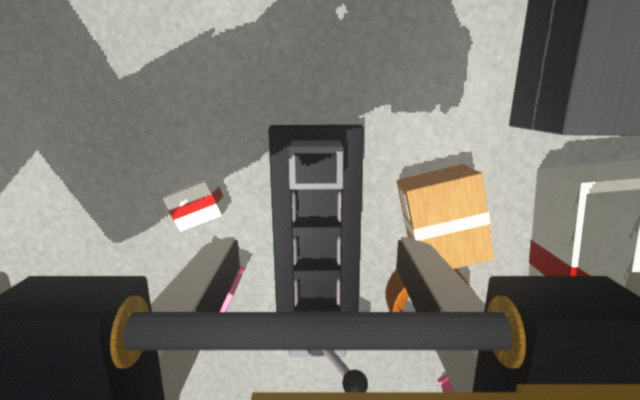

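Request:
drive_tool(moves=[[[0.008, -0.0015, -0.007, 0, 0, 0], [0.018, 0, -0.006, 0, 0, 0], [0.023, 0, 0, 0, 0, 0], [0.023, 0, 0, 0, 0, 0], [0.023, 0, 0, 0, 0, 0], [0.023, 0, 0, 0, 0, 0], [0.021, 0, 0, 0, 0, 0], [0.016, 0, 0, 0, 0, 0], [0.0065, 0, 0, 0, 0, 0], [0, 0, 0, 0, 0, 0]]])

```text
clock: 57.85
ee_pos: [548.4, 321.8, 37.4]
tool_rot: [[-0.003, 0.996, -0.092], [-0.001, -0.092, -0.996], [-1.0, -0.003, 0.002]]
wrist_force: [-0.2, -0.5, 0.8]
gripper_width: 80.0
```

Request:
drive_tool(moves=[[[0, 0, 0, 0, 0, 0], [0, 0, 0, 0, 0, 0], [0, 0, 0, 0, 0, 0], [0, 0, 0, 0, 0, 0], [0, 0, 0, 0, 0, 0], [0, 0, 0, 0, 0, 0], [0, 0, 0, 0, 0, 0], [0, 0, 0, 0, 0, 0], [0, 0, 0, 0, 0, 0], [0, 0, 0, 0, 0, 0]]], hand=1, squeeze=45)

```text
clock: 58.68
ee_pos: [549.2, 323.1, 39.6]
tool_rot: [[0.0, 0.996, -0.091], [0.0, -0.091, -0.996], [-1.0, 0.0, -0.0]]
wrist_force: [-2.9, 0.0, 5.9]
gripper_width: 49.1
```

Request:
drive_tool(moves=[[[-0.003, 0, 0, 0, 0, 0], [-0.003, 0, 0, 0, 0, 0], [-0.003, 0, 0, 0, 0, 0], [-0.004, 0, 0, 0, 0, 0], [-0.004, 0, 0, 0, 0, 0], [-0.005, 0, 0, 0, 0, 0], [-0.005, 0, 0, 0, 0, 0], [-0.005, 0, 0, 0, 0, 0], [-0.005, 0, 0, 0, 0, 0], [-0.005, 0, 0, 0, 0, 0]]])

```text
clock: 59.52
ee_pos: [549.4, 323.0, 82.0]
tool_rot: [[0.0, 0.996, -0.091], [0.0, -0.091, -0.996], [-1.0, 0.0, -0.0]]
wrist_force: [0.4, 0.3, -3.3]
gripper_width: 49.4
```

Request:
drive_tool(moves=[[[-0.02, 0, 0, 0, 0, 0], [-0.025, 0, 0, 0, 0, 0], [-0.025, 0, 0, 0, 0, 0], [-0.02, 0, 0, 0, 0, 0], [-0.005, 0, 0.01, 0, 0, 0], [0, 0, 0.02, 0, 0, 0], [0, 0, 0.025, 0, 0, 0], [0, 0, 0.025, 0, 0, 0], [0, 0, 0.015, 0, 0, 0], [0, 0, 0, 0, 0, 0]]])

```text
clock: 60.35
ee_pos: [540.2, 225.5, 175.8]
tool_rot: [[-0.001, 0.996, -0.093], [-0.001, -0.093, -0.996], [-1.0, -0.001, 0.001]]
wrist_force: [0.9, 0.0, -2.6]
gripper_width: 49.0
```

```bash
python3 -c "
from w import *
from pk import B
im,_=snap('w39')
p=place(B,[[0.5,-47,0]])[0]
plan([p[0],p[1],174],.181,n=20)"
```

```text
60.35 [540.2 225.5 175.8] ang -0.093 w 49.0 F [ 0.9  0.  -2.6]
per row mm 24.7 deg 0.79
[0.0001, 0.0023, 0.0246, -0.0137, 0.0, 0.0],
[0.0001, 0.002, 0.0247, -0.0137, 0.0, 0.0],
[0.0001, 0.0016, 0.0247, -0.0137, 0.0, 0.0],
[0.0001, 0.0013, 0.0247, -0.0137, 0.0, 0.0],
[0.0001, 0.001, 0.0247, -0.0137, 0.0, 0.0],
[0.0001, 0.0006, 0.0247, -0.0137, 0.0, 0.0],
[0.0001, 0.0003, 0.0247, -0.0137, 0.0, 0.0],
[0.0001, -0.0, 0.0247, -0.0137, 0.0, 0.0],
[0.0001, -0.0004, 0.0247, -0.0137, 0.0, 0.0],
[0.0001, -0.0007, 0.0247, -0.0137, 0.0, 0.0],
[0.0001, -0.0011, 0.0247, -0.0137, 0.0, 0.0],
[0.0001, -0.0014, 0.0247, -0.0137, 0.0, 0.0],
[0.0001, -0.0017, 0.0247, -0.0137, 0.0, 0.0],
[0.0001, -0.0021, 0.0247, -0.0137, 0.0, 0.0],
[0.0001, -0.0024, 0.0246, -0.0137, 0.0, 0.0],
[0.0001, -0.0028, 0.0246, -0.0137, 0.0, 0.0],
[0.0001, -0.0031, 0.0246, -0.0137, 0.0, 0.0],
[0.0001, -0.0034, 0.0245, -0.0137, 0.0, 0.0],
[0.0001, -0.0038, 0.0245, -0.0137, 0.0, 0.0],
[0.0001, -0.0041, 0.0244, -0.0137, 0.0, 0.0],
```

View pics/w39.png

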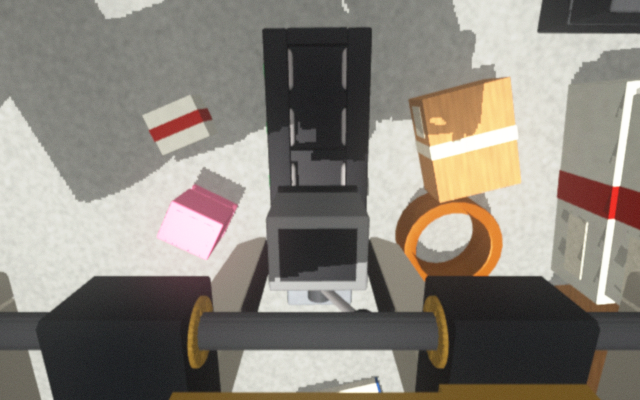

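The charger is empty. I carry the last pack over, with its underside 33.6 mm below the TCP.

Request:
drive_tool(moves=[[[0, 0.0023, 0.0246, -0.0137, 0, 0], [0, 0.002, 0.0247, -0.0137, 0, 0], [0, 0.0016, 0.0247, -0.0137, 0, 0], [0, 0.0013, 0.0247, -0.0137, 0, 0], [0, 0.001, 0.0247, -0.0137, 0, 0], [0, 0.0006, 0.0247, -0.0137, 0, 0], [0, 0.0003, 0.0247, -0.0137, 0, 0], [0, 0, 0.0247, -0.0137, 0, 0], [0, -0.0004, 0.0247, -0.0137, 0, 0], [0, -0.0007, 0.0247, -0.0137, 0, 0]]])

```text
clock: 61.23
ee_pos: [541.6, -19.3, 176.1]
tool_rot: [[0.0, 0.999, 0.047], [0.0, 0.047, -0.999], [-1.0, 0.0, -0.0]]
wrist_force: [0.9, 0.4, -1.7]
gripper_width: 49.0
```

Request:
drive_tool(moves=[[[0, -0.0011, 0.0247, -0.0137, 0, 0], [0, -0.0014, 0.0247, -0.0137, 0, 0], [0, -0.0017, 0.0247, -0.0137, 0, 0], [0, -0.0021, 0.0247, -0.0137, 0, 0], [0, -0.0024, 0.0246, -0.0137, 0, 0], [0, -0.0028, 0.0246, -0.0137, 0, 0], [0, -0.0031, 0.0246, -0.0137, 0, 0], [0, -0.0034, 0.0245, -0.0137, 0, 0], [0, -0.0038, 0.0245, -0.0137, 0, 0], [0, -0.0041, 0.0244, -0.0137, 0, 0]]])

```text
clock: 62.07
ee_pos: [542.6, -267.0, 175.9]
tool_rot: [[0.0, 0.983, 0.183], [0.0, 0.183, -0.983], [-1.0, 0.0, -0.0]]
wrist_force: [0.4, 0.3, -3.0]
gripper_width: 49.1
```

Request:
drive_tool(moves=[[[0, 0, 0, 0, 0, 0], [0, 0, 0, 0, 0, 0], [0, 0, 0, 0, 0, 0], [0, 0, 0, 0, 0, 0], [0, 0, 0, 0, 0, 0], [0, 0, 0, 0, 0, 0], [0, 0, 0, 0, 0, 0], [0, 0, 0, 0, 0, 0], [0, 0, 0, 0, 0, 0], [0, 0, 0, 0, 0, 0]]])

```text
clock: 62.9
ee_pos: [542.1, -266.3, 176.3]
tool_rot: [[0.0, 0.983, 0.182], [-0.0, 0.182, -0.983], [-1.0, 0.0, 0.0]]
wrist_force: [-1.6, -0.6, -2.4]
gripper_width: 49.1
```

```bash
python3 -c "
from w import *
from pk import *
im,_=snap('w40');s=manip.get_state();print(inb(s['ee_pos']))"
```

```text
62.9 [ 542.1 -266.3  176.3] ang 0.183 w 49.1 F [-1.6 -0.6 -2.4]
[  1.84 -45.64]
```

View pics/w40.png

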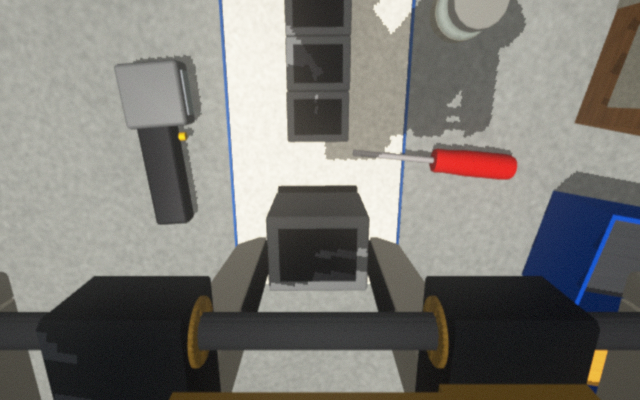

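```bash
python3 -c "
from pk import *
W=dict(np.load('pics/w40.npz'))
for z in (12,18): print(inb(ray(W,[[354,152],[354,150],[404,157],[320,140]],z)))
print(inb(ray(W,[[287,140],[349,141]],72)))
"
```

```text
[[ 37.59 -22.69]
 [ 37.53 -20.71]
 [ 87.46 -27.58]
 [  3.86 -10.95]]
[[ 36.97 -21.78]
 [ 36.91 -19.83]
 [ 86.   -26.59]
 [  3.81 -10.24]]
[[-23.48  -3.88]
 [ 27.06  -4.59]]
```

Request:
drive_tool(moves=[[[0.01, -0.001, 0, 0, 0, 0], [0.018, 0, 0, 0, 0, 0], [0.02, 0, 0, 0, 0, 0], [0.02, 0, 0, 0, 0, 0], [0.02, 0, 0, 0, 0, 0], [0.018, 0, 0, 0, 0, 0], [0.012, 0, 0, 0, 0, 0], [0.005, 0, 0, 0, 0, 0], [0, 0, 0, 0, 0, 0], [0, 0, 0, 0, 0, 0]]])

```text
clock: 63.78
ee_pos: [541.4, -266.7, 53.8]
tool_rot: [[0.001, 0.983, 0.182], [-0.0, 0.182, -0.983], [-1.0, 0.001, 0.0]]
wrist_force: [0.4, -0.3, -2.2]
gripper_width: 49.2
```

Request:
drive_tool(moves=[[[0.002, 0, -0.004, 0, 0, 0], [0.002, 0, -0.004, 0, 0, 0], [0.002, 0, -0.003, 0, 0, 0], [0.0015, 0, -0.002, 0, 0, 0], [0, 0, 0, 0, 0, 0], [0, 0, 0, 0, 0, 0], [0, 0, 0, 0, 0, 0], [0, 0, 0, 0, 0, 0], [0, 0, 0, 0, 0, 0], [0, 0, 0, 0, 0, 0]]])

```text
clock: 64.62
ee_pos: [538.7, -253.9, 45.8]
tool_rot: [[0.0, 0.983, 0.182], [-0.0, 0.182, -0.983], [-1.0, 0.0, 0.0]]
wrist_force: [0.4, 0.1, -2.1]
gripper_width: 49.3
```

```bash
python3 -c "
from w import *
from pk import *
im,_=snap('w41');s=manip.get_state();print(inb(s['ee_pos']))"
```

```text
64.6167 [ 538.7 -253.9   45.8] ang 0.183 w 49.3 F [ 0.4  0.1 -2.1]
[  0.83 -32.75]
```

View pics/w41.png

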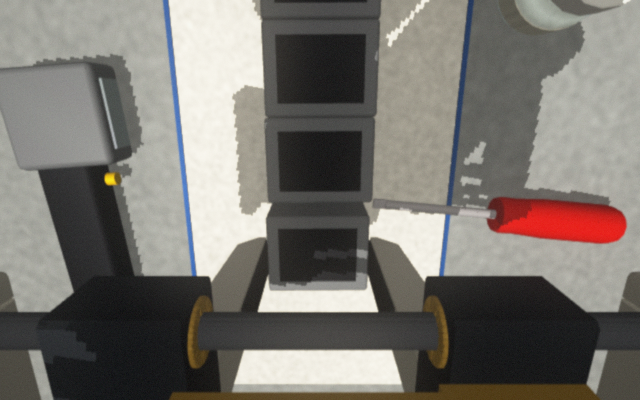

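Request:
drive_tool(moves=[[[0.001, 0, -0.002, 0, 0, 0], [0, 0, -0.002, 0, 0, 0], [0, 0, -0.002, 0, 0, 0], [0, 0, -0.0015, 0, 0, 0], [0, 0, -0.001, 0, 0, 0], [0, 0, -0.001, 0, 0, 0], [0, 0, 0, 0, 0, 0], [0, 0, 0, 0, 0, 0], [0, 0, 0, 0, 0, 0], [0, 0, 0, 0, 0, 0]]], squeeze=30)

```text
clock: 65.5
ee_pos: [538.0, -247.7, 45.7]
tool_rot: [[0.003, 0.983, 0.183], [-0.006, 0.183, -0.983], [-1.0, 0.002, 0.006]]
wrist_force: [-0.4, -18.0, -4.9]
gripper_width: 49.3
```

```bash
python3 -c "
from w import *
from pk import *
im,_=snap('w42');s=manip.get_state();print(inb(s['ee_pos']))
big(im,'w42a',220,0,200,310,1.9)"
```

```text
65.5 [ 538.  -247.7   45.7] ang 0.184 w 49.3 F [ -0.4 -18.   -4.9]
[  1.28 -26.55]
```

View pics/w42a.png

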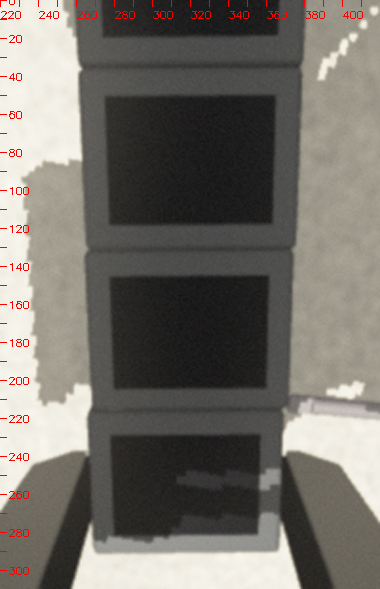

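Request:
drive_tool(moves=[[[0, 0, 0.001, 0, 0, 0], [0.001, 0, 0, 0, 0, 0], [0.001, 0, 0, 0, 0, 0], [0, 0, 0, 0, 0, 0], [0, 0, 0, 0, 0, 0], [0, 0, 0, 0, 0, 0], [0, 0, 0, 0, 0, 0], [0, 0, 0, 0, 0, 0], [0, 0, 0, 0, 0, 0], [0, 0, 0, 0, 0, 0]]])

```text
clock: 66.38
ee_pos: [538.3, -247.8, 43.9]
tool_rot: [[0.003, 0.983, 0.182], [-0.004, 0.182, -0.983], [-1.0, 0.003, 0.005]]
wrist_force: [1.3, -12.4, -0.4]
gripper_width: 49.8
```

Request:
drive_tool(moves=[[[0, 0, 0, 0, 0, 0], [0, 0, 0, 0, 0, 0], [0, 0, 0, 0, 0, 0], [0, 0, 0, 0, 0, 0], [0, 0, 0, 0, 0, 0], [0, 0, 0, 0, 0, 0], [0, 0, 0, 0, 0, 0], [0, 0, 0, 0, 0, 0], [0, 0, 0, 0, 0, 0], [0, 0, 0, 0, 0, 0]]], hand=0.2)

```text
clock: 67.22
ee_pos: [537.1, -245.4, 42.8]
tool_rot: [[-0.0, 0.983, 0.182], [0.0, 0.182, -0.983], [-1.0, -0.0, -0.0]]
wrist_force: [-0.0, 0.1, 0.8]
gripper_width: 74.3
```

Request:
drive_tool(moves=[[[-0.01, 0, 0, 0, 0, 0], [-0.02, 0, 0, 0, 0, 0], [-0.03, 0, 0, 0, 0, 0], [-0.03, 0, 0, 0, 0, 0], [-0.03, 0, 0, 0, 0, 0], [-0.03, 0, 0, 0, 0, 0], [-0.03, 0, 0, 0, 0, 0], [0, 0, 0, 0, 0, 0], [0, 0, 0, 0, 0, 0], [0, 0, 0, 0, 0, 0]]])

```text
clock: 68.05
ee_pos: [536.8, -245.2, 222.5]
tool_rot: [[-0.0, 0.983, 0.182], [0.0, 0.182, -0.983], [-1.0, -0.0, -0.0]]
wrist_force: [-0.4, -0.1, 0.1]
gripper_width: 74.5
```

```bash
python3 -c "
from w import *
from pk import *
im,_=snap('w43');s=manip.get_state();print(inb(s['ee_pos']))
big(im,'w43a',225,0,190,240,2.4)"
```

```text
68.05 [ 536.8 -245.2  222.5] ang 0.183 w 74.5 F [-0.4 -0.1  0.1]
[  0.32 -23.8 ]
```

View pics/w43a.png

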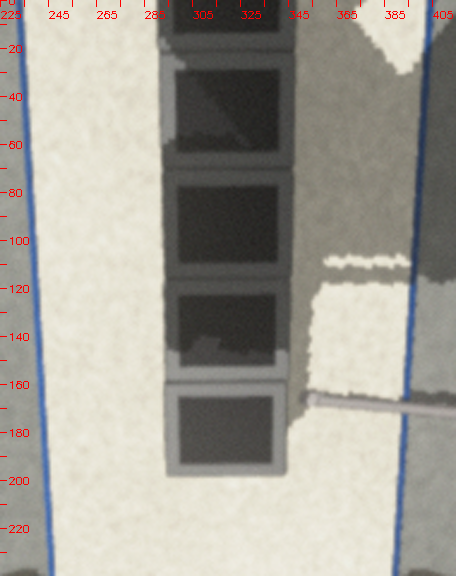

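```bash
python3 -c "
from pk import *
o=(225,0)
pack('w43',[(165,382),(288,381),(287,476),(167,475)],2.4,o)
pack('w43',[(163,278),(291,278),(289,381),(165,382)],2.4,o)
pack('w43',[(161,167),(294,167),(291,278),(163,278)],2.4,o)
pack('w43',[(159,54),(296,53),(294,167),(161,167)],2.4,o)
"
```

```text
centre [ 538.43 -246.12] long edge 0.1912829567267705 0.1744303239962081 len [49.05 39.41 49.36 38.58] board [  1.94 -25.08]
centre [ 531.24 -207.14] long edge 0.1830684931718314 0.19121684687637458 len [49.39 40.07 49.45 40.47] board [ 1.9  14.56]
centre [ 523.93 -167.48] long edge 0.1830532711889752 0.1830684931718314 len [49.59 40.38 49.39 40.39] board [ 1.84 54.88]
centre [ 516.77 -128.65] long edge 0.18969297918491915 0.1830532711889752 len [49.38 38.74 49.59 38.41] board [ 1.79 94.37]
```

Request:
drive_tool(moves=[[[0, 0, 0.01, 0, 0, 0], [0, 0, 0.02, 0, 0, 0], [0, 0, 0.022, 0, 0, 0], [0.02, 0, 0, 0, 0, 0], [0.02, 0, 0, 0, 0, 0], [0.02, 0, 0, 0, 0, 0], [0.02, 0, 0, 0, 0, 0], [0.02, 0, 0, 0, 0, 0], [0.01, 0, 0, 0, 0, 0], [0, 0, 0, 0, 0, 0]]], hand=1)

```text
clock: 68.93
ee_pos: [545.3, -296.2, 109.8]
tool_rot: [[-0.004, 0.983, 0.182], [0.003, 0.182, -0.983], [-1.0, -0.004, -0.003]]
wrist_force: [-0.5, 0.4, 0.1]
gripper_width: 12.4
```

```bash
python3 -c "
from w import *
from pk import *
im,_=snap('w44');s=manip.get_state();print(inb(s['ee_pos']))"
```

```text
68.9333 [ 545.3 -296.2  109.8] ang 0.183 w 12.4 F [-0.5  0.4  0.1]
[  0.39 -76.12]
```

View pics/w44.png

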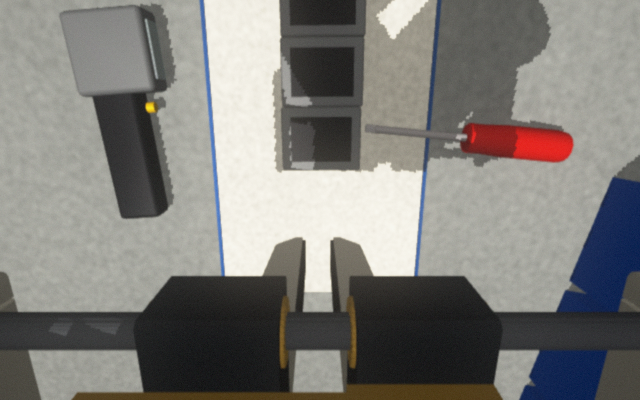

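Request:
drive_tool(moves=[[[0.01, 0, 0, 0, 0, 0], [0.018, 0, 0, 0, 0, 0], [0.018, 0.001, 0, 0, 0, 0], [0.018, 0, 0, 0, 0, 0], [0.012, 0, -0.002, 0, 0, 0], [0.004, 0, -0.004, 0, 0, 0], [0, 0, -0.004, 0, 0, 0], [0, 0, -0.002, 0, 0, 0], [0, 0, 0, 0, 0, 0], [0, 0, 0, 0, 0, 0]]])

```text
clock: 69.82
ee_pos: [546.0, -284.7, 33.9]
tool_rot: [[0.001, 0.983, 0.182], [-0.001, 0.182, -0.983], [-1.0, 0.001, 0.001]]
wrist_force: [0.6, 0.2, 0.7]
gripper_width: 0.3
```

Request:
drive_tool(moves=[[[0, 0, -0.003, 0, 0, 0], [0, 0, -0.002, 0, 0, 0], [0, 0, -0.001, 0, 0, 0], [0, 0, -0.001, 0, 0, 0], [0, 0, -0.001, 0, 0, 0], [0, 0, -0.001, 0, 0, 0], [0, 0, -0.001, 0, 0, 0], [0, 0, 0, 0, 0, 0], [0, 0, 0, 0, 0, 0], [0, 0, 0, 0, 0, 0]]])

```text
clock: 70.65
ee_pos: [543.7, -274.9, 32.8]
tool_rot: [[0.0, 0.983, 0.182], [-0.0, 0.182, -0.983], [-1.0, 0.0, 0.0]]
wrist_force: [0.2, -1.6, -0.3]
gripper_width: 0.4
```

```bash
python3 -c "
from w import *
from pk import *
im,_=snap('w45');s=manip.get_state();print(inb(s['ee_pos']))"
```

```text
70.65 [ 543.7 -274.9   32.8] ang 0.183 w 0.4 F [ 0.2 -1.6 -0.3]
[  1.88 -54.31]
```

View pics/w45.png

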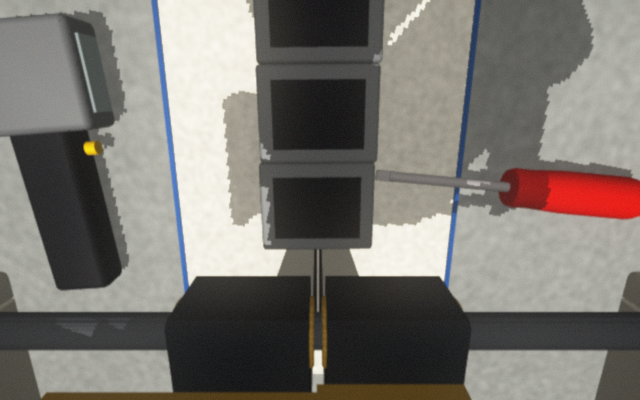

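Contact is just starting, so I press a little further.

Request:
drive_tool(moves=[[[0, 0, -0.001, 0, 0, 0], [0, 0, -0.001, 0, 0, 0], [0, 0, -0.0005, 0, 0, 0], [0, 0, 0, 0, 0, 0], [0, 0, 0, 0, 0, 0], [0, 0, 0, 0, 0, 0], [0, 0, 0, 0, 0, 0], [0, 0, 0, 0, 0, 0], [0, 0, 0, 0, 0, 0], [0, 0, 0, 0, 0, 0]]])

```text
clock: 71.53
ee_pos: [543.8, -274.8, 33.2]
tool_rot: [[0.002, 0.983, 0.182], [-0.004, 0.182, -0.983], [-1.0, 0.002, 0.004]]
wrist_force: [1.6, -14.8, -3.7]
gripper_width: 0.3
```

Request:
drive_tool(moves=[[[0, 0, 0.005, 0, 0, 0], [0, 0, 0.01, 0, 0, 0], [0, 0, 0.01, 0, 0, 0], [-0.015, 0, 0, 0, 0, 0], [-0.03, 0, 0, 0, 0, 0], [-0.035, 0, 0, 0, 0, 0], [-0.035, 0, 0, 0, 0, 0], [-0.035, 0, 0, 0, 0, 0], [-0.03, 0, 0, 0, 0, 0], [-0.01, 0, 0, 0, 0, 0]]])

```text
clock: 72.37
ee_pos: [549.1, -298.2, 227.9]
tool_rot: [[0.005, 0.983, 0.182], [-0.003, 0.182, -0.983], [-1.0, 0.005, 0.004]]
wrist_force: [0.6, 0.3, 0.0]
gripper_width: 0.7
```

Request:
drive_tool(moves=[[[0, -0.02, 0.02, 0, 0, 0], [0, -0.02, 0.025, 0, 0, 0], [0, -0.02, 0.025, 0, 0, 0], [0, -0.02, 0.025, 0, 0, 0], [0, -0.02, 0.025, 0, 0, 0], [0, -0.02, 0.025, 0, 0, 0], [0, -0.02, 0.025, 0, 0, 0], [0, -0.02, 0.02, 0, 0, 0], [0, 0, 0, 0, 0, 0], [0, 0, 0, 0, 0, 0]]])

```text
clock: 73.2
ee_pos: [423.8, -513.8, 221.7]
tool_rot: [[-0.001, 0.984, 0.18], [0.001, 0.18, -0.984], [-1.0, -0.0, -0.002]]
wrist_force: [-0.1, 0.1, -0.8]
gripper_width: 0.4
```

```bash
python3 -c "
from w import *
im=manip.camera('scene')[:,:,::-1];cv2.imwrite('pics/s46.png',im)
im=manip.camera('top')[:,:,::-1];cv2.imwrite('pics/t46.png',im)
snap('w46')"
```

```text
73.3 [ 425.2 -512.3  222.2] ang 0.183 w 0.2 F [-0.7  0.1  0.1]
```

View pics/s46.png

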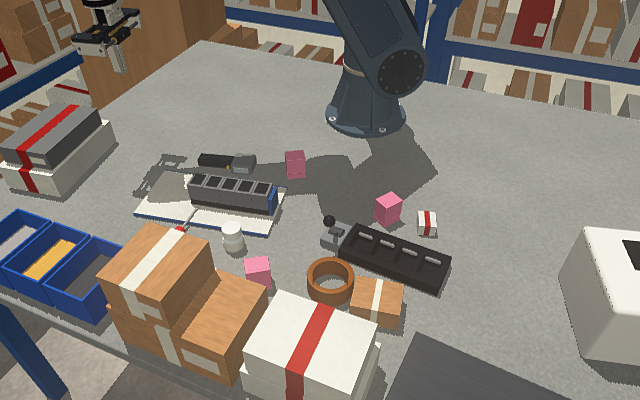

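View pics/t46.png

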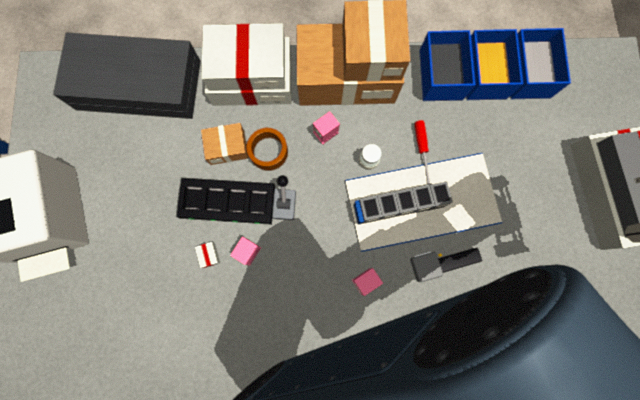

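View pics/w46.png

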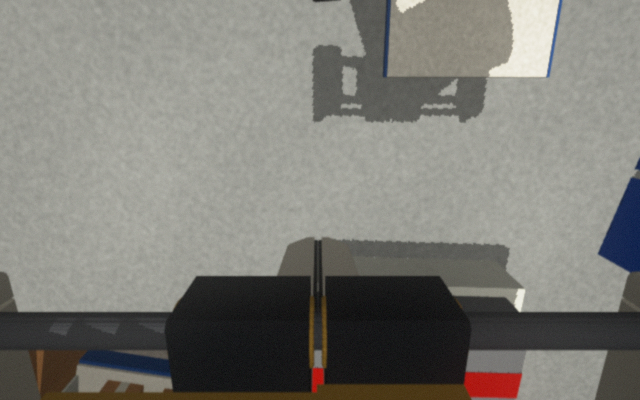

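```bash
python3 -c "
from w import *
from pk import *
a=cv2.imread('pics/t46.png');b=cv2.imread('pics/s46.png')
big(a,'t46a',340,150,165,105,4.5);big(b,'s46a',130,150,215,100,3.6)
T=manip.get_calibration('top');S=manip.get_calibration('scene')
L=[[x,y,72] for y in (155,115,75,35,-5,-45) for x in (-25,25)]
for n,c,im in(('t46m',T,a),('s46m',S,b)):
    c2=im.copy();print(n,proj(c,place(B,[L[0],L[1],L[10],L[11]])).round(1).tolist())
"
```

```text
t46m [[363.7, 221.1], [358.8, 199.3], [452.0, 203.3], [446.2, 181.7]]
s46m [[272.0, 182.6], [265.9, 196.1], [194.0, 171.4], [185.6, 184.2]]
```

View pics/t46a.png

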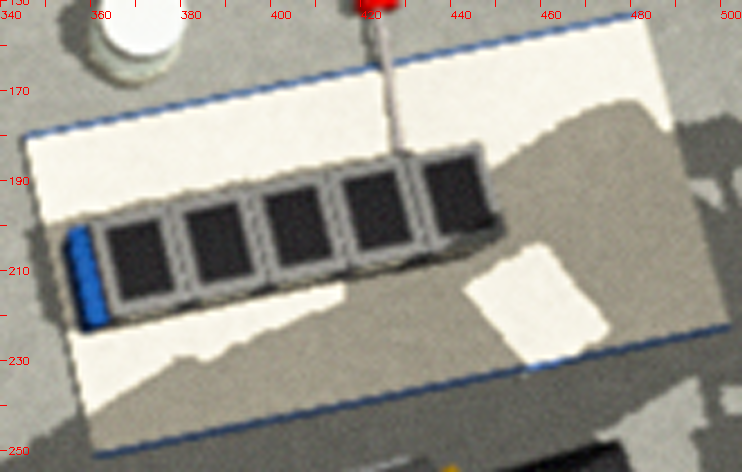

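View pics/s46a.png

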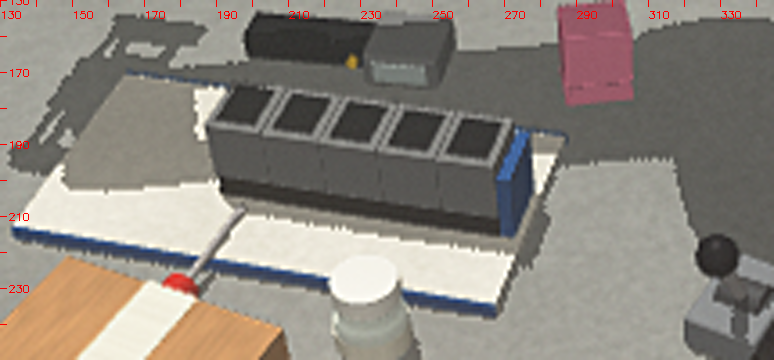

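Five packs stand in one tight row from the stop, and the lever ball at (329,221) is fully over. The other things on the bench look unmoved, so I hand the job in.

```bash
python3 -c "
from plant import manip
print(manip.sign_off())"
```

```text
the job is handed in; nothing more can be done
None
```

I handed the job in at about 73 s on the robot's clock, with the charger off and all five packs in one row against the blue stop. `sign_off` gave no verdict, so the results below are my own checks.

- **Lever:** I pushed it to its end stop. The ball is where a fully-off lever should be in both the scene and wrist pictures. The wrist force read about 42 N at the end of that push. The fingers made the contact, and the 40 N limit is for the arm and gripper body.
- **Packs:** I set S1 and S2 against the stop first, then pulled the three charger packs and butted each against the row. The fourth bay was empty from the start.
- **Mishap:** I lowered the first charger pack too close to S2, and it tilted about 70° in the grip. I stood it up again on the free end of the board by tilting the wrist, regripped it and placed it normally. The other packs were not knocked out of line.
- **Row position:** My last measurement gave row positions of 94.4, 54.9, 14.6 and -25.1 mm against the ideal 95, 55, 15 and -25. I measured the first pack, S1, earlier at 134.7 against 135. All five were within 2 mm of the middle line and about 0.03 rad of its direction (S1 was the least square).
- **Tightness:** A final push of about 15 N on the end of the row moved nothing. The last pictures show no gaps.
- **Other things:** The carton, tape, scanner, small box, screwdriver and jar look unmoved. The screwdriver's tip lies on the board just beside the last pack.
- **Camera disagreement:** The top and scene cameras differed by about 6 mm in y, so I went by the wrist camera and by contact.

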